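# Load and close a jar shaker, set medium stroke and release it for the run

### The job

Get the jar shaker ready for a medium-stroke run: first push the red transport lock fully in, at the red marks, to steady the tray; then stand every small sample jar (yellow or green cap, dark steel foot) upright in the tray's channel, shared as evenly as possible between the two sides of the middle block and closed up against the block and each other, and shut off each side by clipping one of the two parked spring clamps onto the tray's far rail close behind the last jar. Set the stroke rod to its middle click, and only when all that is done pull the transport lock fully out to its stop at the green marks. Leave the spice jar, the brown jar and the tall blue-capped jar where they stand.

Things in the scene. Friction and masses are not known exactly. Their poses are not given: they have to be found in the camera images.
- shaker: Jar shaker, grey housing 163 x 360 mm fixed to the table, deck 46 mm above the table. Origin: on its underside, near the centre; x points from its front (deck with the controls) to the tray at the back, y along the tray, z up. The tray carries 8 mm of sprung play along y and is held still only while the transport lock is in.
- tray_mid (a point): Middle of the floor of the tray's channel. x across the channel, away from the controls; y along it; z up. Channel 340 mm long along y, 60 mm wide, flat, open at both ends. A fixed black block (20 mm along y, 24 mm high) fills its middle, so the first jar on either side has its centre at y = +36 or -36 mm. The tray floor is 18 mm above the deck.
- rail_top (a point): Middle of the top edge of the channel's far rail, the one away from the controls (x = +32.5 mm from tray_mid), axes as tray_mid; the clamps go on this rail. Both rails (the near one at x = -32.5 mm) are upright aluminium plates 5 mm thick, 340 mm long along y, their top edges 24 mm above the channel floor.
- strip_mid (a point): Middle of the top edge of the parking strip on the deck, an upright plate 5 mm thick, 150 mm long along y, 34 mm high, which carries the two clamps at the start.
- jar_1: Small screw-cap sample jar with yellow cap, 50 mm in diameter, 77 mm tall (cap 46 mm in diameter, from 59 mm up), with a dark steel foot band (51 mm in diameter, 12 mm high) round its base, about 290 g; stands on the table to the left of the shaker. Origin: centre of its underside, z up. None if absent in this run.
- jar_2: The same kind of jar with green cap, same sizes and origin. None if absent.
- jar_3: Another jar like jar_1 (yellow cap). None if absent.
- jar_4: Another jar like jar_2 (green cap). None if absent.
- clamp_a: Spring clamp like a clothes peg, blue handles up, black jaws down, 70 g, parked astride the strip. Origin: middle of its pivot pin; y along the pivot and the plate, z up, x across. Jaws 36 mm wide along y, each about 12 mm thick, reach 28 mm below the pivot; set 14 mm deep on a plate, the pivot is 14 mm above the plate's edge. The pose is that of its +x half, which leans up to 0.28 rad when squeezed.
- clamp_b: The second clamp, same as clamp_a. Handles 26 mm wide along y reach 45 mm above the pivot and spread outward: on a plate 36 mm apart over all (along x) at 30 mm above the pivot, 44 mm at the top. Squeezed there with about 11 N (15 N or more holds it at its stop: handles parallel, 24 mm over all) the jaws open to about 20 mm at the tips. May be turned half round.
- clamp_a_jaw (a joint): Opening of clamp_a in rad: about 0 when biting a 5 mm plate, -0.12 shut on nothing, 0.55 fully squeezed open.
- clamp_b_jaw (a joint): The same for clamp_b.
- stroke_knob (a point): Centre of the black knob (24 mm in diameter, 20 mm long) on the end of the stroke rod, which sticks out of a dark block on the deck toward the shaker's front; axis level, 32 mm above the deck; 10 mm clear of the block when pushed in. The point's x axis points back into the block; pulling the knob along -x draws the rod out.
- stroke_rod (a joint): How far the stroke rod is drawn out, m: 0 pushed in, 0.014 middle click, 0.028 fully out. A spring plunger makes it click: it takes up to about 10 N to leave a position, and let go within 5 mm of the middle it settles there by itself.
- lock_grip (a point): Grip point of the transport lock, a red slide knob on the deck: 22 mm long along x, 13 mm wide along y, top 10 mm above this point, this point 36 mm above the deck. The point's x axis points toward the tray, so the lock is pulled out along -x.
- lock_slide (a joint): How far the transport lock is pulled out, m: 0 in (bolt between the tray's lugs, red mark), 0.030 at its stop (green mark). It stays where left; about 3 N moves it. At the start it stands part or all the way out.
- spice_jar: Bystander: slim spice jar with black cap, 41 mm in diameter, 105 mm tall, standing among the jars. Origin: centre of its underside.
- brown_jar: Bystander: brown jar with white lid, 49 mm in diameter, 90 mm tall, standing among the jars. Origin: centre of its underside.
- blue_cap_jar: Bystander: tall sample jar with blue cap, 68 mm in diameter, 117 mm tall, farther to the left. Origin: centre of its underside.
Not all that is in view belongs to the job. What is shaped like the clamp_b but orange is not meant.

How it is judged (in metres and radians):
On the way, in this order (a step that is already met when the one before it is completed fails the run):
1. the transport lock is pushed in (value of joint lock_slide below 0.003 m), for 0.2 s.
2. jars in the channel, shared between both sides and closed up, a clamp biting the far rail close behind the last jar on each side, rod at its middle click, the lock still in (x of jar_1 in the frame of tray_mid between -0.008 and 0.008 m and y of jar_1 in the frame of tray_mid between -0.11 and 0.11 m and z of jar_1 in the frame of tray_mid between -0.004 and 0.006 m and angle between each of jar_1, jar_2, jar_3, jar_4's own z axis and vertical below 0.1 rad and x of jar_2 in the frame of tray_mid between -0.008 and 0.008 m and y of jar_2 in the frame of tray_mid between -0.11 and 0.11 m and z of jar_2 in the frame of tray_mid between -0.004 and 0.006 m and x of jar_3 in the frame of tray_mid between -0.008 and 0.008 m and y of jar_3 in the frame of tray_mid between -0.11 and 0.11 m and z of jar_3 in the frame of tray_mid between -0.004 and 0.006 m and x of jar_4 in the frame of tray_mid between -0.008 and 0.008 m and y of jar_4 in the frame of tray_mid between -0.11 and 0.11 m and z of jar_4 in the frame of tray_mid between -0.004 and 0.006 m and (y of jar_1 in the frame of tray_mid between 0.031 and 0.047 m or y of jar_2 in the frame of tray_mid between 0.031 and 0.047 m or y of jar_3 in the frame of tray_mid between 0.031 and 0.047 m or y of jar_4 in the frame of tray_mid between 0.031 and 0.047 m) and ((x of clamp_a in the frame of tray_mid between 0.026 and 0.039 m and z of clamp_a in the frame of tray_mid between 0.03 and 0.044 m and angle between clamp_a's own z axis and vertical below 0.25 rad and value of joint clamp_a_jaw between -0.07 and 0.09 rad and y of clamp_a in the frame of tray_mid above 0.06 m and horizontal distance between any of jar_1, jar_2, jar_3, jar_4 and clamp_a below 0.063 m) or (x of clamp_b in the frame of tray_mid between 0.026 and 0.039 m and z of clamp_b in the frame of tray_mid between 0.03 and 0.044 m and angle between clamp_b's own z axis and vertical below 0.25 rad and value of joint clamp_b_jaw between -0.07 and 0.09 rad and y of clamp_b in the frame of tray_mid above 0.06 m and horizontal distance between any of jar_1, jar_2, jar_3, jar_4 and clamp_b below 0.063 m)) and (y of jar_1 in the frame of tray_mid between -0.047 and -0.031 m or y of jar_2 in the frame of tray_mid between -0.047 and -0.031 m or y of jar_3 in the frame of tray_mid between -0.047 and -0.031 m or y of jar_4 in the frame of tray_mid between -0.047 and -0.031 m) and ((x of clamp_a in the frame of tray_mid between 0.026 and 0.039 m and z of clamp_a in the frame of tray_mid between 0.03 and 0.044 m and angle between clamp_a's own z axis and vertical below 0.25 rad and value of joint clamp_a_jaw between -0.07 and 0.09 rad and y of clamp_a in the frame of tray_mid below -0.06 m and horizontal distance between any of jar_1, jar_2, jar_3, jar_4 and clamp_a below 0.063 m) or (x of clamp_b in the frame of tray_mid between 0.026 and 0.039 m and z of clamp_b in the frame of tray_mid between 0.03 and 0.044 m and angle between clamp_b's own z axis and vertical below 0.25 rad and value of joint clamp_b_jaw between -0.07 and 0.09 rad and y of clamp_b in the frame of tray_mid below -0.06 m and horizontal distance between any of jar_1, jar_2, jar_3, jar_4 and clamp_b below 0.063 m)) and value of joint stroke_rod between 0.011 and 0.017 m and value of joint lock_slide below 0.006 m), for 0.2 s.
3. the transport lock is pulled out to its stop (value of joint lock_slide above 0.027 m), for 0.2 s.
At the end, for the whole second after the job is handed in: Jars upright in the channel, first within 10 mm of the block, any second within 10 mm of it; on each side a clamp bites the far rail 8 mm deep or more, at most 10 mm behind the last jar; rod within 3 mm of middle click, lock within 3 mm of outer stop; all at rest, bystanders within 80 mm of place (x of jar_1 in the frame of tray_mid between -0.008 and 0.008 m and y of jar_1 in the frame of tray_mid between -0.11 and 0.11 m and z of jar_1 in the frame of tray_mid between -0.004 and 0.006 m and angle between each of jar_1, jar_2, jar_3, jar_4's own z axis and vertical below 0.1 rad and x of jar_2 in the frame of tray_mid between -0.008 and 0.008 m and y of jar_2 in the frame of tray_mid between -0.11 and 0.11 m and z of jar_2 in the frame of tray_mid between -0.004 and 0.006 m and x of jar_3 in the frame of tray_mid between -0.008 and 0.008 m and y of jar_3 in the frame of tray_mid between -0.11 and 0.11 m and z of jar_3 in the frame of tray_mid between -0.004 and 0.006 m and x of jar_4 in the frame of tray_mid between -0.008 and 0.008 m and y of jar_4 in the frame of tray_mid between -0.11 and 0.11 m and z of jar_4 in the frame of tray_mid between -0.004 and 0.006 m and (y of jar_1 in the frame of tray_mid between 0.031 and 0.047 m or y of jar_2 in the frame of tray_mid between 0.031 and 0.047 m or y of jar_3 in the frame of tray_mid between 0.031 and 0.047 m or y of jar_4 in the frame of tray_mid between 0.031 and 0.047 m) and ((x of clamp_a in the frame of tray_mid between 0.026 and 0.039 m and z of clamp_a in the frame of tray_mid between 0.03 and 0.044 m and angle between clamp_a's own z axis and vertical below 0.25 rad and value of joint clamp_a_jaw between -0.07 and 0.09 rad and y of clamp_a in the frame of tray_mid above 0.06 m and horizontal distance between any of jar_1, jar_2, jar_3, jar_4 and clamp_a below 0.063 m) or (x of clamp_b in the frame of tray_mid between 0.026 and 0.039 m and z of clamp_b in the frame of tray_mid between 0.03 and 0.044 m and angle between clamp_b's own z axis and vertical below 0.25 rad and value of joint clamp_b_jaw between -0.07 and 0.09 rad and y of clamp_b in the frame of tray_mid above 0.06 m and horizontal distance between any of jar_1, jar_2, jar_3, jar_4 and clamp_b below 0.063 m)) and (y of jar_1 in the frame of tray_mid between -0.047 and -0.031 m or y of jar_2 in the frame of tray_mid between -0.047 and -0.031 m or y of jar_3 in the frame of tray_mid between -0.047 and -0.031 m or y of jar_4 in the frame of tray_mid between -0.047 and -0.031 m) and ((x of clamp_a in the frame of tray_mid between 0.026 and 0.039 m and z of clamp_a in the frame of tray_mid between 0.03 and 0.044 m and angle between clamp_a's own z axis and vertical below 0.25 rad and value of joint clamp_a_jaw between -0.07 and 0.09 rad and y of clamp_a in the frame of tray_mid below -0.06 m and horizontal distance between any of jar_1, jar_2, jar_3, jar_4 and clamp_a below 0.063 m) or (x of clamp_b in the frame of tray_mid between 0.026 and 0.039 m and z of clamp_b in the frame of tray_mid between 0.03 and 0.044 m and angle between clamp_b's own z axis and vertical below 0.25 rad and value of joint clamp_b_jaw between -0.07 and 0.09 rad and y of clamp_b in the frame of tray_mid below -0.06 m and horizontal distance between any of jar_1, jar_2, jar_3, jar_4 and clamp_b below 0.063 m)) and value of joint stroke_rod between 0.011 and 0.017 m and value of joint lock_slide above 0.027 m and linear speed of each of jar_1, jar_2, jar_3, jar_4, clamp_a, clamp_b below 0.02 m/s and distance of each of spice_jar, brown_jar, blue_cap_jar from where it was at the start of the episode below 0.08 m); the robot touches nothing.
Of jar_1, jar_2, jar_3, jar_4 only 2 to 4 are there at a start; the rules pass over those that are not, and their reading is None.
At some moment in a run one of jar_1, jar_2, jar_3, jar_4 may be knocked a few centimetres aside while the robot is not near it.
It also fails if it takes over 210 s, if anything falls off the work surface, if the arm or the gripper's body presses on something with over 40 N, if the wrist force passes 120 N, or if a joint passes its speed limit or range.

### The arm

A 6-joint arm with a two-finger parallel gripper is mounted at the origin on the work surface; the furniture and walls round the work are solid. World frame = base frame: x ahead of the robot, y to its left, z up, the work surface at z = 0. Lengths are in mm, angles in degrees, forces in N, time in s.
With the tool pointing down it reaches from about 300 to 850 mm from the base axis. Payload 4.2 kg.
Tool frame: the origin (TCP) lies on the centre line of the jaws, within the pads' length; the fingertips stand 14 mm ahead of it and the grasp point (between the pads) lies 5 mm behind it; z points along the fingers, y is the line along which they close (so a half turn about z gives the same grasp; the last joint's range is limited). The gripper opens to 91 mm and grips with 3 to 60 N. Pads are 32 mm wide; open, the fingers measure 118 mm over their backs; the gripper's body (76 mm by 178 mm) begins 60 mm behind the grasp point.
Start: joints at [-76.604, 18.312, 89.639, -0, 72.044, -1.146], TCP at [144.375, -556.595, 227.976] pointing down, gripper open.
Joint ranges: [-177.97, 177.97], [-48.28, 115.42], [12.27, 149.76], [-77.06, 257.06], [2.81, 150.46], [-146.56, 146.56]. Speed limits (degrees/s): [147.25, 147.25, 180, 180, 180, 180].

### API

Orientations are given as [roll, pitch, yaw] about the fixed x, y, z axes, in that order (R = Rz(yaw) Ry(pitch) Rx(roll)).
In Python, from workcell import env gives the robot as it stands.
- The arm moves only by the tool arm_command, never from a script. Its argument "motion" is a list of rows, each an object with "offset": the shift along the tool's x, y, z in m, a list of three; "spin": the turn about the tool's z in rad. In form: [{"offset": [tx, ty, tz], "spin": spin}, ...]. A call has 1 to 5 rows; each row shifts and turns the commanded pose from where the row before left it, along the tool's axes as they then stand; what a row does not reach is not made up. A row lasts 1/8 s, in which the tool goes at most 62.5 mm and 10.7 degrees, less where a joint would pass 70% of its speed; a pose out of reach is approached as far as the arm can. A call with a gripper value outside its range is refused whole. "jaw" is the finger opening in m, from 0 to 0.0912, set as the call begins (left out, the last holds). The fingers move at their own pace and stop on an object; "newtons" is the grip in N (left out, the last holds). Time passes only in rows, so rows that do not move let the fingers close. It gives the time, the measured TCP pose, the force, the opening and the grip force at its end, in the units of the state.
- env.state(): the state, without advancing time (a new reading comes with each control period).
- env.grab_frame(name): name is "scene" or "side" or "wrist"; returns (picture, depth): 420x560x3 uint8, blue, green, red; 420x560 float32, mm along the optical axis (not along the pixel's ray), 0 where there is no reading.
- env.camera_model(name): a dict with "fx", "fy", "cx", "cy" (pixels), "eye" and "rotation" of the camera in the world; the wrist camera has in their place "hand_eye" (4x4, takes a point from camera to tool coordinates, whose origin is the TCP and whose axes are the flange's). Camera axes: x right, y down, z forward; pixel columns grow to the right and rows downward; lengths in mm; the calibration is good to about 2 mm. A picture is of the moment at which its call begins: read the wrist's pose just before it. camera_model takes no time and is no camera call.
- env.job_done(): hands the job in; it is judged then, once.
Trained networks look in the newest picture that a camera, given by its name, has taken for a name from the list of things; names that differ only in an ending like _2 or _b are one class to them, and where a whole thing is asked for, a point or a joint stands for the part that bears it (a point fixed in the world has none). Each returns a list of dicts, best first, with "score" (0 to 1); they miss things now and then, are a little off and sometimes report something else, mostly with a low value. They report only what shows in the picture. A call takes as long as a camera call. They do not tell look-alikes from the thing itself.
- env.boxes_of(camera, target): "bbox" ([left, top, right, bottom] in pixels, round what is visible of it).
- env.pinpoint(camera, target): "location" ([column, row] in pixels: a listed point, or the origin of a listed thing).
The state is a dict: "time_s": time; "qpos": joint angles; "qvel": joint speeds; "effort": joint torques, N m; "ee_pos": TCP position; "ee_rot": TCP orientation; "force": force on the tool from outside, world axes, zero at the start; "torque": the same for the moment, N m; "gripper_width": finger opening in mm; "gripper_force": force on a finger pad.
Only numpy, scipy, OpenCV 4.12 (cv2) and the standard library are available. Lean on these libraries where they do the work, as an engineer would, in place of code of your own. Each camera call takes 0.05 s, during which the arm holds its last target. There are 200 camera calls.

## Working session

There is one attempt and no reset: what is moved stays moved. The work goes in short steps, Python scripts to look and compute and a tool call to move; the robot and the scene stay as the last step left them, time stands still between calls to the robot, and variables do not carry over. Pictures are saved under pics/ and viewed, at most 14 in all, crops included, and the job is handed in when it is done.

Besides the shell and the picture viewer there is one more tool, called after "Request:" by a JSON object that holds its "fn" and its "kwargs". arm_command: Moves the arm, as the interface text tells. Its arguments: {"type":"object","properties":{"motion":{"type":"array"},"jaw":{"type":"number"},"newtons":{"type":"number"}},"required":["motion"]}

```bash
ls; mkdir -p pics; cat > h.py <<'E'
import numpy as np, cv2
from workcell import env
from scipy.spatial.transform import Rotation as R
def cam(name):
    m=env.camera_model(name)
    if 'eye' in m: return m,np.array(m['rotation']),np.array(m['eye'])
    s=env.state(); T=np.array(m['hand_eye']); Rt=rot(s)
    return m,Rt@T[:3,:3],Rt@T[:3,3]+np.array(s['ee_pos'])
def rot(s=None):
    s=s or env.state(); return R.from_euler('xyz',s['ee_rot'],degrees=True).as_matrix()
def ray(c,u,v):
    m,Rm,e=c; d=Rm@np.array([(u-m['cx'])/m['fx'],(v-m['cy'])/m['fy'],1]); return e,d
def atz(c,u,v,z):
    e,d=ray(c,u,v); return e+d*(z-e[2])/d[2]
def proj(c,p):
    m,Rm,e=c; q=Rm.T@(np.array(p)-e); return q[0]/q[2]*m['fx']+m['cx'],q[1]/q[2]*m['fy']+m['cy']
def dep(c,D,u,v):
    e,d=ray(c,u,v); w=D[int(v)-2:int(v)+3,int(u)-2:int(u)+3]; w=w[w>0]
    return e+d*np.median(w) if w.size else None
E
cat > a.py <<'E'
from h import *
np.set_printoptions(precision=1,suppress=True)
print(env.state()); 
for n in ['scene','side','wrist']:
    c=cam(n); I,D=env.grab_frame(n); cv2.imwrite(f'pics/{n}0.png',I); np.save(f'{n}0.npy',D)
    print(n,c[2],c[1].tolist(),c[0]['fx'])
    if n=='wrist': continue
    for t in ['tray_mid','rail_top','strip_mid','jar_1','jar_2','clamp_a','stroke_knob','lock_grip','spice_jar','brown_jar','blue_cap_jar']:
        for r in env.pinpoint(n,t)[:5]:
            u,v=r['location']
            if r['score']>.2: print(n,t,round(r['score'],2),np.array([u,v]),dep(c,D,u,v))
E
python3 a.py
```

```text
pics
{'time_s': 0.0, 'qpos': array([-76.6,  18.3,  89.7,  -0. ,  72. ,  -1.1]), 'qvel': array([ 0.1, -0.1, -0. , -0.1, -0. , -0.1]), 'effort': array([ -0. , -41.2, -23.2,   0.1,   0. ,  -0. ]), 'ee_pos': array([ 144.2, -556.1,  227.1]), 'ee_rot': array([-179.9,   -0. ,   14.5]), 'force': array([ 0.1, -0.8, -0.9]), 'torque': array([ 0., -0.,  0.]), 'gripper_force': 0.0, 'gripper_width': 91.03086919231805}
scene [-298.9  710.3  673.8] [-121.79083060222251, -0.03778316239213463, -124.38319562273043] 438.090342093758
scene tray_mid 0.62 [320.7 191.5] [-163858.1 -162848.8 -162885.4]
scene rail_top 0.59 [310.9 179.9] [-384177.6 -383168.3 -383204.9]
scene strip_mid 0.85 [312.5 208.8] [-148910.1 -147900.9 -147937.4]
scene strip_mid 0.73 [347.  194.4] [-173562.1 -172552.8 -172589.4]
scene jar_1 0.79 [198.4 269.3] [-91719.2 -90709.9 -90746.5]
scene jar_1 0.64 [217.1 246.6] [-98337.4 -97328.1 -97364.7]
scene jar_2 0.79 [198.4 269.3] [-91719.2 -90709.9 -90746.5]
scene jar_2 0.64 [217.1 246.6] [-98337.4 -97328.1 -97364.7]
scene clamp_a 0.94 [404.7 210.7] [-190429.2 -189419.9 -189456.5]
scene clam
[... 1291 characters left out ...]
 [84156.4 82588.2 83497.4]
side clamp_a 0.41 [238.2 229.5] [83386.  81817.8 82727.1]
side stroke_knob 0.57 [197.  237.3] [91930.1 90361.9 91271.1]
side stroke_knob 0.54 [328.8 243.7] [53760.6 52192.4 53101.6]
side lock_grip 0.59 [162.2 243.5] [100199.2  98631.   99540.3]
side spice_jar 0.77 [305.1 254.8] [59596.6 58028.4 58937.6]
side brown_jar 0.88 [354.7 221.7] [50264.8 48696.5 49605.8]
side blue_cap_jar 0.93 [384.3 218.3] [38579.5 37011.3 37920.6]
wrist [ 208.8 -539.8  385.9] [[0.25274710255056587, -0.9391830082547671, -0.23249554653329993], [-0.9675323648135088, -0.2453020150763584, -0.0608937142721276], [0.00015871569300530763, 0.2403376757917954, -0.9706893305297659]] 347.5592481698139
```

```bash
sed -i "s/np.array(m\['rotation'\]),/R.from_euler('xyz',m['rotation'],degrees=True).as_matrix(),/" h.py; python3 a.py|cut -c1-200
python3 -c "
import cv2
for n in ['scene','side']:
    I=cv2.imread(f'pics/{n}0.png')
    I=I[150:345,80:450] if n=='scene' else I[150:330,100:440]
    cv2.imwrite(f'pics/{n}0c.png',cv2.resize(I,None,fx=2.1,fy=2.1,interpolation=cv2.INTER_CUBIC))"
```

```text
{'time_s': 1.25, 'qpos': array([-76.6,  18.3,  89.6,   0. ,  72. ,  -1.1]), 'qvel': array([ 0. ,  0. ,  0.1, -0. , -0. , -0. ]), 'effort': array([  0. , -41.2, -23.2,   0.1,   0. ,   0. ]), 'ee_pos': 
scene [-298.9  710.3  673.8] [[-0.5647248573899003, -0.43508991666703256, 0.7012721296762274], [-0.8252789834862717, 0.2970457104440013, -0.4802899596313509], [0.0006594405377641221, -0.84997682928506
scene tray_mid 0.6 [320.7 189.7] [509.  11.  81.]
scene rail_top 0.75 [312.1 180.3] [560.5   0.9  84.8]
scene strip_mid 0.97 [316.2 208.6] [442.9  79.7  77. ]
scene jar_1 0.84 [217.6 247.6] [372.9 399.9 129. ]
scene jar_2 0.84 [217.6 247.6] [372.9 399.9 129. ]
scene clamp_a 0.6 [306.2 207.9] [432.4 121.4  98.8]
scene stroke_knob 0.61 [124.9 296.3] [350.1 602.7 117.9]
scene stroke_knob 0.52 [352.2 194.2] [436.8 -39.6  84.4]
scene lock_grip 0.71 [379.3 188.2] [ 424.  -130.1   80.6]
scene spice_jar 0.67 [247.3 229.9] [480.  266.5  61.2]
scene blue_cap_jar 0.61 [124.6 293.2] [350.3 601.9 124.9]
side [1315.6 -252.7  656.6] [[0.4669378959287432, 0.43948323324216776, -0.7673483492160837], [0.8842
[... 866 characters left out ...]
]
side clamp_a 0.64 [249.2 216.6] [454.1 105.7 107.6]
side clamp_a 0.57 [151.4 248.3] [ 365.3 -158.4   29.8]
side stroke_knob 0.53 [196.7 237.5] [453.7 -48.7  84.5]
side stroke_knob 0.48 [340.2 228.5] [517.4 381.1  22.7]
side lock_grip 0.56 [165.  241.7] [ 438.1 -129.2   87. ]
side lock_grip 0.26 [330.3 240. ] [565.2 310.9  30.6]
side spice_jar 0.63 [305.7 257.9] [578.3 220.5   5.9]
side spice_jar 0.63 [163.6 243.5] [ 444.9 -134.4   87.1]
side blue_cap_jar 0.59 [382.5 220.7] [517.7 552.9   2.9]
wrist [ 208.8 -539.8  385.9] [[0.2527537629753896, -0.9391698110422173, -0.2325416120368682], [-0.9675306359375476, -0.24532953407172328, -0.06081026421941609], [6.183902308396812e-05, 0.2403611568849
```

View pics/scene0c.png

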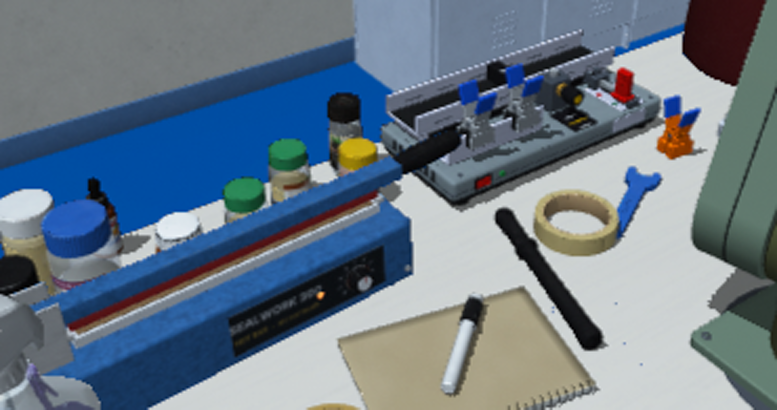

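View pics/side0c.png

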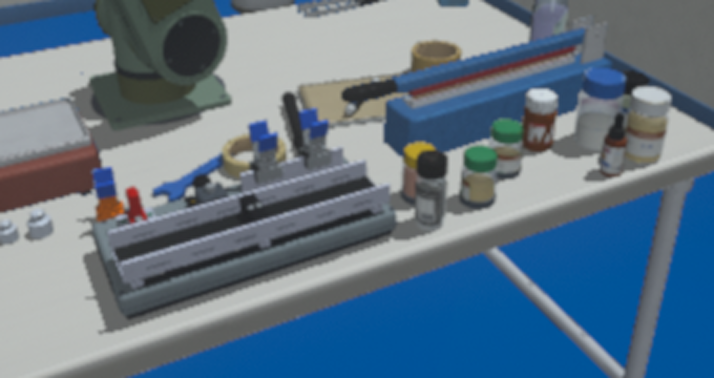

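Request:
{"fn": "arm_command", "kwargs": {"motion": [{"offset": [0.02,-0.045,-0.018],"spin": 0.0506},{"offset": [0.02,-0.045,-0.018],"spin": 0.0506},{"offset": [0.02,-0.045,-0.018],"spin": 0.0506},{"offset": [0.02,-0.045,-0.018],"spin": 0.0506},{"offset": [0.02,-0.045,-0.018],"spin": 0.0506}]}}

```text
time_s: 3.12
ee_pos: [209.0, -318.0, 318.7]
ee_rot: [180.0, -0.0, -0.1]
force: [1.4, -1.0, -0.2]
gripper_width: 91.5
gripper_force: 0.0
```

Request:
{"fn": "arm_command", "kwargs": {"motion": [{"offset": [0.02,-0.055,0],"spin": 0},{"offset": [0.02,-0.055,0],"spin": 0},{"offset": [0.02,-0.055,0],"spin": 0},{"offset": [0.02,-0.055,0],"spin": 0},{"offset": [0.02,-0.055,0],"spin": 0}]}}

```text
time_s: 3.75
ee_pos: [308.8, -42.8, 318.4]
ee_rot: [180.0, -0.1, 0.0]
force: [1.4, -1.4, 0.3]
gripper_width: 91.3
gripper_force: 0.0
```

Request:
{"fn": "arm_command", "kwargs": {"motion": [{"offset": [0.04,-0.02,0],"spin": 0},{"offset": [0.04,-0.02,0],"spin": 0},{"offset": [0.03,-0.01,0],"spin": 0},{"offset": [0,0,0],"spin": 0}]}}

```text
time_s: 4.25
ee_pos: [419.9, 6.2, 317.4]
ee_rot: [180.0, 0.1, 0.1]
force: [-0.6, 0.1, 0.1]
gripper_width: 91.2
gripper_force: 0.0
```

```bash
cat > w.py <<'E'
from h import *
import sys
np.set_printoptions(precision=1,suppress=True)
tag=sys.argv[1]; s=env.state(); print(s['time_s'],s['ee_pos'],s['ee_rot'])
c=cam('wrist'); I,D=env.grab_frame('wrist'); cv2.imwrite(f'pics/{tag}.png',I); np.save(f'{tag}.npy',D)
import pickle; pickle.dump(c,open(tag+'.pkl','wb'))
for t in sys.argv[2:]:
    for r in env.pinpoint('wrist',t)[:5]:
        u,v=r['location']
        if r['score']>.25: print(t,round(r['score'],2),np.array([u,v]),dep(c,D,u,v))
E
python3 w.py w1 tray_mid rail_top strip_mid jar_1 clamp_a stroke_knob lock_grip spice_jar
python3 -c "
import cv2
I=cv2.imread('pics/w1.png');cv2.imwrite('pics/w1b.png',cv2.resize(I,(800,600),interpolation=cv2.INTER_CUBIC))"
```

```text
4.25 [419.9   6.2 317.4] [180.    0.1   0.1]
tray_mid 0.61 [288.7  81.1] [527.1  -6.6  89.3]
tray_mid 0.39 [101.2  60.1] [552.9 206.2  50.2]
tray_mid 0.31 [291.3  43.2] [563.8  -8.8  89.1]
rail_top 0.78 [290.6  42.4] [564.6  -8.   88.8]
strip_mid 0.59 [213.4 161.8] [441.2  77.4  80.5]
jar_1 0.72 [37.9 78.7] [534.1 290.9  35.9]
jar_1 0.66 [ 92.8 114.2] [493.1 220.9  54.5]
clamp_a 0.97 [247.3 166.7] [438.3  37.4 100.3]
clamp_a 0.87 [179.3 166.4] [438.3 110.8 100.6]
clamp_a 0.69 [397.4 225.6] [ 352.4 -154.8   34.1]
stroke_knob 0.76 [325.7 163.9] [440.6 -48.4  91.7]
lock_grip 0.58 [400.1 168.4] [ 436.2 -130.6   92.7]
spice_jar 0.81 [101.4  60.3] [552.7 206.   50.3]
```

View pics/w1b.png

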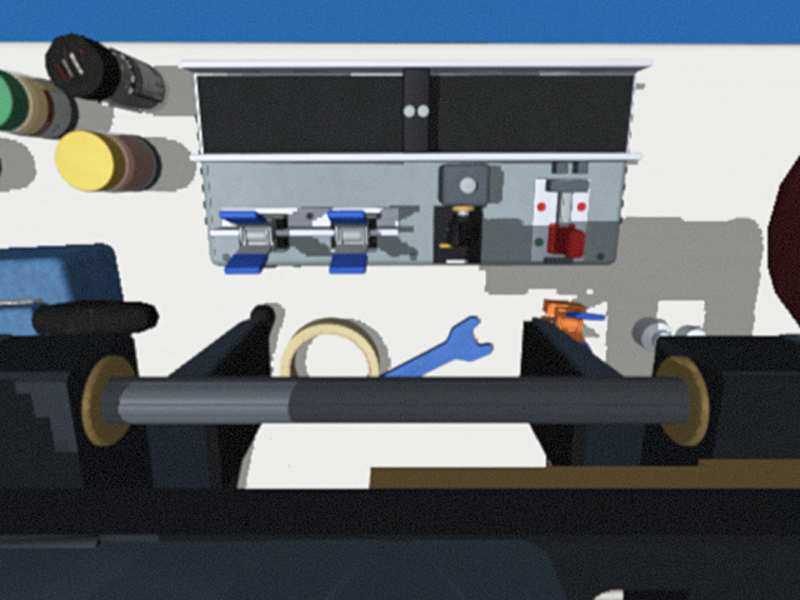

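```bash
cat > pc.py <<'E'
from h import *
import pickle
def load(tag):
    c=pickle.load(open(tag+'.pkl','rb')); I=cv2.imread(f'pics/{tag}.png'); D=np.load(tag+'.npy')
    m,Rm,e=c; v,u=np.mgrid[:420,:560]
    P=np.stack([(u-m['cx'])/m['fx']*D,(v-m['cy'])/m['fy']*D,D],-1)@Rm.T+e
    P[D<=0]=np.nan
    return c,I,D,P,cv2.cvtColor(I,cv2.COLOR_BGR2HSV)
def st(n,P):
    print(n,len(P),'med',np.median(P,0),'p2',np.percentile(P,2,0),'p98',np.percentile(P,98,0))
E
python3 - <<'E'
from pc import *
np.set_printoptions(precision=1,suppress=True)
c,I,D,P,H=load('w1'); X,Y,Z=P[...,0],P[...,1],P[...,2]
for n,a,b in [('far',548,590),('near',480,515)]:
    m=(Z>84)&(Z<93)&(X>a)&(X<b)&(abs(Y)<250); Q=P[m]; st(n,Q); print(np.polyfit(Q[:,1],Q[:,0],1), Q[:,1].min(),Q[:,1].max())
m=(X>440)&(X<600)&(abs(Y)<200)&(Z>75)&(X>510)&(X<550); st('block',P[m])
red=((H[...,0]<8)|(H[...,0]>172))&(H[...,1]>150)&(H[...,2]>80)
m=red&(Z>80)&(Y<-100)&(Y>-160)&(X>380)&(X<500); st('lock',P[m])
blue=(H[...,0]>105)&(H[...,0]<125)&(H[...,1]>150)
m=blue&(Z>110)&(Y>0)&(Y<75)&(X>380)&(X<500); st('cA',P[m])
m=blue&(Z>110)&(Y>75)&(Y<150)&(X>380)&(X<500); st('cB',P[m])
m=(Z>78)&(Z<83)&(abs(Y-75)<80)&(X>420)&(X<460); st('strip',P[m]); print(np.polyfit(P[m][:,1],P[m][:,0],1))
m=(Z>80)&(Z<96)&(abs(Y+48)<20)&(X>390)&(X<455); st('knob',P[m])
m=(Z>50)&(abs(Y+48)<30)&(X>455)&(X<490); st('kblk',P[m])
for n,lo,hi in [('yel',20,32),('grn',45,85)]:
    m=(H[...,0]>lo)&(H[...,0]<hi)&(H[...,1]>120)&(Z>70)&(Y>150); 
    if m.sum(): st(n,P[m])
m=(Z>100)&(Y>150)&(X>400); st('tall',P[m])
E
```

```text
far 2348 med [562.2  -4.4  88.9] p2 [ 549.8 -169.5   84.8] p98 [565.6 208.   91. ]
[ -0.  561.7] -178.21802449666927 219.612395987668
near 2043 med [498.  -14.7  89.2] p2 [ 482.5 -169.7   86.6] p98 [512.2 151.6  92.8]
[  0. 498.] -179.06360032969022 160.2087253797392
block 777 med [530.1  -9.   89.2] p2 [510.2 -18.5  87.4] p98 [549.5   0.5  91.2]
lock 199 med [ 434.4 -132.9   93. ] p2 [ 424.5 -138.9   89.3] p98 [ 444.  -128.1   94.8]
cA 658 med [432.   40.3 139.9] p2 [420.5  16.4 120.8] p98 [461.2  62.1 423. ]
cB 512 med [427.5 109.6 137.2] p2 [420.3  98.7 120.4] p98 [460.9 122.  142. ]
strip 384 med [440.2  82.2  81.1] p2 [436.6   6.1  79. ] p98 [451.  150.9  82.5]
[ -0.  441.4]
knob 428 med [442.4 -46.3  88.4] p2 [430.1 -57.6  81.1] p98 [454.3 -36.5  92.2]
kblk 4359 med [457.7 -48.3 396.2] p2 [455.2 -64.4  85.6] p98 [487.6 -30.2 407.5]
yel 1470 med [495.  243.4  78.3] p2 [474.5 223.5  71.8] p98 [514.9 265.2  80.2]
grn 124 med [538.9 295.   74.8] p2 [386.4 181.4  70.4] p98 [566.7 307.5 130.7]
tall 1569 med [556.8 224.8 106.6] p2 [538.5 207.2 101. ] p98 [575.1 245.1 108.4]
```

Request:
{"fn": "arm_command", "kwargs": {"motion": [{"offset": [0.0035,0.035,0.035],"spin": 0},{"offset": [0.0035,0.035,0.035],"spin": 0},{"offset": [0.0035,0.035,0.035],"spin": 0},{"offset": [0.0035,0.034,0.035],"spin": 0}], "jaw": 0.045, "newtons": 12}}

```text
time_s: 5.2
ee_pos: [432.6, -134.7, 177.2]
ee_rot: [180.0, -0.1, 0.0]
force: [0.7, 0.1, -0.3]
gripper_width: 54.2
gripper_force: 0.0
```

Request:
{"fn": "arm_command", "kwargs": {"motion": [{"offset": [0,0,0.04],"spin": 0},{"offset": [0,0,0.035],"spin": 0},{"offset": [0,0,0.025],"spin": 0},{"offset": [0,0,0],"spin": 0}]}}

```text
time_s: 5.7
ee_pos: [431.3, -133.2, 76.7]
ee_rot: [-179.9, 0.2, 0.0]
force: [-0.5, 0.2, 0.4]
gripper_width: 44.6
gripper_force: 0.0
```

Request:
{"fn": "arm_command", "kwargs": {"motion": [{"offset": [0,0,0],"spin": 0},{"offset": [0,0,0],"spin": 0},{"offset": [0,0,0],"spin": 0},{"offset": [0,0,0],"spin": 0}], "jaw": 0.0}}

```text
time_s: 6.2
ee_pos: [433.1, -134.1, 78.7]
ee_rot: [179.9, -0.1, 0.1]
force: [-1.0, -2.7, 3.6]
gripper_width: 13.2
gripper_force: 12.0
```

Gripped the lock (13.2 mm). Push in stepwise.

Request:
{"fn": "arm_command", "kwargs": {"motion": [{"offset": [0.006,0,0],"spin": 0},{"offset": [0.006,0,0],"spin": 0},{"offset": [0.005,0,0],"spin": 0},{"offset": [0.004,0,0],"spin": 0},{"offset": [0.0,0,0],"spin": 0}]}}

```text
time_s: 6.82
ee_pos: [454.3, -134.0, 78.7]
ee_rot: [179.9, -0.1, 0.1]
force: [-0.7, -2.4, 4.5]
gripper_width: 13.1
gripper_force: 12.0
```

Request:
{"fn": "arm_command", "kwargs": {"motion": [{"offset": [0.002,0,0],"spin": 0},{"offset": [0.002,0,0],"spin": 0},{"offset": [0,0,0],"spin": 0}]}}

```text
time_s: 7.2
ee_pos: [456.2, -133.9, 78.6]
ee_rot: [179.9, 0.2, 0.1]
force: [-5.8, -2.8, 10.5]
gripper_width: 12.5
gripper_force: 14.8
```

Request:
{"fn": "arm_command", "kwargs": {"motion": [{"offset": [0.002,0,0],"spin": 0},{"offset": [0.002,0,0],"spin": 0},{"offset": [0,0,0],"spin": 0}]}}

```text
time_s: 7.58
ee_pos: [456.8, -133.9, 78.5]
ee_rot: [179.9, 0.6, 0.2]
force: [-12.9, -5.1, 16.2]
gripper_width: 13.1
gripper_force: 18.3
```

```bash
python3 w.py w2 lock_grip stroke_knob; python3 -c "
import cv2
I=cv2.imread('pics/w2.png')[:280];cv2.imwrite('pics/w2b.png',cv2.resize(I,(800,400),interpolation=cv2.INTER_CUBIC))"
```

```text
7.575 [ 456.8 -133.9   78.5] [179.9   0.6   0.2]
lock_grip 0.98 [276.3 263.3] [ 462.9 -134.1   94.2]
stroke_knob 0.83 [101.7 291.7] [485.1 -92.9 161.6]
```

View pics/w2b.png

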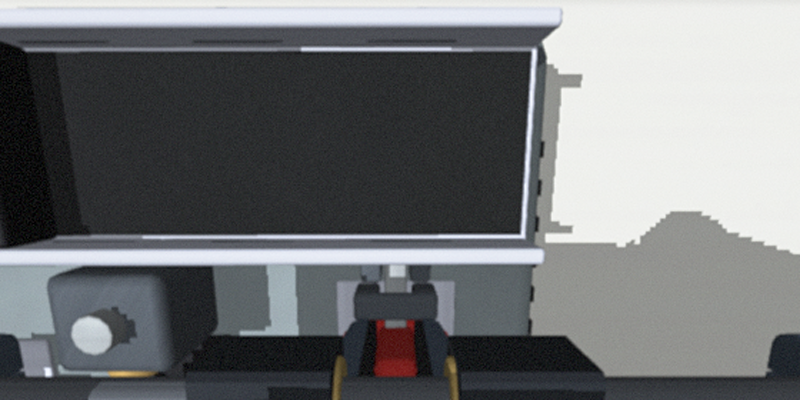

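Request:
{"fn": "arm_command", "kwargs": {"motion": [{"offset": [0,0,0],"spin": 0},{"offset": [0,0,0],"spin": 0},{"offset": [0,0,-0.05],"spin": 0},{"offset": [0,0,-0.05],"spin": 0},{"offset": [0,0,-0.05],"spin": 0}], "jaw": 0.045}}

```text
time_s: 8.35
ee_pos: [461.5, -133.0, 229.4]
ee_rot: [-180.0, 0.0, 0.0]
force: [1.7, -0.7, 0.5]
gripper_width: 45.1
gripper_force: 0.0
```

Request:
{"fn": "arm_command", "kwargs": {"motion": [{"offset": [-0.05,0,-0.02],"spin": 0},{"offset": [-0.05,0,0],"spin": 0},{"offset": [0,0,0],"spin": 0}]}}

```text
time_s: 8.72
ee_pos: [358.9, -132.7, 248.1]
ee_rot: [-180.0, 0.0, -0.0]
force: [1.0, 0.4, 0.3]
gripper_width: 44.7
gripper_force: 0.0
```

```bash
python3 w.py w3 lock_grip stroke_knob; python3 - <<'E'
from pc import *
np.set_printoptions(precision=1,suppress=True)
c,I,D,P,H=load('w3'); X,Y,Z=P[...,0],P[...,1],P[...,2]
red=((H[...,0]<8)|(H[...,0]>172))&(H[...,1]>150)&(H[...,2]>80)
m=red&(Z>50)&(Y<-100)&(Y>-180)&(X>380)&(X<500); st('lock',P[m]); m&=(Z>87);st('top',P[m])
cv2.imwrite('pics/w3b.png',cv2.resize(I[0:260,100:460],None,fx=2.2,fy=2.2,interpolation=cv2.INTER_CUBIC))
E
```

```text
8.725 [ 358.9 -132.7  248.1] [-180.    0.   -0.]
lock_grip 0.97 [276.1  83.8] [ 456.2 -132.6   93.6]
lock_grip 0.44 [182.4 104. ] [439.7 -51.   90.5]
stroke_knob 0.76 [182.5 103.8] [439.9 -51.1  90.5]
stroke_knob 0.35 [277.1  82.8] [ 457.  -133.5   93.8]
lock 609 med [ 456.  -134.2   91.9] p2 [ 445.  -144.    50.7] p98 [ 467.6 -124.8   94.5]
top 395 med [ 456.2 -134.2   92.8] p2 [ 446.4 -141.    90.3] p98 [ 466.5 -128.2   94.6]
```

View pics/w3b.png

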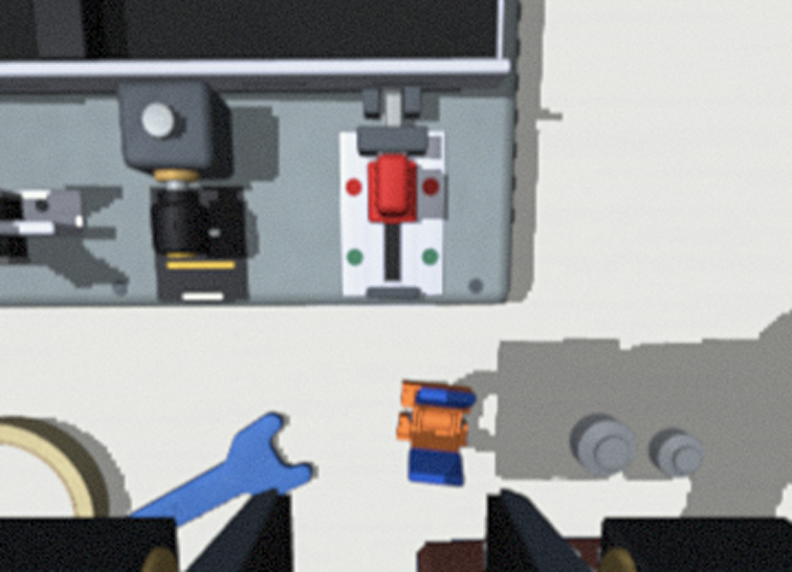

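```bash
python3 - <<'E'
from pc import *
np.set_printoptions(precision=1,suppress=True)
c,I,D,P,H=load('w3'); X,Y,Z=P[...,0],P[...,1],P[...,2]
for u in range(176,190,3):
    print(u,[(int(v),*P[v,u].round(0).astype(int).tolist()) for v in range(60,124,2)])
m=(Z>75)&(abs(Y+50)<16)&(X>425)&(X<448)&(H[...,2]<60); st('knob',P[m])
E
```

```text
176 [(60, 474, -51, 101), (62, 472, -50, 100), (64, 472, -49, 94), (66, -9223372036854775808, -9223372036854775808, -9223372036854775808), (68, 469, -48, 93), (70, 467, -48, 92), (72, 466, -48, 94), (74, 464, -47, 92), (76, 463, -47, 92), (78, 461, -46, 87), (80, 460, -46, 87), (82, 458, -45, 85), (84, 457, -44, 83), (86, 455, -44, 81), (88, 453, -45, 87), (90, 452, -45, 87), (92, 450, -45, 87), (94, 448, -46, 90), (96, 446, -46, 92), (98, 445, -46, 91), (100, 443, -46, 91), (102, 441, -46, 91), (104, 440, -45, 91), (106, 438, -45, 89), (108, 436, -45, 91), (110, 435, -45, 91), (112, 433, -45, 92), (114, 431, -45, 90), (116, 430, -43, 83), (118, 428, -32, 47), (120, 426, -33, 49), (122, 424, -32, 48)]
179 [(60, 474, -52, 97), (62, 473, -51, 93), (64, 472, -51, 94), (66, 470, -51, 93), (68, 469, -51, 94), (70, 467, -51, 93), (72, 466, -50, 93), (74, 464, -50, 91), (76, 463, -50, 92), (78, 461, -49, 88), (80, 460, -48, 87), (82, 458, -48, 85), (84, 457, -47, 84), (86, 455, -47, 84), (88, 453, -48, 89), (90, 452, -48, 88), (92, 450, -48, 87), (94, 448, -49, 90), (96, 446, -48, 89), (98,
[... 1730 characters left out ...]
, 464, -58, 92), (76, 463, -58, 92), (78, 462, -55, 82), (80, 460, -56, 84), (82, 459, -55, 82), (84, -9223372036854775808, -9223372036854775808, -9223372036854775808), (86, 458, -47, 49), (88, 454, -55, 83), (90, 452, -55, 83), (92, 450, -55, 84), (94, 448, -56, 87), (96, 447, -56, 88), (98, 445, -55, 87), (100, 443, -56, 89), (102, 442, -55, 87), (104, 440, -55, 88), (106, 438, -55, 89), (108, 437, -55, 87), (110, 435, -55, 88), (112, 433, -55, 88), (114, 431, -55, 88), (116, 430, -53, 82), (118, 428, -44, 47), (120, 426, -45, 49), (122, 424, -44, 48)]
knob 473 med [438.9 -51.6  88.9] p2 [430.6 -59.1  80. ] p98 [447.3 -38.8  91.5]<stdin>:5: RuntimeWarning: invalid value encountered in cast
```

Request:
{"fn": "arm_command", "kwargs": {"motion": [{"offset": [0.041,-0.041,0.01],"spin": 0},{"offset": [0.041,-0.042,0.02],"spin": 0},{"offset": [0,0,0.05],"spin": 0},{"offset": [0,0,0.05],"spin": 0},{"offset": [0,0,0.036],"spin": 0}], "newtons": 30}}

```text
time_s: 9.5
ee_pos: [444.0, -49.7, 79.3]
ee_rot: [-180.0, 0.1, 0.1]
force: [0.6, 0.2, 0.8]
gripper_width: 45.0
gripper_force: 0.0
```

Request:
{"fn": "arm_command", "kwargs": {"motion": [{"offset": [0,0,0],"spin": 0},{"offset": [0,0,0],"spin": 0},{"offset": [0,0,0],"spin": 0},{"offset": [0,0,0],"spin": 0}], "jaw": 0.0}}

```text
time_s: 10.0
ee_pos: [444.7, -47.5, 82.4]
ee_rot: [-179.7, -0.1, -0.2]
force: [3.5, 12.8, -11.1]
gripper_width: 23.0
gripper_force: 30.0
```

Request:
{"fn": "arm_command", "kwargs": {"motion": [{"offset": [-0.003,0,0],"spin": 0},{"offset": [-0.003,0,0],"spin": 0},{"offset": [-0.003,0,0],"spin": 0},{"offset": [-0.003,0,0],"spin": 0},{"offset": [-0.001,0,0],"spin": 0}]}}

```text
time_s: 10.62
ee_pos: [442.9, -47.6, 83.8]
ee_rot: [-179.7, -1.5, -0.3]
force: [24.8, 16.6, -23.6]
gripper_width: 23.5
gripper_force: 30.0
```

Request:
{"fn": "arm_command", "kwargs": {"motion": [{"offset": [-0.002,0,0],"spin": 0},{"offset": [-0.001,0,0],"spin": 0},{"offset": [0,0,0],"spin": 0}], "newtons": 45}}

```text
time_s: 11.0
ee_pos: [442.6, -47.6, 84.1]
ee_rot: [-179.7, -1.9, -0.3]
force: [32.3, 19.5, -34.6]
gripper_width: 22.9
gripper_force: 45.0
```

```bash
python3 w.py w4 stroke_knob; python3 -c "
import cv2
from h import *
I=cv2.imread('pics/w4.png');J,D=env.grab_frame('side');K=np.hstack([cv2.resize(I,(480,360)),cv2.resize(J[190:280,130:210],(320,360),interpolation=cv2.INTER_CUBIC)]);cv2.imwrite('pics/w4b.png',K)"
```

```text
11.0 [442.6 -47.6  84.1] [-179.7   -1.9   -0.3]
stroke_knob 0.72 [275.8 265.6] [472.4 -48.2 164.2]
```

View pics/w4b.png

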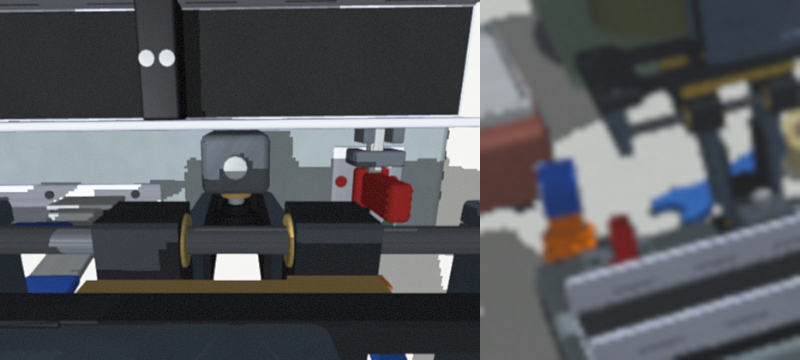

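Request:
{"fn": "arm_command", "kwargs": {"motion": [{"offset": [0.008,0,0],"spin": 0},{"offset": [0.008,0,0],"spin": 0},{"offset": [0,0,0],"spin": 0}], "newtons": 20}}

```text
time_s: 11.52
ee_pos: [442.7, -47.4, 84.2]
ee_rot: [-179.7, 0.1, -0.1]
force: [-6.1, 14.0, 11.0]
gripper_width: 23.6
gripper_force: 20.0
```

Request:
{"fn": "arm_command", "kwargs": {"motion": [{"offset": [0,0,0],"spin": 0},{"offset": [0,0,0],"spin": 0},{"offset": [0,0,-0.03],"spin": 0},{"offset": [0,0,-0.05],"spin": 0},{"offset": [0,0,-0.05],"spin": 0}], "jaw": 0.045}}

```text
time_s: 12.15
ee_pos: [444.1, -50.8, 214.2]
ee_rot: [180.0, -0.1, 0.0]
force: [0.1, -0.2, -0.5]
gripper_width: 44.9
gripper_force: 0.0
```

Request:
{"fn": "arm_command", "kwargs": {"motion": [{"offset": [-0.05,0,-0.02],"spin": 0},{"offset": [-0.05,0,0],"spin": 0},{"offset": [0,0,0],"spin": 0}]}}

```text
time_s: 12.52
ee_pos: [341.2, -50.6, 232.9]
ee_rot: [180.0, -0.1, -0.0]
force: [1.0, 0.3, 0.4]
gripper_width: 44.9
gripper_force: 0.0
```

```bash
python3 w.py w5 lock_grip stroke_knob clamp_a; python3 - <<'E'
from pc import *
np.set_printoptions(precision=1,suppress=True)
c,I,D,P,H=load('w5'); X,Y,Z=P[...,0],P[...,1],P[...,2]
m=(Z>75)&(abs(Y+50)<16)&(X>425)&(X<448)&(H[...,2]<60); st('knob',P[m])
m=(Z>110)&(abs(Y-40)<36)&(X>400)&(X<480)&(Z<180); st('cA',P[m])
for u in (274,278,282):
    print(u,[(int(v),*P[v,u].round(0).astype(int).tolist()) for v in range(60,120,3) if D[v,u]>0])
cv2.imwrite('pics/w5b.png',cv2.resize(I[20:180,100:380],None,fx=2.8,fy=2.8,interpolation=cv2.INTER_CUBIC))
E
```

```text
12.525 [341.2 -50.6 232.9] [180.   -0.1  -0. ]
lock_grip 0.65 [372.3  60.5] [ 455.5 -128.2   90.8]
stroke_knob 0.83 [272.1  84. ] [437.4 -47.4  91.7]
clamp_a 0.84 [162.4  78.9] [440.2  39.  100.7]
clamp_a 0.8 [375.  180.1] [ 348.8 -153.5   34.1]
clamp_a 0.66 [69.1 80.3] [439.  112.9 100.2]
knob 633 med [439.1 -48.1  89.2] p2 [430.2 -59.   79.6] p98 [447.6 -36.3  91.9]
cA 1693 med [452.1  37.8 134.6] p2 [419.3  26.3 111. ] p98 [461.7  50.7 141.5]
274 [(60, 457, -49, 83), (63, 454, -49, 89), (66, 452, -49, 86), (69, 449, -49, 91), (72, 447, -49, 92), (75, 444, -49, 92), (78, 442, -49, 91), (81, 440, -49, 92), (84, 437, -49, 92), (87, 435, -49, 90), (90, 433, -49, 91), (93, 431, -49, 89), (96, 429, -49, 75), (99, 428, -49, 49), (102, 426, -49, 48), (105, 423, -49, 48), (108, 420, -49, 48), (111, 417, -49, 48), (114, 415, -49, 49), (117, 412, -49, 49)]
278 [(60, 459, -52, 74), (63, 454, -52, 87), (66, 452, -52, 86), (69, 449, -52, 89), (72, 447, -52, 90), (75, 445, -52, 89), (78, 442, -52, 90), (81, 440, -52, 90), (84, 438, -52, 89), (87, 435, -52, 89), (90, 433, -52, 91), (93, 431, -52, 89), (96, 431, -52, 49), (99, 428, -52, 48), (102, 426, -52, 48), (105, 423, -53, 47), (108, 420, -53, 48), (111, 417, -53, 49), (114, 415, -53, 48), (117, 412, -53, 49)]
282 [(60, 462, -56, 54), (63, 460, -56, 47), (66, 453, -56, 80), (69, 450, -56, 81), (72, 447, -56, 87), (75, 445, -56, 87), (78, 442, -56, 88), (81, 440, -56, 86), (84, 438, -56, 88), (87, 435, -56, 88), (90, 433, -56, 87), (93, 431, -56, 86), (96, 431, -56, 47), (99, 428, -56, 48), (102, 426, -56, 49), (105, 423, -56, 48), (108, 420, -56, 49), (111, 417, -56, 48), (114, 415, -56, 50), (117, 412, -56, 49)]
```

View pics/w5b.png

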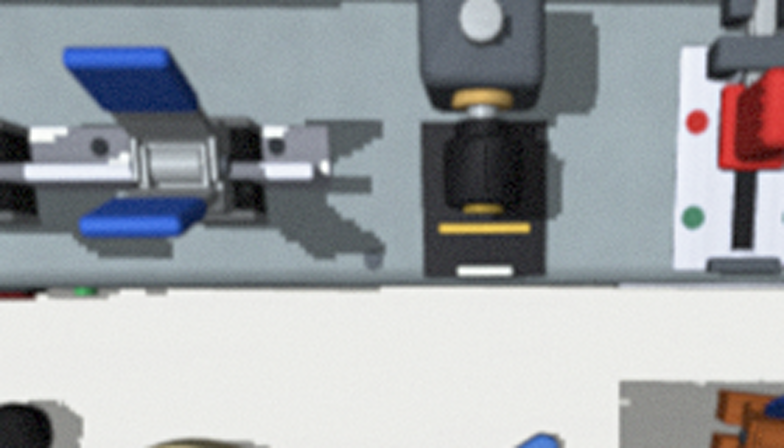

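Request:
{"fn": "arm_command", "kwargs": {"motion": [{"offset": [0.02,-0.055,-0.018],"spin": 0},{"offset": [0.02,-0.055,-0.018],"spin": 0},{"offset": [0.02,-0.055,-0.018],"spin": 0},{"offset": [0.02,-0.055,-0.018],"spin": 0},{"offset": [0.02,-0.055,-0.018],"spin": 0}], "jaw": 0.065}}

```text
time_s: 13.35
ee_pos: [444.9, 227.3, 322.0]
ee_rot: [180.0, -0.0, 0.1]
force: [0.3, -0.6, -0.0]
gripper_width: 65.2
gripper_force: 0.0
```

Request:
{"fn": "arm_command", "kwargs": {"motion": [{"offset": [0,-0.02,0],"spin": 0},{"offset": [0,0,0],"spin": 0},{"offset": [0,0,0],"spin": 0}]}}

```text
time_s: 13.72
ee_pos: [443.0, 243.4, 321.2]
ee_rot: [179.9, 0.1, 0.0]
force: [-0.1, 0.3, 0.3]
gripper_width: 64.9
gripper_force: 0.0
```

```bash
python3 w.py w6 jar_1 spice_jar brown_jar blue_cap_jar; cat > jars.py <<'E'
from pc import *
import sys
np.set_printoptions(precision=1,suppress=True)
c,I,D,P,H=load(sys.argv[1]); X,Y,Z=P[...,0],P[...,1],P[...,2]
for n,lo,hi in [('yel',18,32),('grn',45,85)]:
    m=(H[...,0]>lo)&(H[...,0]<hi)&(H[...,1]>110)&(H[...,2]>50)&(Z>68)&(Z<160)&(X>380)
    k,l,s,_=cv2.connectedComponentsWithStats(m.astype(np.uint8))
    for i in range(1,k):
        if s[i,4]>150:
            Q=P[l==i]; t=Q[Q[:,2]>np.percentile(Q[:,2],95)-6]; ct,r=cv2.minEnclosingCircle(np.percentile(t[:,:2],[1,99],axis=0).astype(np.float32))
            print(n,s[i,:5],'ztop',np.percentile(Q[:,2],95).round(1),'bboxctr',(t[:,:2].min(0)+t[:,:2].max(0))/2,t[:,:2].max(0)-t[:,:2].min(0),'mean',t.mean(0))
E
python3 jars.py w6; python3 - <<'E'
from pc import *
np.set_printoptions(precision=1,suppress=True)
c,I,D,P,H=load('w6'); X,Y,Z=P[...,0],P[...,1],P[...,2]
m=(X<460)&(Z>60)&(Z<200)&(Y>150); st('sealer',P[m])
cv2.imwrite('pics/w6b.png',cv2.resize(I[:300],None,fx=1.42,fy=1.42))
E
```

```text
13.725 [443.  243.4 321.2] [179.9   0.1   0. ]
jar_1 0.96 [220.4  94.9] [537.  304.4  78.2]
jar_1 0.7 [271.9 128.4] [501.2 247.8  78.5]
jar_1 0.69 [162.7 129.5] [499.7 371.2  76.7]
spice_jar 0.87 [286.8  80.5] [549.1 232.4 107. ]
brown_jar 0.7 [ 97.  163.2] [459.3 459.9  57.4]
brown_jar 0.27 [288.6  82.1] [547.6 230.5 106.8]
blue_cap_jar 0.67 [ 28.3 132.2] [495.6 541.9  49.9]
yel [ 254  114   39   40 1232] ztop 79.7 bboxctr [495.3 246.5] [43.2 43. ] mean [495.4 246.6  78.4]
grn [ 190   71   41   42 1068] ztop 79.6 bboxctr [540.4 315.9] [43.  43.9] mean [539.4 316.7  78.3]
grn [ 124  114   41   39 1036] ztop 79.7 bboxctr [495.6 393.1] [42.  43.6] mean [496.6 391.6  78.2]
sealer 13117 med [391.5 379.6  79.9] p2 [367.8 195.   64.3] p98 [454.6 562.9 137.9]
```

View pics/w6b.png

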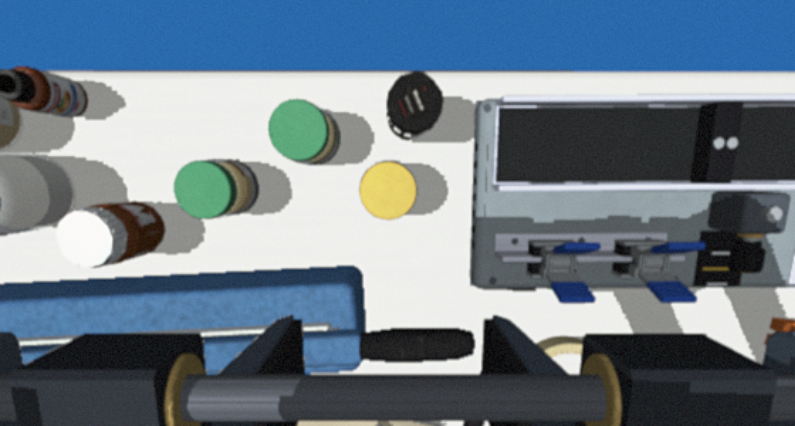

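Request:
{"fn": "arm_command", "kwargs": {"motion": [{"offset": [0.026,-0.002,0.04],"spin": 0},{"offset": [0.0265,-0.001,0.05],"spin": 0},{"offset": [0,0,0.05],"spin": 0},{"offset": [0,0,0.05],"spin": 0},{"offset": [0,0,0],"spin": 0}], "newtons": 25}}

```text
time_s: 14.6
ee_pos: [493.4, 245.9, 128.8]
ee_rot: [179.8, 0.5, 0.0]
force: [-0.6, 0.6, 0.3]
gripper_width: 64.8
gripper_force: 0.0
```

Request:
{"fn": "arm_command", "kwargs": {"motion": [{"offset": [0,0,0.04],"spin": 0},{"offset": [0,0,0.03],"spin": 0},{"offset": [0,0,0.013],"spin": 0},{"offset": [0,0,0],"spin": 0},{"offset": [0,0,0],"spin": 0}]}}

```text
time_s: 15.22
ee_pos: [497.2, 248.2, 50.7]
ee_rot: [-179.9, -0.2, 0.0]
force: [1.0, -0.1, 0.1]
gripper_width: 65.3
gripper_force: 0.0
```

Request:
{"fn": "arm_command", "kwargs": {"motion": [{"offset": [0,0,0],"spin": 0},{"offset": [0,0,0],"spin": 0},{"offset": [0,0,0],"spin": 0},{"offset": [0,0,0],"spin": 0}], "jaw": 0.03}}

```text
time_s: 15.72
ee_pos: [496.2, 247.2, 49.7]
ee_rot: [180.0, -0.0, 0.1]
force: [-1.0, -2.2, 6.2]
gripper_width: 47.6
gripper_force: 25.0
```

Request:
{"fn": "arm_command", "kwargs": {"motion": [{"offset": [0,0,-0.03],"spin": 0},{"offset": [0,0,-0.05],"spin": 0},{"offset": [0,0,-0.05],"spin": 0},{"offset": [0.006,0.025,-0.04],"spin": 0},{"offset": [0.007,0.05,0],"spin": 0}]}}

```text
time_s: 16.35
ee_pos: [510.9, 173.9, 222.0]
ee_rot: [-179.8, -0.4, 0.2]
force: [0.2, -0.3, -3.3]
gripper_width: 47.3
gripper_force: 24.9
```

Request:
{"fn": "arm_command", "kwargs": {"motion": [{"offset": [0.007,0.055,0],"spin": 0},{"offset": [0.007,0.055,0],"spin": 0},{"offset": [0.007,0.055,0],"spin": 0},{"offset": [0,0.053,0],"spin": 0},{"offset": [0,0,0],"spin": 0}]}}

```text
time_s: 16.98
ee_pos: [529.5, -48.4, 218.0]
ee_rot: [180.0, 0.1, -0.2]
force: [0.0, 1.0, -3.5]
gripper_width: 47.5
gripper_force: 24.9
```

Request:
{"fn": "arm_command", "kwargs": {"motion": [{"offset": [0,0,0.03],"spin": 0},{"offset": [0,0,0.03],"spin": 0},{"offset": [0,0,0.02],"spin": 0},{"offset": [0,0,0],"spin": 0}]}}

```text
time_s: 17.48
ee_pos: [529.3, -44.2, 137.7]
ee_rot: [-179.9, 0.2, 0.1]
force: [-0.5, 0.6, -3.2]
gripper_width: 47.6
gripper_force: 24.8
```

Request:
{"fn": "arm_command", "kwargs": {"motion": [{"offset": [0,0,0.014],"spin": 0},{"offset": [0,0,0.006],"spin": 0},{"offset": [0,0,0.002],"spin": 0},{"offset": [0,0,0],"spin": 0}]}}

```text
time_s: 17.98
ee_pos: [534.3, -45.3, 118.9]
ee_rot: [180.0, -0.6, 0.1]
force: [6.0, 0.1, 0.5]
gripper_width: 47.4
gripper_force: 25.0
```

```bash
python3 w.py w7 rail_top; python3 - <<'E'
from pc import *
np.set_printoptions(precision=1,suppress=True)
c,I,D,P,H=load('w7'); X,Y,Z=P[...,0],P[...,1],P[...,2]
for u in (40,100,480,530):
    print(u,[P[v,u].round(0).astype(int).tolist() for v in range(100,330,7) if D[v,u]>0])
cv2.imwrite('pics/w7b.png',cv2.resize(I,None,fx=1.42,fy=1.42))
E
```

```text
17.975 [534.3 -45.3 118.9] [180.   -0.6   0.1]
rail_top 0.67 [204.3 193.5] [562.3  -5.8  89.2]
40 [[670, 668, -819], [650, 671, -819], [629, 673, -818], [609, 677, -818], [596, 140, -2], [591, 139, 1], [586, 139, 1], [580, 140, 1], [575, 142, 0], [569, 142, 1], [569, 116, 41], [565, 113, 46], [565, 92, 78], [564, 84, 90], [555, 101, 66], [550, 103, 65], [546, 103, 66], [541, 104, 66], [536, 104, 66], [532, 104, 67], [527, 106, 65], [518, 107, 66], [513, 108, 66], [566, 11, 200], [565, 10, 201], [563, 10, 202], [562, 9, 204], [559, 11, 201], [473, 126, 48], [467, 127, 47], [462, 128, 48], [457, 127, 50]]
100 [[671, 487, -820], [650, 487, -816], [630, 490, -817], [609, 492, -817], [596, 93, -2], [591, 92, 0], [586, 92, 1], [580, 93, 1], [575, 94, 1], [569, 94, 1], [569, 75, 41], [565, 73, 46], [565, 58, 77], [564, 51, 91], [555, 64, 66], [550, 65, 65], [546, 65, 67], [541, 66, 65], [537, 66, 66], [532, 66, 66], [571, -2, 195], [571, -3, 198], [570, -5, 203], [571, -7, 207], [570, -8, 209], [568, -8, 209], [567, -8, 209], [565, -8, 209], [563, -7, 208], [562, -7, 209], [559, -6, 208], [
[... 464 characters left out ...]
[568, -88, 209], [566, -89, 208], [565, -89, 208], [564, -89, 209], [562, -90, 209], [560, -89, 210], [558, -91, 208], [558, -89, 210]]
530 [[675, -814, -820], [654, -818, -821], [634, -821, -820], [613, -824, -819], [597, -245, -3], [592, -244, -1], [587, -243, 3], [581, -245, 2], [576, -246, 2], [570, -248, 0], [565, -249, 0], [559, -248, 2], [554, -249, 2], [548, -250, 2], [542, -252, 1], [536, -253, 1], [530, -254, 1], [524, -255, 1], [518, -255, 2], [512, -257, 1], [506, -258, 1], [500, -259, 1], [494, -259, 2], [487, -262, 0], [566, -106, 200], [565, -105, 202], [563, -105, 202], [562, -104, 203], [559, -106, 201], [549, -119, 186], [548, -118, 187], [545, -119, 187], [543, -119, 188]]
```

View pics/w7b.png

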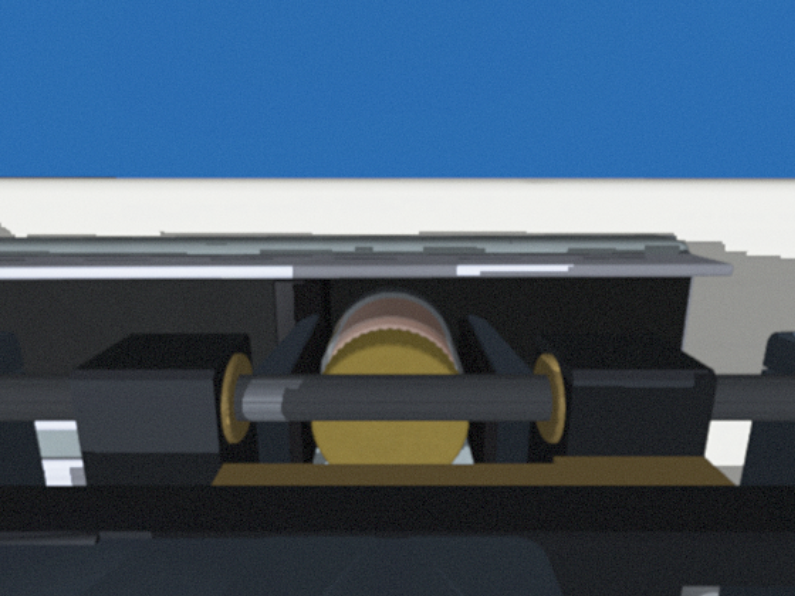

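Request:
{"fn": "arm_command", "kwargs": {"motion": [{"offset": [0,0,0],"spin": 0},{"offset": [0,0,0],"spin": 0}]}}

```text
time_s: 18.32
ee_pos: [534.2, -45.2, 118.6]
ee_rot: [180.0, -0.6, 0.1]
force: [6.7, -0.7, 0.4]
gripper_width: 47.2
gripper_force: 25.0
```

Request:
{"fn": "arm_command", "kwargs": {"motion": [{"offset": [0.004,0,0],"spin": 0},{"offset": [0,0,0],"spin": 0},{"offset": [0,0,0.002],"spin": 0},{"offset": [0,0,0],"spin": 0}]}}

```text
time_s: 18.82
ee_pos: [534.2, -45.2, 114.6]
ee_rot: [-180.0, -0.0, 0.0]
force: [3.3, 0.2, -3.0]
gripper_width: 47.3
gripper_force: 24.9
```

```bash
python3 w.py w8; python3 - <<'E'
from pc import *
np.set_printoptions(precision=1,suppress=True)
c,I,D,P,H=load('w8'); X,Y,Z=P[...,0],P[...,1],P[...,2]
for u in (265,272,279,286):
    print(u,[(v,*P[v,u].round(0).astype(int).tolist(),*H[v,u].tolist()) for v in range(180,335,5) if D[v,u]>0])
E
```

```text
18.825 [534.2 -45.2 114.6] [-180.   -0.    0.]
265 [(180, 566, -38, 64, 110, 31, 99), (185, 566, -39, 81, 113, 33, 102), (190, 565, -39, 90, 112, 26, 145), (195, 562, -39, 89, 118, 28, 120), (200, 554, -38, 66, 90, 29, 26), (205, 552, -39, 72, 103, 46, 39), (210, 553, -39, 86, 125, 17, 89), (215, 553, -39, 99, 5, 56, 87), (220, 554, -40, 110, 6, 54, 89), (225, 554, -40, 118, 11, 51, 139), (230, 553, -40, 123, 6, 42, 170), (235, 553, -40, 130, 24, 144, 94), (240, 553, -41, 137, 24, 153, 90), (245, 553, -41, 142, 23, 147, 134), (250, 551, -41, 142, 23, 143, 139), (255, 549, -41, 142, 23, 147, 137), (260, 547, -41, 143, 23, 145, 134), (265, 567, -43, 194, 99, 52, 49), (270, 566, -43, 196, 100, 26, 60), (275, 566, -43, 197, 110, 23, 66), (280, 564, -43, 197, 110, 32, 72), (285, 563, -43, 197, 110, 33, 70), (290, 563, -43, 199, 120, 29, 70), (295, 560, -43, 197, 30, 14, 56), (300, 530, -41, 145, 23, 148, 138), (305, 528, -41, 144, 22, 139, 143), (310, 526, -41, 145, 23, 145, 135), (315, 523, -41, 143, 23, 144, 135), (320, 521, -41, 144, 24, 143, 137), (325, 519, -41, 145, 24, 142, 138), (
[... 2545 characters left out ...]
5, 553, -50, 129, 23, 145, 88), (240, 554, -49, 138, 24, 162, 88), (245, 553, -49, 142, 23, 143, 127), (250, 551, -49, 143, 22, 152, 138), (255, 549, -49, 142, 24, 138, 139), (260, 547, -49, 144, 24, 143, 141), (265, 567, -48, 195, 109, 47, 43), (270, 566, -48, 196, 100, 28, 55), (275, 566, -48, 198, 93, 33, 69), (280, 565, -48, 197, 95, 21, 72), (285, 563, -48, 198, 110, 22, 69), (290, 562, -48, 197, 94, 28, 64), (295, 561, -48, 197, 0, 9, 60), (300, 530, -49, 144, 23, 146, 140), (305, 528, -49, 145, 24, 142, 140), (310, 525, -49, 144, 23, 133, 148), (315, 522, -49, 143, 23, 145, 137), (320, 521, -49, 145, 23, 136, 143), (325, 518, -49, 144, 23, 143, 136), (330, 558, -47, 208, 21, 142, 81)]
```

Request:
{"fn": "arm_command", "kwargs": {"motion": [{"offset": [0,0,0.001],"spin": 0},{"offset": [0,0,0.001],"spin": 0},{"offset": [0,0,0],"spin": 0}]}}

```text
time_s: 19.25
ee_pos: [533.3, -45.4, 113.4]
ee_rot: [180.0, 0.1, 0.0]
force: [-2.2, -0.5, 3.9]
gripper_width: 47.4
gripper_force: 25.0
```

Request:
{"fn": "arm_command", "kwargs": {"motion": [{"offset": [0,0,0],"spin": 0},{"offset": [0,0,0],"spin": 0},{"offset": [0,0,-0.02],"spin": 0},{"offset": [0,0,-0.04],"spin": 0},{"offset": [0,0,-0.05],"spin": 0}], "jaw": 0.06}}

```text
time_s: 19.88
ee_pos: [533.2, -45.3, 222.9]
ee_rot: [-180.0, 0.2, 0.0]
force: [0.9, 0.1, 0.0]
gripper_width: 60.0
gripper_force: 0.0
```

Request:
{"fn": "arm_command", "kwargs": {"motion": [{"offset": [-0.04,-0.04,-0.02],"spin": 0},{"offset": [-0.04,-0.04,0],"spin": 0},{"offset": [0,0,0],"spin": 0},{"offset": [0,0,0],"spin": 0}]}}

```text
time_s: 20.38
ee_pos: [454.4, 34.5, 242.9]
ee_rot: [180.0, -0.0, 0.1]
force: [0.7, 0.3, 0.1]
gripper_width: 60.1
gripper_force: 0.0
```

```bash
python3 w.py w9; python3 jars.py w9; cat > tray.py <<'E'
from pc import *
import sys
np.set_printoptions(precision=1,suppress=True)
c,I,D,P,H=load(sys.argv[1]); X,Y,Z=P[...,0],P[...,1],P[...,2]
print('tray, camera terms; camera x',c[2])
for n,a,b in [('far',545,585),('near',485,512)]:
    m=(Z>86)&(Z<93)&(X>a)&(X<b)&(abs(Y+9)<165); st(n,P[m])
for n,a,b in [('ends+',140,175),('ends-',-195,-160)]:
    m=(Z>86)&(Z<93)&(X>550)&(X<580)&(Y>a)&(Y<b)
    if m.sum(): st(n,P[m])
m=(X>512)&(X<548)&(abs(Y+9)<25)&(Z>83)&(Z<94); st('block',P[m])
E
python3 tray.py w9
```

```text
20.375 [454.4  34.5 242.9] [180.   -0.    0.1]
yel [ 351   79   68   65 3446] ztop 143.5 bboxctr [527.9 -44.8] [44.7 45.7] mean [528.  -44.3 142.3]
tray, camera terms; camera x [520.9  34.6 401. ]
far 2984 med [562.6  -8.2  89. ] p2 [ 546.9 -166.7   86.9] p98 [565.8 147.8  90.7]
near 2674 med [498.5 -15.   89.2] p2 [ 488.  -165.7   86.9] p98 [510.2 148.4  92.6]
ends+ 148 med [561.8 150.2  89.1] p2 [559.9 140.8  87.1] p98 [564.1 160.1  90.2]
ends- 145 med [ 564.2 -168.8   88.9] p2 [ 561.9 -177.2   87.2] p98 [ 566.8 -160.3   90.7]
block 1092 med [530.4  -9.4  89.3] p2 [512.8 -23.   84.9] p98 [547.6   0.9  91.6]
```

Request:
{"fn": "arm_command", "kwargs": {"motion": [{"offset": [0.017,-0.056,0],"spin": 0},{"offset": [0.017,-0.056,0],"spin": 0},{"offset": [0.017,-0.056,0],"spin": 0},{"offset": [0.017,-0.056,0],"spin": 0},{"offset": [0.016,-0.058,0],"spin": 0}], "jaw": 0.065}}

```text
time_s: 21.05
ee_pos: [539.7, 317.8, 241.9]
ee_rot: [179.9, 0.0, -0.0]
force: [0.1, 0.1, -0.4]
gripper_width: 65.2
gripper_force: 0.0
```

Request:
{"fn": "arm_command", "kwargs": {"motion": [{"offset": [0,0,0.04],"spin": 0},{"offset": [0,0,0.04],"spin": 0},{"offset": [0,0,0],"spin": 0},{"offset": [0,0,0],"spin": 0}]}}

```text
time_s: 21.55
ee_pos: [539.4, 316.6, 163.9]
ee_rot: [-180.0, -0.1, -0.0]
force: [-0.9, 0.4, 0.7]
gripper_width: 65.0
gripper_force: 0.0
```

```bash
python3 w.py w10; cat > jx.py <<'E'
from pc import *
import sys
np.set_printoptions(precision=1,suppress=True)
c,I,D,P,H=load(sys.argv[1]); lo,hi=dict(y=(18,32),g=(45,85))[sys.argv[2]]
m=(H[...,0]>lo)&(H[...,0]<hi)&(H[...,1]>100)&(H[...,2]>40)&(P[...,2]>60); k,l,s,_=cv2.connectedComponentsWithStats(cv2.morphologyEx(m.astype(np.uint8),cv2.MORPH_CLOSE,np.ones((45,3))))
i=1+np.argmax(s[1:,4]); Q=P[m&(l==i)]; zt=np.percentile(Q[:,2],90); Q=Q[abs(Q[:,2]-zt)<4]
ct,*_=np.linalg.lstsq(np.c_[2*Q[:,:2],np.ones(len(Q))],(Q[:,:2]**2).sum(1),rcond=None) if 0 else (None,)
a=np.percentile(Q,[0.5,99.5],axis=0); print('ztop',zt,'far x edge',a[1,0],'-> cx',a[1,0]-23,'near edge',a[0,0],'y',a[:,1],a[:,1].mean())
E
python3 jx.py w10 g
```

```text
21.55 [539.4 316.6 163.9] [-180.    -0.1   -0. ]
ztop 79.21075907522783 far x edge 563.4111986675979 -> cx 540.4111986675979 near edge 521.1580778424781 y [295.6 337.8] 316.67161317366424
```

Request:
{"fn": "arm_command", "kwargs": {"motion": [{"offset": [0,0,0.05],"spin": 0},{"offset": [0,0,0.04],"spin": 0},{"offset": [0,0,0.021],"spin": 0},{"offset": [0,0,0],"spin": 0},{"offset": [0,0,0],"spin": 0}]}}

```text
time_s: 22.22
ee_pos: [539.4, 317.3, 54.1]
ee_rot: [-179.9, -0.2, 0.0]
force: [-0.3, 0.8, 0.3]
gripper_width: 64.9
gripper_force: 0.0
```

Request:
{"fn": "arm_command", "kwargs": {"motion": [{"offset": [0,0,0],"spin": 0},{"offset": [0,0,0],"spin": 0},{"offset": [0,0,0],"spin": 0},{"offset": [0,0,0],"spin": 0}], "jaw": 0.03}}

```text
time_s: 22.72
ee_pos: [538.5, 316.9, 53.2]
ee_rot: [-180.0, -0.1, 0.0]
force: [-0.7, -0.5, 5.4]
gripper_width: 48.6
gripper_force: 25.0
```

Request:
{"fn": "arm_command", "kwargs": {"motion": [{"offset": [0,0,-0.04],"spin": 0},{"offset": [0,0,-0.05],"spin": 0},{"offset": [0,0,-0.05],"spin": 0},{"offset": [0,0,-0.04],"spin": 0},{"offset": [0,0,0],"spin": 0}]}}

```text
time_s: 23.35
ee_pos: [539.1, 317.4, 234.8]
ee_rot: [-179.8, -0.3, 0.0]
force: [-0.1, 0.7, -3.3]
gripper_width: 48.7
gripper_force: 25.0
```

```bash
python3 w.py w11;python3 jx.py w11 g
```

```text
23.35 [539.1 317.4 234.8] [-179.8   -0.3    0. ]
ztop 260.5989698901495 far x edge 564.5196477087158 -> cx 541.5196477087158 near edge 520.8210652398782 y [297.2 337.1] 317.172766318369
```

Request:
{"fn": "arm_command", "kwargs": {"motion": [{"offset": [-0.002,0.058,0],"spin": 0},{"offset": [-0.002,0.058,0],"spin": 0},{"offset": [-0.002,0.058,0],"spin": 0},{"offset": [-0.002,0.058,0],"spin": 0},{"offset": [-0.002,0.057,0],"spin": 0}]}}

```text
time_s: 24.02
ee_pos: [526.1, 25.8, 228.8]
ee_rot: [180.0, 0.3, 0.1]
force: [0.2, -1.2, -3.6]
gripper_width: 48.6
gripper_force: 25.0
```

Request:
{"fn": "arm_command", "kwargs": {"motion": [{"offset": [0,0,0.04],"spin": 0},{"offset": [0,0,0.035],"spin": 0},{"offset": [0,0,0.025],"spin": 0},{"offset": [0,0,0],"spin": 0},{"offset": [0,0,0],"spin": 0}]}}

```text
time_s: 24.65
ee_pos: [527.8, 27.7, 131.5]
ee_rot: [180.0, 0.1, 0.0]
force: [-0.6, -0.1, -3.9]
gripper_width: 48.5
gripper_force: 25.0
```

Request:
{"fn": "arm_command", "kwargs": {"motion": [{"offset": [0,0,0.008],"spin": 0},{"offset": [0,0,0.005],"spin": 0},{"offset": [0,0,0],"spin": 0},{"offset": [0,0,0],"spin": 0}]}}

```text
time_s: 25.15
ee_pos: [528.2, 27.6, 119.1]
ee_rot: [180.0, -0.0, 0.0]
force: [-0.4, 0.6, -2.4]
gripper_width: 48.4
gripper_force: 25.0
```

Request:
{"fn": "arm_command", "kwargs": {"motion": [{"offset": [0,0,0.001],"spin": 0},{"offset": [0,0,0.001],"spin": 0},{"offset": [0,0,0],"spin": 0}]}}

```text
time_s: 25.52
ee_pos: [528.1, 27.6, 117.2]
ee_rot: [180.0, -0.0, 0.0]
force: [-1.3, 0.3, -1.5]
gripper_width: 48.5
gripper_force: 25.0
```

Request:
{"fn": "arm_command", "kwargs": {"motion": [{"offset": [0,0,0],"spin": 0},{"offset": [0,0,0],"spin": 0},{"offset": [0,0,-0.02],"spin": 0},{"offset": [0,0,-0.04],"spin": 0},{"offset": [0,0,-0.05],"spin": 0}], "jaw": 0.06}}

```text
time_s: 26.15
ee_pos: [527.6, 27.6, 227.5]
ee_rot: [180.0, 0.1, 0.0]
force: [0.8, -0.3, 0.5]
gripper_width: 60.0
gripper_force: 0.0
```

Request:
{"fn": "arm_command", "kwargs": {"motion": [{"offset": [-0.03,-0.055,-0.03],"spin": 0},{"offset": [-0.03,-0.055,-0.03],"spin": 0},{"offset": [0,-0.05,0],"spin": 0},{"offset": [0,0,0],"spin": 0}]}}

```text
time_s: 26.65
ee_pos: [473.7, 179.2, 281.4]
ee_rot: [-179.9, -0.1, 0.3]
force: [0.8, -0.4, -1.6]
gripper_width: 60.2
gripper_force: 0.0
```

```bash
python3 w.py w12; python3 jars.py w12;python3 tray.py w12
```

```text
26.65 [473.7 179.2 281.4] [-179.9   -0.1    0.3]
yel [ 504  111   56   54 2547] ztop 143.5 bboxctr [528.3 -41.2] [43.9 39.6] mean [528.  -40.2 142.2]
grn [ 424  105   61   57 2083] ztop 143.5 bboxctr [531.1  28.4] [45.4 45. ] mean [529.6  30.5 142.2]
grn [  50  143   48   42 1272] ztop 79.6 bboxctr [495.9 393.2] [42.6 43.6] mean [496.9 390.9  78.2]
tray, camera terms; camera x [540.1 179.4 439.5]
far 1526 med [562.8  14.3  89.2] p2 [549.2 -87.2  86.9] p98 [565.7 149.7  91. ]
near 1529 med [498.3   3.3  89.3] p2 [486.7 -99.7  87.3] p98 [507.1 149.5  92.8]
ends+ 108 med [562.4 150.8  89.1] p2 [560.4 140.7  87.7] p98 [564.3 160.8  90.6]
block 79 med [543.  -25.3  90.1] p2 [512.2 -30.8  83.5] p98 [547.9 -21.9  93.9]
```

```bash
python3 - <<'E'
from pc import *
np.set_printoptions(precision=1,suppress=True)
c,I,D,P,H=load('w6'); print(atz(c,61,167,91),P[167,61])
X,Y,Z=P[...,0],P[...,1],P[...,2]
m=(Z>84)&(Z<96)&(Y>400)&(Y<500)&(X>420); st('brown',P[m])
m=(Z>20)&(Y>330)&(Y<430)&(X<470)&(Z<200); st('sealer',P[m])
E
```

```text
[459.  483.3  91. ] [459.2 482.4  92.4]
brown 1286 med [458.1 481.   91.4] p2 [437.3 463.6  85. ] p98 [478.6 499.   93.4]
sealer 3965 med [397.8 376.8  79.2] p2 [369.3 333.2  26. ] p98 [417.1 427.4 132.4]
```

Request:
{"fn": "arm_command", "kwargs": {"motion": [{"offset": [0.006,-0.053,0.01],"spin": 0},{"offset": [0.006,-0.053,0.01],"spin": 0},{"offset": [0.005,-0.054,0.01],"spin": 0},{"offset": [0.005,-0.053,0.01],"spin": 0},{"offset": [0,0,0],"spin": 0}], "jaw": 0.065}}

```text
time_s: 27.32
ee_pos: [496.0, 391.0, 238.5]
ee_rot: [179.9, 0.1, 0.2]
force: [-0.7, -1.0, -0.8]
gripper_width: 65.1
gripper_force: 0.0
```

Request:
{"fn": "arm_command", "kwargs": {"motion": [{"offset": [0,0,0.04],"spin": 0},{"offset": [0,0,0.04],"spin": 0},{"offset": [0,0,0],"spin": 0},{"offset": [0,0,0],"spin": 0}]}}

```text
time_s: 27.82
ee_pos: [497.1, 389.0, 162.6]
ee_rot: [-179.9, -0.1, -0.0]
force: [-0.0, -0.6, 0.6]
gripper_width: 64.6
gripper_force: 0.0
```

```bash
python3 w.py w13;python3 jx.py w13 g
```

```text
27.825 [497.1 389.  162.6] [-179.9   -0.1   -0. ]
ztop 79.21950343323739 far x edge 517.7645967265187 -> cx 494.7645967265187 near edge 475.5523270030252 y [373.8 415.7] 394.7949539014014
```

Request:
{"fn": "arm_command", "kwargs": {"motion": [{"offset": [-0.0015,-0.005,0.03],"spin": 0},{"offset": [0,0,0.04],"spin": 0},{"offset": [0,0,0.04],"spin": 0},{"offset": [0,0,0],"spin": 0},{"offset": [0,0,0],"spin": 0}]}}

```text
time_s: 28.5
ee_pos: [495.9, 395.6, 53.4]
ee_rot: [-179.9, -0.2, 0.0]
force: [-0.6, -0.6, 1.3]
gripper_width: 64.7
gripper_force: 0.0
```

Request:
{"fn": "arm_command", "kwargs": {"motion": [{"offset": [0,0,0],"spin": 0},{"offset": [0,0,0],"spin": 0},{"offset": [0,0,0],"spin": 0},{"offset": [0,0,0],"spin": 0}], "jaw": 0.03}}

```text
time_s: 29.0
ee_pos: [495.2, 395.1, 52.7]
ee_rot: [-179.9, -0.1, 0.0]
force: [-0.2, -0.6, 7.5]
gripper_width: 48.5
gripper_force: 25.0
```

Request:
{"fn": "arm_command", "kwargs": {"motion": [{"offset": [0,0,-0.04],"spin": 0},{"offset": [0,0,-0.05],"spin": 0},{"offset": [0,0,-0.05],"spin": 0},{"offset": [0,0,-0.04],"spin": 0},{"offset": [0,0,0],"spin": 0}]}}

```text
time_s: 29.62
ee_pos: [495.5, 395.6, 234.3]
ee_rot: [-179.7, -0.3, 0.0]
force: [-0.8, 0.6, -3.1]
gripper_width: 48.2
gripper_force: 25.0
```

```bash
python3 w.py w14;python3 jx.py w14 g
```

```text
29.625 [495.5 395.6 234.3] [-179.7   -0.3    0. ]
ztop 260.61113946946585 far x edge 518.7176204966177 -> cx 495.71762049661766 near edge 477.1509748460556 y [375.2 415. ] 395.08993609762643
```

Request:
{"fn": "arm_command", "kwargs": {"motion": [{"offset": [0.007,0.06,0],"spin": 0},{"offset": [0.007,0.06,0],"spin": 0},{"offset": [0.007,0.06,0],"spin": 0},{"offset": [0.007,0.06,0],"spin": 0},{"offset": [0.007,0.06,0],"spin": 0}]}}

```text
time_s: 30.3
ee_pos: [528.0, 92.5, 228.0]
ee_rot: [179.9, 0.3, 0.1]
force: [0.6, 0.9, -3.3]
gripper_width: 48.3
gripper_force: 25.0
```

Request:
{"fn": "arm_command", "kwargs": {"motion": [{"offset": [0,0,0],"spin": -0.1745},{"offset": [0,0,0],"spin": -0.1745},{"offset": [0,0,0],"spin": -0.1745},{"offset": [0,0,0],"spin": -0.1745},{"offset": [0,0,0],"spin": -0.1745}]}}

```text
time_s: 30.92
ee_pos: [527.9, 94.3, 227.8]
ee_rot: [-179.8, 0.3, 50.4]
force: [0.6, 0.8, -3.4]
gripper_width: 48.6
gripper_force: 25.0
```

Request:
{"fn": "arm_command", "kwargs": {"motion": [{"offset": [0,0,0],"spin": -0.1745},{"offset": [0,0,0],"spin": -0.1745},{"offset": [0,0,0],"spin": -0.1745},{"offset": [0,0,0],"spin": -0.1748},{"offset": [0,0,0],"spin": 0}]}}

```text
time_s: 31.55
ee_pos: [528.1, 94.4, 228.3]
ee_rot: [-179.7, 0.1, 89.9]
force: [0.1, 0.3, -1.9]
gripper_width: 48.2
gripper_force: 25.0
```

Request:
{"fn": "arm_command", "kwargs": {"motion": [{"offset": [-0.013,0.002,0.02],"spin": 0},{"offset": [0,0,0.04],"spin": 0},{"offset": [0,0,0.035],"spin": 0},{"offset": [0,0,0],"spin": 0},{"offset": [0,0,0],"spin": 0}]}}

```text
time_s: 32.17
ee_pos: [532.0, 81.7, 136.5]
ee_rot: [180.0, -0.0, 90.0]
force: [-0.4, -0.1, -3.4]
gripper_width: 48.5
gripper_force: 25.0
```

Request:
{"fn": "arm_command", "kwargs": {"motion": [{"offset": [0,0,0.009],"spin": 0},{"offset": [0,0,0.004],"spin": 0},{"offset": [0,0,0],"spin": 0},{"offset": [0,0,0],"spin": 0}]}}

```text
time_s: 32.67
ee_pos: [531.7, 81.6, 123.2]
ee_rot: [180.0, -0.0, 90.0]
force: [-0.3, -0.5, -2.3]
gripper_width: 48.4
gripper_force: 25.0
```

Request:
{"fn": "arm_command", "kwargs": {"motion": [{"offset": [0,0,0.004],"spin": 0},{"offset": [0,0,0.002],"spin": 0},{"offset": [0,0,0],"spin": 0}]}}

```text
time_s: 33.05
ee_pos: [531.5, 81.6, 116.8]
ee_rot: [-180.0, 0.0, 90.0]
force: [0.1, -0.4, -2.8]
gripper_width: 48.3
gripper_force: 25.0
```

Request:
{"fn": "arm_command", "kwargs": {"motion": [{"offset": [0,0,0],"spin": 0},{"offset": [0,0,0],"spin": 0},{"offset": [0,0,-0.02],"spin": 0},{"offset": [0,0,-0.04],"spin": 0},{"offset": [0,0,-0.05],"spin": 0}], "jaw": 0.06}}

```text
time_s: 33.67
ee_pos: [531.1, 81.6, 227.6]
ee_rot: [-179.9, 0.0, 90.0]
force: [0.5, 0.1, -0.4]
gripper_width: 60.3
gripper_force: 0.0
```

Request:
{"fn": "arm_command", "kwargs": {"motion": [{"offset": [-0.05,-0.05,0],"spin": 0},{"offset": [-0.05,-0.04,0],"spin": 0},{"offset": [0,0,0],"spin": 0},{"offset": [0,0,0],"spin": 0}]}}

```text
time_s: 34.17
ee_pos: [449.0, -11.4, 227.5]
ee_rot: [179.9, -0.0, 90.0]
force: [-0.1, 0.7, 0.8]
gripper_width: 59.9
gripper_force: 0.0
```

```bash
python3 w.py w15 clamp_a stroke_knob; python3 jars.py w15;python3 tray.py w15; python3 - <<'E'
from pc import *
np.set_printoptions(precision=1,suppress=True)
c,I,D,P,H=load('w15'); X,Y,Z=P[...,0],P[...,1],P[...,2]
blue=(H[...,0]>105)&(H[...,0]<125)&(H[...,1]>130)
for a,b in [(0,75),(75,150)]:
    m=blue&(Z>110)&(Z<150)&(Y>a)&(Y<b)&(X>380)&(X<500); st('clampall',P[m]); t=P[m]; t=t[t[:,2]>135]; st(' top',t); print(np.median(t[t[:,0]<440],0),np.median(t[t[:,0]>440],0))
m=(Z>78)&(Z<83)&(abs(Y-75)<80)&(X>430)&(X<450); st('strip',P[m])
cv2.imwrite('pics/w15b.png',cv2.resize(I,None,fx=1.42,fy=1.42))
E
```

```text
34.175 [449.  -11.4 227.5] [179.9  -0.   90. ]
clamp_a 0.88 [263.3  47. ] [438.4 110.5  99.6]
clamp_a 0.66 [266.5 141.7] [440.5  39.6 100.5]
stroke_knob 0.93 [268.3 234.7] [441.5 -42.7  90. ]
yel [360 223  43  41 958] ztop 143.2 bboxctr [527.6 -34.3] [28.  27.4] mean [530.  -30.9 142. ]
grn [ 360    0   75   70 3233] ztop 143.4 bboxctr [526.8 110. ] [44.9 40.4] mean [528.2 112.5 142.1]
grn [ 358  128   69   66 2644] ztop 143.3 bboxctr [530.3  28.5] [45.3 45.5] mean [527.6  30.9 142.1]
tray, camera terms; camera x [448.1  55.6 385.5]
far 1060 med [561.9  -3.   88.9] p2 [546.2 -39.3  86.5] p98 [565.6 102.6  90.4]
near 2494 med [498.4  13.9  89.1] p2 [ 487.1 -124.8   86.6] p98 [510.6 141.3  92.8]
ends+ 9 med [563.7 145.6  89.1] p2 [562.5 144.8  87.6] p98 [565.2 146.3  90.4]
block 909 med [526.5 -10.1  89.2] p2 [512.5 -22.4  85.1] p98 [546.6   1.9  92.2]
clampall 1141 med [429.6  39.9 137.6] p2 [420.  28. 120.] p98 [462.1  51.5 141.7]
 top 661 med [425.7  40.  140.1] p2 [419.8  27.9 135.4] p98 [462.2  51.2 141.9]
[422.9  40.  140.1] [459.3  39.7 140. ]
clampall 1443 med [429.1 110.9 137.8] p2 [419.3  98.9 120.5] p98 [461.6 122.8 141.7]
 top 846 med [425.1 111.2 140.1] p2 [419.1  99.1 135.6] p98 [461.7 123.1 141.9]
[422.3 111.2 140. ] [458.9 111.2 140.1]
strip 655 med [440.7  81.7  81. ] p2 [437.8   6.3  79.1] p98 [443.1 147.2  82.6]
```

View pics/w15b.png

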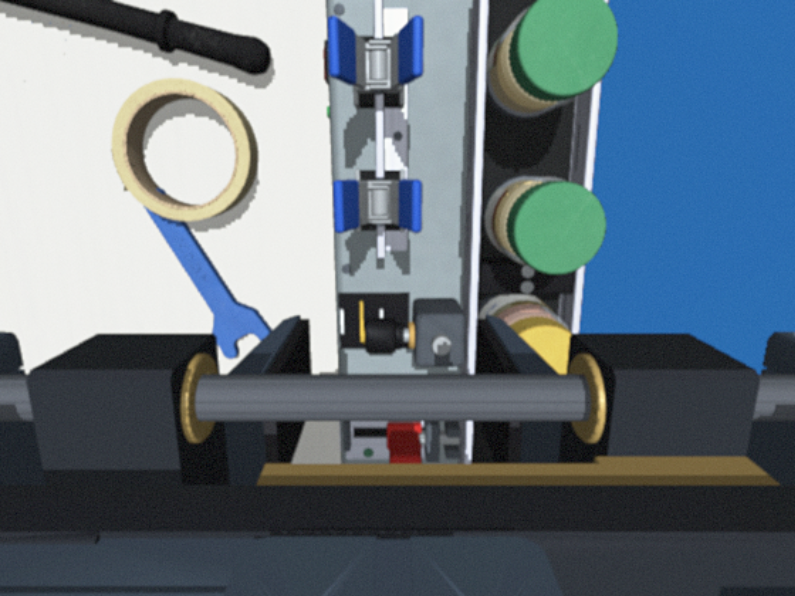

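Request:
{"fn": "arm_command", "kwargs": {"motion": [{"offset": [0.042,0.04,0],"spin": 0},{"offset": [0.042,0.04,0],"spin": 0},{"offset": [0.04,0,0.02],"spin": 0},{"offset": [0,0,0],"spin": 0},{"offset": [0,0,0],"spin": 0}], "jaw": 0.066}}

```text
time_s: 34.95
ee_pos: [528.5, 112.9, 206.7]
ee_rot: [-180.0, 0.0, 90.1]
force: [-0.0, -0.3, -0.0]
gripper_width: 66.0
gripper_force: 0.0
```

```bash
python3 w.py w16; cat > jt.py <<'E'
from pc import *
import sys
np.set_printoptions(precision=1,suppress=True)
c,I,D,P,H=load(sys.argv[1]); X,Y,Z=P[...,0],P[...,1],P[...,2]
m=(H[...,0]>45)&(H[...,0]<85)&(H[...,1]>100)&(H[...,2]>40)&(Z>130)&(Z<155)
Q=P[m]; Q=Q[Q[:,1]>Q[:,1].max()-44]; a=np.percentile(Q,[.5,99.5],axis=0); print(len(Q),'x',a[:,0],a[:,0].mean(),'y far',a[1,1],'-> cy',a[1,1]-23,'ynear',a[0,1],'z',a[:,2])
E
python3 jt.py w16
```

```text
34.95 [528.5 112.9 206.7] [-180.     0.    90.1]
3562 x [506.7 549.6] 528.1644038265683 y far 135.48144985660838 -> cy 112.48144985660838 ynear 92.40591183507148 z [131.4 143.9]
```

Request:
{"fn": "arm_command", "kwargs": {"motion": [{"offset": [0,0,0.04],"spin": 0},{"offset": [0,0,0.03],"spin": 0},{"offset": [0,0,0.018],"spin": 0},{"offset": [0,0,0],"spin": 0},{"offset": [0,0,0],"spin": 0}]}}

```text
time_s: 35.62
ee_pos: [529.2, 112.2, 120.2]
ee_rot: [179.9, -0.0, 90.0]
force: [-0.5, -0.3, 0.3]
gripper_width: 66.0
gripper_force: 0.0
```

Request:
{"fn": "arm_command", "kwargs": {"motion": [{"offset": [0,0,0],"spin": 0},{"offset": [0,0,0],"spin": 0},{"offset": [0,0,0],"spin": 0},{"offset": [0,0,0],"spin": 0}], "jaw": 0.03}}

```text
time_s: 36.12
ee_pos: [528.4, 112.6, 119.7]
ee_rot: [180.0, 0.0, 90.1]
force: [-1.8, -0.2, 4.9]
gripper_width: 48.1
gripper_force: 25.0
```

Request:
{"fn": "arm_command", "kwargs": {"motion": [{"offset": [0,0,-0.004],"spin": 0},{"offset": [-0.01,0.001,0],"spin": 0},{"offset": [-0.012,0.001,0],"spin": 0},{"offset": [-0.009,0,0],"spin": 0},{"offset": [0,0,0],"spin": 0}]}}

```text
time_s: 36.75
ee_pos: [530.2, 80.7, 122.7]
ee_rot: [-180.0, 0.0, 90.0]
force: [0.1, -0.1, -2.5]
gripper_width: 47.6
gripper_force: 25.0
```

Request:
{"fn": "arm_command", "kwargs": {"motion": [{"offset": [0,0,0.002],"spin": 0},{"offset": [0,0,0.0015],"spin": 0},{"offset": [0,0,0],"spin": 0}]}}

```text
time_s: 37.12
ee_pos: [530.3, 81.8, 119.7]
ee_rot: [180.0, 0.0, 90.1]
force: [-0.7, -0.8, 1.7]
gripper_width: 48.3
gripper_force: 25.0
```

Request:
{"fn": "arm_command", "kwargs": {"motion": [{"offset": [0,0,0],"spin": 0},{"offset": [0,0,0],"spin": 0},{"offset": [0,0,-0.02],"spin": 0},{"offset": [0,0,-0.05],"spin": 0},{"offset": [0,0,-0.05],"spin": 0}], "jaw": 0.06}}

```text
time_s: 37.75
ee_pos: [530.3, 81.7, 240.6]
ee_rot: [-180.0, 0.0, 90.1]
force: [0.8, 0.0, 0.1]
gripper_width: 60.3
gripper_force: 0.0
```

```bash
python3 w.py w17;python3 jt.py w17
```

```text
37.75 [530.3  81.7 240.6] [-180.     0.    90.1]
2727 x [508.  551.5] 529.7123950719573 y far 104.56076813155079 -> cy 81.56076813155079 ynear 61.64750673642682 z [133.9 144.1]
```

Request:
{"fn": "arm_command", "kwargs": {"motion": [{"offset": [0.015,-0.045,0],"spin": 0},{"offset": [0.0145,-0.0445,0],"spin": 0},{"offset": [0,0,0.03],"spin": 0},{"offset": [0,0,0.03],"spin": 0},{"offset": [0,0,0],"spin": 0}], "jaw": 0.07}}

```text
time_s: 38.42
ee_pos: [439.3, 110.8, 177.8]
ee_rot: [-179.8, 0.1, 90.1]
force: [0.8, 0.6, 1.0]
gripper_width: 70.2
gripper_force: 0.0
```

Request:
{"fn": "arm_command", "kwargs": {"motion": [{"offset": [0,0,0.03],"spin": 0},{"offset": [0,0,0.03],"spin": 0},{"offset": [0,0,0],"spin": 0},{"offset": [0,0,0],"spin": 0}]}}

```text
time_s: 38.92
ee_pos: [442.2, 111.3, 120.9]
ee_rot: [179.8, -0.0, 90.0]
force: [0.5, 0.3, 0.3]
gripper_width: 69.6
gripper_force: 0.0
```

Request:
{"fn": "arm_command", "kwargs": {"motion": [{"offset": [0,0,0],"spin": 0},{"offset": [0,0,0],"spin": 0},{"offset": [0,0,0],"spin": 0},{"offset": [0,0,0],"spin": 0}], "jaw": 0.01, "newtons": 22}}

```text
time_s: 39.42
ee_pos: [440.8, 111.0, 119.5]
ee_rot: [180.0, 0.0, 90.0]
force: [0.4, 0.3, -0.9]
gripper_width: 32.8
gripper_force: 5.7
```

```bash
python3 w.py w18; python3 -c "
import cv2
I=cv2.imread('pics/w18.png');cv2.imwrite('pics/w18b.png',cv2.resize(I,(700,525)))"
```

```text
39.425 [440.8 111.  119.5] [180.   0.  90.]
```

View pics/w18b.png

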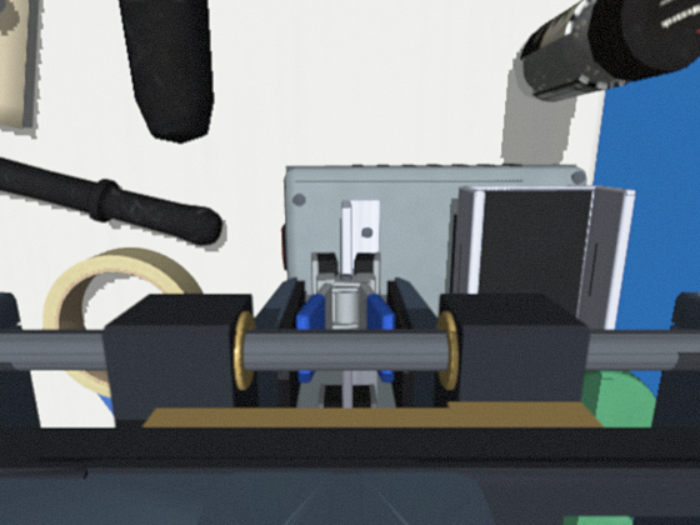

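Fingers astride the blue handles, still closing. Continue.

Request:
{"fn": "arm_command", "kwargs": {"motion": [{"offset": [0,0,0],"spin": 0},{"offset": [0,0,0],"spin": 0},{"offset": [0,0,0],"spin": 0},{"offset": [0,0,0],"spin": 0}]}}

```text
time_s: 39.98
ee_pos: [440.8, 111.0, 119.4]
ee_rot: [-180.0, 0.0, 90.0]
force: [-0.9, -0.2, -0.7]
gripper_width: 16.8
gripper_force: 22.0
```

Request:
{"fn": "arm_command", "kwargs": {"motion": [{"offset": [0,0,-0.015],"spin": 0},{"offset": [0,0,-0.025],"spin": 0},{"offset": [0,0,-0.03],"spin": 0},{"offset": [0,0,0],"spin": 0},{"offset": [0,0,0],"spin": 0}]}}

```text
time_s: 40.6
ee_pos: [440.1, 110.9, 188.6]
ee_rot: [-179.9, 0.0, 90.0]
force: [-0.4, -0.4, -0.8]
gripper_width: 17.1
gripper_force: 22.0
```

```bash
python3 w.py w19 clamp_a; python3 -c "
from h import *
I=cv2.imread('pics/w19.png');J,D=env.grab_frame('side')
K=np.hstack([cv2.resize(I[100:400,130:430],(400,400),interpolation=cv2.INTER_CUBIC),cv2.resize(J[170:260,190:280],(400,400),interpolation=cv2.INTER_CUBIC)]);cv2.imwrite('pics/w19b.png',K)"
```

```text
40.6 [440.1 110.9 188.6] [-179.9    0.    90. ]
clamp_a 0.96 [277.  302.9] [440.1  39.8 100.3]
clamp_a 0.92 [273.3 243.7] [437.8 112.1 164.5]
```

View pics/w19b.png

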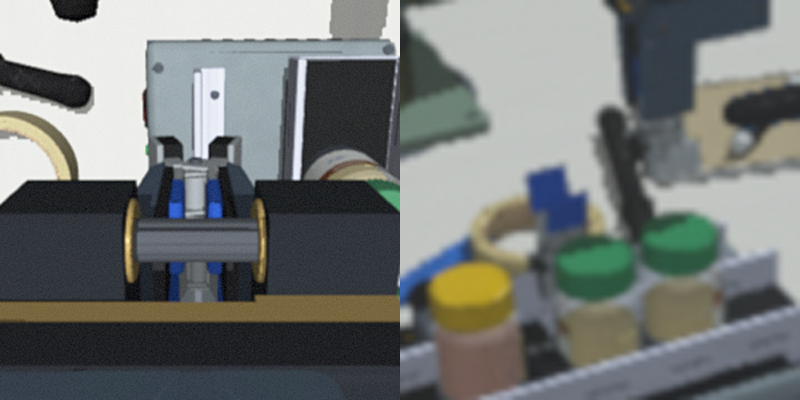

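Request:
{"fn": "arm_command", "kwargs": {"motion": [{"offset": [0.0175,0.02,-0.025],"spin": 0},{"offset": [0,0.045,0],"spin": 0},{"offset": [0,0.045,0],"spin": 0},{"offset": [0,0.0125,0],"spin": 0},{"offset": [0,0,0],"spin": 0}]}}

```text
time_s: 41.38
ee_pos: [562.9, 128.5, 213.1]
ee_rot: [-179.8, 0.0, 90.0]
force: [-0.1, -0.3, -0.6]
gripper_width: 17.1
gripper_force: 22.0
```

Request:
{"fn": "arm_command", "kwargs": {"motion": [{"offset": [0,0,0.03],"spin": 0},{"offset": [0,0,0.02],"spin": 0},{"offset": [0,0,0.01],"spin": 0},{"offset": [0,0,0],"spin": 0},{"offset": [0,0,0],"spin": 0}]}}

```text
time_s: 42.0
ee_pos: [563.5, 128.8, 155.4]
ee_rot: [179.9, -0.0, 90.1]
force: [0.2, 0.7, -0.9]
gripper_width: 17.2
gripper_force: 22.0
```

```bash
python3 w.py w20 clamp_a; python3 - <<'E'
from pc import *
np.set_printoptions(precision=1,suppress=True)
c,I,D,P,H=load('w20'); X,Y,Z=P[...,0],P[...,1],P[...,2]
m=(Z>86)&(Z<93)&(X>545)&(X<580)&(Y>130)&(Y<170); st('rail',P[m])
m=(Z>100)&(Z<150)&(X>530)&(X<595)&(Y>110)&(Y<152); st('jaws',P[m])
for y in (142,146,148): 
    k=m&(abs(Y-y)<1.5); 
    if k.sum(): print(y,np.sort(X[k])[::max(1,k.sum()//25)].round(0), Z[k].min())
for v in range(150,260,6): print(v,[(u,*P[v,u].round(0).astype(int).tolist()) for u in range(245,312,6) if D[v,u]>0 and P[v,u,2]>60])
E
```

```text
42.0 [563.5 128.8 155.4] [179.9  -0.   90.1]
clamp_a 0.56 [108.4 287.3] [523.6 158.1 239.1]
rail 343 med [563.4 148.   88.9] p2 [560.8 133.7  87. ] p98 [565.4 161.6  90.4]
jaws 2094 med [562.8 141.3 127.5] p2 [542.9 120.6 105.2] p98 [582.6 147.5 148.3]
142 [542. 546. 549. 551. 553. 554. 555. 556. 557. 557. 558. 561. 563. 564.
 566. 568. 569. 569. 570. 571. 572. 573. 575. 577. 579. 584.] 104.25625459242443
146 [542. 545. 547. 548. 548. 549. 550. 551. 551. 552. 553. 554. 556. 558.
 570. 572. 573. 574. 574. 575. 576. 577. 578. 578. 579. 581. 584.] 101.16686026426143
148 [542. 544. 545. 547. 547. 548. 549. 550. 551. 552. 553. 554. 557. 571.
 572. 573. 574. 575. 576. 577. 578. 579. 580. 581. 582. 584.] 101.16686026426143
150 []
156 []
162 []
168 []
174 [(245, 540, 159, 65), (251, 545, 159, 67), (257, 549, 159, 65), (263, 553, 159, 65), (269, 558, 159, 65), (275, 562, 162, 85)]
180 [(245, 541, 155, 67), (251, 545, 155, 66), (257, 549, 155, 66), (263, 553, 155, 67), (269, 558, 155, 66), (275, 562, 159, 89)]
186 [(245, 540, 150, 65), (251, 545, 150, 66), (257, 549, 150, 66), (263, 553, 151, 
[... 2159 characters left out ...]
8, 130), (275, 562, 129, 132), (281, 566, 128, 130), (287, 568, 142, 166), (293, 570, 142, 168), (299, 573, 144, 174), (305, 575, 146, 177), (311, 577, 146, 178)]
252 [(245, 551, 146, 185), (251, 553, 145, 182), (257, 555, 142, 174), (263, 557, 142, 174), (269, 559, 124, 129), (275, 562, 125, 132), (281, 566, 125, 131), (287, 567, 142, 174), (293, 570, 142, 175), (299, 572, 145, 182), (305, 574, 145, 182), (311, 577, 146, 185)]
258 [(245, 551, 145, 190), (251, 553, 145, 188), (257, 555, 139, 175), (263, 557, 140, 176), (269, 559, 121, 131), (275, 562, 122, 132), (281, 566, 121, 131), (287, 567, 140, 176), (293, 570, 140, 176), (299, 572, 145, 188), (305, 574, 144, 187), (311, 576, 146, 191)]
```

Request:
{"fn": "arm_command", "kwargs": {"motion": [{"offset": [0,0,0.01],"spin": 0},{"offset": [0,0,0.009],"spin": 0},{"offset": [0,0,0.006],"spin": 0},{"offset": [0,0,0],"spin": 0},{"offset": [0,0,0],"spin": 0}]}}

```text
time_s: 42.72
ee_pos: [563.5, 128.7, 129.5]
ee_rot: [180.0, 0.0, 90.0]
force: [0.3, -0.1, -1.3]
gripper_width: 16.5
gripper_force: 22.0
```

Request:
{"fn": "arm_command", "kwargs": {"motion": [{"offset": [0,0,0],"spin": 0},{"offset": [0,0,0],"spin": 0},{"offset": [0,0,0],"spin": 0},{"offset": [0,0,0],"spin": 0}], "jaw": 0.065}}

```text
time_s: 43.22
ee_pos: [563.4, 128.7, 129.6]
ee_rot: [180.0, -0.0, 90.0]
force: [-1.0, -0.6, 0.4]
gripper_width: 53.7
gripper_force: 0.0
```

Request:
{"fn": "arm_command", "kwargs": {"motion": [{"offset": [0,0,-0.03],"spin": 0},{"offset": [0,0,-0.04],"spin": 0},{"offset": [0,-0.02,-0.03],"spin": 0},{"offset": [0,0,0],"spin": 0},{"offset": [0,0,0],"spin": 0}]}}

```text
time_s: 43.85
ee_pos: [543.1, 128.5, 228.6]
ee_rot: [-180.0, 0.0, 90.0]
force: [0.2, -0.5, -0.7]
gripper_width: 65.0
gripper_force: 0.0
```

```bash
python3 w.py w21 clamp_a;python3 jt.py w21; python3 - <<'E'
from pc import *
np.set_printoptions(precision=1,suppress=True)
c,I,D,P,H=load('w21'); X,Y,Z=P[...,0],P[...,1],P[...,2]
blue=(H[...,0]>105)&(H[...,0]<125)&(H[...,1]>130)
m=blue&(Z>110)&(Z<160)&(Y>100)&(Y<160)&(X>520)&(X<600); st('clamp',P[m])
E
```

```text
43.85 [543.1 128.5 228.6] [-180.    0.   90.]
clamp_a 0.57 [299.4 204.9] [561.2 129.1 109.9]
959 x [510.3 549.9] 530.104694468751 y far 104.92614213933803 -> cy 81.92614213933803 ynear 61.53526889874688 z [130.2 143.8]
clamp 1157 med [575.  130.8 146.7] p2 [541.5 118.  129.5] p98 [584.2 141.9 151.1]
```

Request:
{"fn": "arm_command", "kwargs": {"motion": [{"offset": [-0.044,-0.051,0],"spin": 0},{"offset": [-0.0445,-0.051,0],"spin": 0},{"offset": [0,0,0.03],"spin": 0},{"offset": [0,0,0.02],"spin": 0},{"offset": [0,0,0],"spin": 0}], "jaw": 0.07}}

```text
time_s: 44.58
ee_pos: [447.6, 46.3, 177.4]
ee_rot: [-179.7, 0.0, 90.0]
force: [-0.1, -0.3, 0.6]
gripper_width: 70.1
gripper_force: 0.0
```

Request:
{"fn": "arm_command", "kwargs": {"motion": [{"offset": [0,0,0.03],"spin": 0},{"offset": [0,0,0.029],"spin": 0},{"offset": [0,0,0],"spin": 0},{"offset": [0,0,0],"spin": 0}]}}

```text
time_s: 45.08
ee_pos: [450.0, 46.8, 121.5]
ee_rot: [179.9, -0.0, 90.1]
force: [0.8, 0.1, 0.5]
gripper_width: 69.9
gripper_force: 0.0
```

Request:
{"fn": "arm_command", "kwargs": {"motion": [{"offset": [0,0,0],"spin": 0},{"offset": [0,0,0],"spin": 0},{"offset": [0,0,0],"spin": 0},{"offset": [0,0,0],"spin": 0},{"offset": [0,0,0],"spin": 0}], "jaw": 0.01}}

```text
time_s: 45.7
ee_pos: [449.0, 46.6, 120.4]
ee_rot: [180.0, 0.0, 90.0]
force: [-2.2, -0.4, 1.7]
gripper_width: 22.9
gripper_force: 11.4
```

Request:
{"fn": "arm_command", "kwargs": {"motion": [{"offset": [0,0,0],"spin": 0},{"offset": [0,0,0],"spin": 0},{"offset": [0,0,0],"spin": 0},{"offset": [0,0,0],"spin": 0}]}}

```text
time_s: 46.2
ee_pos: [446.0, 46.6, 120.1]
ee_rot: [-179.6, 0.0, 90.0]
force: [-6.3, 0.8, 6.2]
gripper_width: 17.5
gripper_force: 21.9
```

Request:
{"fn": "arm_command", "kwargs": {"motion": [{"offset": [0,0,0],"spin": 0},{"offset": [0,0,0],"spin": 0},{"offset": [0,0,0],"spin": 0},{"offset": [-0.006,-0.008,-0.03],"spin": 0},{"offset": [0,0,-0.03],"spin": 0}], "jaw": 0.07}}

```text
time_s: 46.82
ee_pos: [441.3, 40.4, 181.2]
ee_rot: [179.9, 0.0, 90.0]
force: [0.3, 0.3, 1.4]
gripper_width: 64.4
gripper_force: 0.0
```

```bash
python3 w.py w22 clamp_a; cat > cl.py <<'E'
from pc import *
import sys
np.set_printoptions(precision=1,suppress=True)
c,I,D,P,H=load(sys.argv[1]); X,Y,Z=P[...,0],P[...,1],P[...,2]
x0,x1,y0,y1=map(float,sys.argv[2:])
blue=(H[...,0]>105)&(H[...,0]<125)&(H[...,1]>130)
m=blue&(Z>105)&(Z<165)&(Y>y0)&(Y<y1)&(X>x0)&(X<x1); st('clamp',P[m])
t=P[m]; xm=(x0+x1)/2
for s in (t[t[:,0]<xm],t[t[:,0]>xm]): st(' half',s) if len(s) else print('none')
E
python3 cl.py w22 400 480 0 75
```

```text
46.825 [441.3  40.4 181.2] [179.9   0.   90. ]
clamp_a 0.83 [462.8  87.5] [545.9 126.2 132.5]
clamp_a 0.73 [278.8 219.3] [442.6  39.   98.9]
clamp 1557 med [451.8  41.  135.3] p2 [420.   28.2 118. ] p98 [462.3  52.2 139.7]
 half 773 med [425.1  41.  135.5] p2 [419.7  28.1 118.3] p98 [430.   52.1 139.7]
 half 784 med [457.1  41.  134.9] p2 [451.9  28.3 117.5] p98 [462.6  52.2 139.6]
```

Clamp A is still fine at (441, 40). Regrip and lift.

Request:
{"fn": "arm_command", "kwargs": {"motion": [{"offset": [0,0,0.03],"spin": 0},{"offset": [0,0,0.03],"spin": 0},{"offset": [0,0,0.001],"spin": 0},{"offset": [0,0,0],"spin": 0},{"offset": [0,0,0],"spin": 0}]}}

```text
time_s: 47.55
ee_pos: [442.0, 40.7, 120.4]
ee_rot: [179.9, -0.0, 90.0]
force: [0.6, -0.6, 0.5]
gripper_width: 70.0
gripper_force: 0.0
```

Request:
{"fn": "arm_command", "kwargs": {"motion": [{"offset": [0,0,0],"spin": 0},{"offset": [0,0,0],"spin": 0},{"offset": [0,0,0],"spin": 0},{"offset": [0,0,0],"spin": 0},{"offset": [0,0,0],"spin": 0}], "jaw": 0.01}}

```text
time_s: 48.18
ee_pos: [440.7, 40.6, 119.3]
ee_rot: [-180.0, 0.0, 90.0]
force: [-0.6, -0.9, -0.5]
gripper_width: 22.9
gripper_force: 6.8
```

Request:
{"fn": "arm_command", "kwargs": {"motion": [{"offset": [0,0,0],"spin": 0},{"offset": [0,0,0],"spin": 0},{"offset": [0,0,0],"spin": 0},{"offset": [0,0,0],"spin": 0}]}}

```text
time_s: 48.68
ee_pos: [440.9, 40.6, 119.4]
ee_rot: [-180.0, 0.0, 90.0]
force: [0.8, -0.2, -0.4]
gripper_width: 17.1
gripper_force: 22.0
```

Request:
{"fn": "arm_command", "kwargs": {"motion": [{"offset": [0,0,-0.015],"spin": 0},{"offset": [0,0,-0.025],"spin": 0},{"offset": [0,0,-0.04],"spin": 0},{"offset": [0,0,-0.02],"spin": 0},{"offset": [0,0,0],"spin": 0}]}}

```text
time_s: 49.3
ee_pos: [441.8, 40.7, 220.7]
ee_rot: [179.8, -0.0, 90.0]
force: [0.2, -0.1, -0.8]
gripper_width: 16.9
gripper_force: 22.0
```

Request:
{"fn": "arm_command", "kwargs": {"motion": [{"offset": [-0.033,0.0305,0],"spin": 0},{"offset": [-0.033,0.0305,0],"spin": 0},{"offset": [-0.033,0.0305,0],"spin": 0},{"offset": [-0.0335,0.0305,0],"spin": 0},{"offset": [0,0,0],"spin": 0}]}}

```text
time_s: 49.92
ee_pos: [564.0, -93.7, 217.0]
ee_rot: [-179.9, 0.0, 89.9]
force: [0.0, 0.8, -0.9]
gripper_width: 17.0
gripper_force: 22.0
```

Request:
{"fn": "arm_command", "kwargs": {"motion": [{"offset": [0,0,0.03],"spin": 0},{"offset": [0,0,0.025],"spin": 0},{"offset": [0,0,0.01],"spin": 0},{"offset": [0,0,0],"spin": 0},{"offset": [0,0,0],"spin": 0}]}}

```text
time_s: 50.55
ee_pos: [563.5, -91.7, 155.4]
ee_rot: [179.9, 0.0, 90.1]
force: [0.2, 0.1, -0.3]
gripper_width: 16.8
gripper_force: 22.0
```

```bash
python3 w.py w23; python3 - <<'E'
from pc import *
np.set_printoptions(precision=1,suppress=True)
c,I,D,P,H=load('w23'); X,Y,Z=P[...,0],P[...,1],P[...,2]
m=(Z>100)&(Z<125)&(X>530)&(X<595)&(Y>-110)&(Y<-68); st('jaws',P[m])
for y in (-78,-75): 
    k=m&(abs(Y-y)<1.5); 
    if k.sum(): print(y,np.sort(X[k])[::max(1,k.sum()//25)].round(0), Z[k].min())
m=(Z>86)&(Z<93)&(X>545)&(X<580)&(Y>-120)&(Y<-60); st('rail',P[m])
m=(H[...,0]>18)&(H[...,0]<32)&(H[...,1]>110)&(Z>130)&(Z<150); st('yellow',P[m])
E
```

```text
50.55 [563.5 -91.7 155.4] [179.9   0.   90.1]
jaws 954 med [565.3 -77.6 116.8] p2 [542.5 -83.9 102.6] p98 [583.6 -74.6 124.4]
-78 [541. 544. 546. 547. 548. 549. 551. 552. 553. 554. 555. 556. 557. 565.
 570. 571. 572. 573. 574. 576. 577. 578. 579. 580. 582. 584.] 101.98312554837759
-75 [542. 544. 545. 546. 547. 548. 549. 550. 551. 552. 553. 554. 556. 569.
 571. 573. 574. 574. 576. 576. 577. 578. 579. 580. 581. 583.] 100.1246974744679
rail 295 med [564.1 -74.4  89.2] p2 [562.1 -88.2  87.6] p98 [566.1 -60.6  90.4]
yellow 6813 med [528.5 -43.1 142.3] p2 [507.8 -64.2 140.4] p98 [548.9 -23.2 143.6]
```

Request:
{"fn": "arm_command", "kwargs": {"motion": [{"offset": [0.002,0.001,0.01],"spin": 0},{"offset": [0,0,0.009],"spin": 0},{"offset": [0,0,0.007],"spin": 0},{"offset": [0,0,0],"spin": 0},{"offset": [0,0,0],"spin": 0}]}}

```text
time_s: 51.22
ee_pos: [564.2, -89.9, 128.5]
ee_rot: [180.0, 0.0, 90.0]
force: [0.3, -0.3, -0.0]
gripper_width: 17.1
gripper_force: 22.0
```

Request:
{"fn": "arm_command", "kwargs": {"motion": [{"offset": [0,0,0],"spin": 0},{"offset": [0,0,0],"spin": 0},{"offset": [0,0,0],"spin": 0},{"offset": [0,0,0],"spin": 0}], "jaw": 0.065}}

```text
time_s: 51.72
ee_pos: [564.1, -89.8, 128.6]
ee_rot: [180.0, 0.0, 90.0]
force: [0.3, -0.4, -0.5]
gripper_width: 54.3
gripper_force: 0.0
```

Request:
{"fn": "arm_command", "kwargs": {"motion": [{"offset": [0,0,-0.03],"spin": 0},{"offset": [0,0,-0.04],"spin": 0},{"offset": [0,-0.02,-0.03],"spin": 0},{"offset": [0,0,0],"spin": 0},{"offset": [0,0,0],"spin": 0}]}}

```text
time_s: 52.35
ee_pos: [543.8, -89.7, 227.7]
ee_rot: [-180.0, -0.0, 90.0]
force: [0.6, 0.0, -0.1]
gripper_width: 64.9
gripper_force: 0.0
```

```bash
python3 w.py w24; python3 cl.py w24 530 596 -130 -60; python3 - <<'E'
from pc import *
np.set_printoptions(precision=1,suppress=True)
c,I,D,P,H=load('w24'); X,Y,Z=P[...,0],P[...,1],P[...,2]
m=(H[...,0]>18)&(H[...,0]<32)&(H[...,1]>110)&(Z>130)&(Z<150); st('yellow',P[m])
E
```

```text
52.35 [543.8 -89.7 227.7] [-180.   -0.   90.]
clamp 1132 med [576.2 -89.5 144.1] p2 [ 542.9 -102.6  127.1] p98 [585.4 -78.3 148.5]
 half 498 med [547.2 -89.6 145.8] p2 [ 542.9 -103.   127.5] p98 [552.9 -78.4 148.6]
 half 634 med [580.  -89.4 142.9] p2 [ 575.1 -102.3  126.8] p98 [585.5 -78.2 148.5]
yellow 3353 med [528.1 -43.4 142.3] p2 [507.9 -64.5 140.8] p98 [548.3 -23.8 143.7]
```

Request:
{"fn": "arm_command", "kwargs": {"motion": [{"offset": [0.021,-0.052,0],"spin": 0},{"offset": [0.021,-0.052,0],"spin": 0},{"offset": [0,0,0],"spin": 0.1745},{"offset": [0,0,0],"spin": 0.1745},{"offset": [0,0,0],"spin": 0.1745}], "jaw": 0.045}}

```text
time_s: 53.02
ee_pos: [439.7, -47.7, 227.2]
ee_rot: [-179.9, 0.1, 59.7]
force: [-0.0, 0.1, -0.0]
gripper_width: 45.2
gripper_force: 0.0
```

Request:
{"fn": "arm_command", "kwargs": {"motion": [{"offset": [0,0,0],"spin": 0.1745},{"offset": [0,0,0],"spin": 0.1745},{"offset": [0,0,0],"spin": 0.1745},{"offset": [0,0,0],"spin": 0.1745},{"offset": [0,0,0],"spin": 0.1745}]}}

```text
time_s: 53.65
ee_pos: [439.8, -47.8, 227.0]
ee_rot: [-180.0, 0.2, 9.7]
force: [0.3, -0.1, -0.9]
gripper_width: 44.9
gripper_force: 0.0
```

Request:
{"fn": "arm_command", "kwargs": {"motion": [{"offset": [0,0,0],"spin": 0.1748},{"offset": [0,0,0.03],"spin": 0},{"offset": [0,0,0.03],"spin": 0},{"offset": [0,0,0],"spin": 0},{"offset": [0,0,0],"spin": 0}]}}

```text
time_s: 54.28
ee_pos: [440.6, -47.9, 168.7]
ee_rot: [180.0, -0.0, 0.0]
force: [0.4, -0.7, 0.4]
gripper_width: 45.3
gripper_force: 0.0
```

Request:
{"fn": "arm_command", "kwargs": {"motion": [{"offset": [-0.004,0,0.04],"spin": 0},{"offset": [0,0,0.035],"spin": 0},{"offset": [0,0,0.018],"spin": 0},{"offset": [0,0,0],"spin": 0},{"offset": [0,0,0],"spin": 0}], "newtons": 40}}

```text
time_s: 54.9
ee_pos: [437.3, -48.1, 76.7]
ee_rot: [180.0, -0.2, 0.0]
force: [-0.6, -0.1, 0.3]
gripper_width: 45.3
gripper_force: 0.0
```

Request:
{"fn": "arm_command", "kwargs": {"motion": [{"offset": [0,0,0],"spin": 0},{"offset": [0,0,0],"spin": 0},{"offset": [0,0,0],"spin": 0},{"offset": [0,0,0],"spin": 0}], "jaw": 0.0}}

```text
time_s: 55.4
ee_pos: [436.3, -47.3, 75.9]
ee_rot: [-179.9, -0.1, 0.0]
force: [-0.5, 5.4, 5.1]
gripper_width: 22.9
gripper_force: 40.0
```

Request:
{"fn": "arm_command", "kwargs": {"motion": [{"offset": [-0.003,0,0],"spin": 0},{"offset": [-0.003,0,0],"spin": 0},{"offset": [0,0,0],"spin": 0}]}}

```text
time_s: 55.78
ee_pos: [436.1, -47.3, 76.1]
ee_rot: [-180.0, -0.8, -0.0]
force: [13.6, 6.5, -9.0]
gripper_width: 23.0
gripper_force: 40.0
```

Request:
{"fn": "arm_command", "kwargs": {"motion": [{"offset": [0,0,0],"spin": 0},{"offset": [-0.003,0,0],"spin": 0},{"offset": [-0.003,0,0],"spin": 0},{"offset": [0,0,0],"spin": 0}], "newtons": 60}}

```text
time_s: 56.28
ee_pos: [435.6, -47.4, 76.3]
ee_rot: [-180.0, -1.4, -0.1]
force: [26.4, 10.5, -22.9]
gripper_width: 22.5
gripper_force: 60.0
```

```bash
python3 w.py w25; python3 -c "
from h import *
np.set_printoptions(precision=1,suppress=True)
print(env.state()['torque'],env.state()['force'])
I=cv2.imread('pics/w25.png');J,D=env.grab_frame('scene')
K=np.hstack([cv2.resize(I[60:360,130:430],(400,400),interpolation=cv2.INTER_CUBIC),cv2.resize(J[150:240,310:400],(400,400),interpolation=cv2.INTER_CUBIC)]);cv2.imwrite('pics/w25b.png',K)"
```

```text
56.275 [435.6 -47.4  76.3] [-180.    -1.4   -0.1]
[ 1.8 -4.   0.1] [ 26.4   9.1 -22.1]
```

View pics/w25b.png

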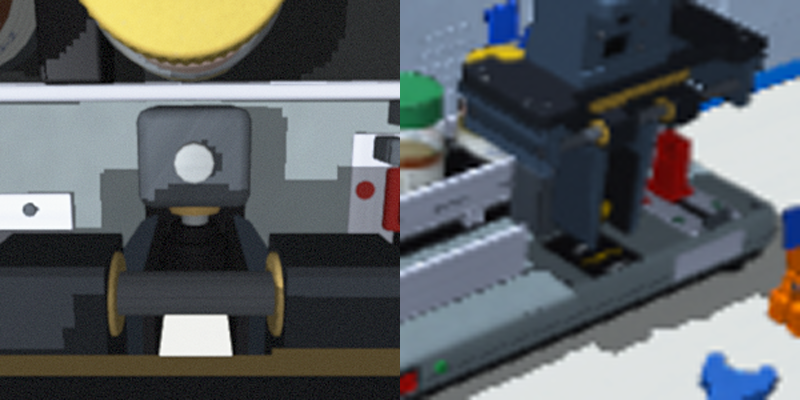

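Request:
{"fn": "arm_command", "kwargs": {"motion": [{"offset": [0,-0.001,0.003],"spin": 0},{"offset": [0,-0.001,0.003],"spin": 0},{"offset": [0,0,0],"spin": 0},{"offset": [0,0,0],"spin": 0}]}}

```text
time_s: 56.88
ee_pos: [436.3, -47.2, 75.4]
ee_rot: [179.8, -1.6, 0.0]
force: [10.4, 1.6, 25.8]
gripper_width: 22.8
gripper_force: 60.0
```

Request:
{"fn": "arm_command", "kwargs": {"motion": [{"offset": [0,0,-0.0025],"spin": 0},{"offset": [-0.003,0,0.0008],"spin": 0},{"offset": [0,0,0],"spin": 0},{"offset": [0,0,0],"spin": 0}]}}

```text
time_s: 57.38
ee_pos: [435.8, -47.2, 75.7]
ee_rot: [179.8, -1.9, -0.0]
force: [20.8, 2.8, 4.4]
gripper_width: 22.8
gripper_force: 60.0
```

Request:
{"fn": "arm_command", "kwargs": {"motion": [{"offset": [0.005,0,-0.001],"spin": 0},{"offset": [0.005,0,-0.001],"spin": 0},{"offset": [0.005,0,-0.001],"spin": 0},{"offset": [0.003,0,0],"spin": 0},{"offset": [0,0,0],"spin": 0}]}}

```text
time_s: 58.0
ee_pos: [436.4, -47.1, 75.7]
ee_rot: [179.9, 0.3, 0.1]
force: [-10.7, -3.9, 23.0]
gripper_width: 22.6
gripper_force: 60.0
```

Request:
{"fn": "arm_command", "kwargs": {"motion": [{"offset": [0.003,0,-0.0005],"spin": 0},{"offset": [0.003,0,-0.0005],"spin": 0},{"offset": [0,0,0],"spin": 0}]}}

```text
time_s: 58.38
ee_pos: [436.6, -47.1, 75.7]
ee_rot: [179.9, 1.0, 0.2]
force: [-21.3, -6.1, 28.6]
gripper_width: 22.5
gripper_force: 60.0
```

Request:
{"fn": "arm_command", "kwargs": {"motion": [{"offset": [-0.006,0,0.001],"spin": 0},{"offset": [-0.003,0,0],"spin": 0},{"offset": [0,0,0],"spin": 0}]}}

```text
time_s: 58.75
ee_pos: [436.4, -47.1, 75.7]
ee_rot: [179.9, -0.1, 0.1]
force: [-3.6, -3.0, 14.9]
gripper_width: 22.5
gripper_force: 60.0
```

Request:
{"fn": "arm_command", "kwargs": {"motion": [{"offset": [0,0,0],"spin": 0},{"offset": [0,0,0],"spin": 0},{"offset": [0,0,-0.03],"spin": 0},{"offset": [-0.01,0,-0.04],"spin": 0},{"offset": [-0.04,0,0],"spin": 0}], "jaw": 0.045}}

```text
time_s: 59.38
ee_pos: [389.2, -46.5, 146.5]
ee_rot: [179.9, -0.4, 0.1]
force: [-0.4, -0.6, 0.2]
gripper_width: 45.3
gripper_force: 0.0
```

Request:
{"fn": "arm_command", "kwargs": {"motion": [{"offset": [-0.03,0,-0.01],"spin": 0},{"offset": [0,0,0],"spin": 0},{"offset": [0,0,0],"spin": 0}]}}

```text
time_s: 59.75
ee_pos: [357.0, -46.1, 154.1]
ee_rot: [180.0, -0.1, 0.1]
force: [-0.2, -0.7, -0.7]
gripper_width: 45.0
gripper_force: 0.0
```

```bash
python3 w.py w26 stroke_knob lock_grip; python3 - <<'E'
from pc import *
np.set_printoptions(precision=1,suppress=True,linewidth=200)
c,I,D,P,H=load('w26'); X,Y,Z=P[...,0],P[...,1],P[...,2]
m=(Z>55)&(Z<105)&(abs(Y+48)<30)&(X>380)&(X<492)
for x in np.arange(400,492,2.):
    k=m&(abs(X-x)<1)
    if k.sum()>3:
        Q=P[k]; print(int(x),len(Q),'zmax',np.percentile(Q[:,2],95).round(1),'y',Q[:,1].min().round(1),Q[:,1].max().round(1),'HSV',np.median(H[k],0))
E
```

```text
59.75 [357.  -46.1 154.1] [180.   -0.1   0.1]
stroke_knob 0.83 [276.7  92.5] [440.4 -46.4  91.1]
stroke_knob 0.71 [80.1 92.7] [440.7  78.2  81. ]
lock_grip 0.68 [416.6  63.9] [ 456.6 -129.    92.5]
430 103 zmax 90.0 y -57.6 -36.9 HSV [ 23. 144.  87.]
432 114 zmax 91.2 y -58.8 -35.7 HSV [115.5  47.   31.5]
434 132 zmax 91.6 y -58.8 -35.7 HSV [113.   28.   38.5]
436 123 zmax 91.3 y -58.7 -35.7 HSV [110.  29.  36.]
438 123 zmax 91.5 y -58.7 -35.8 HSV [115.  31.  37.]
440 130 zmax 91.6 y -58.6 -35.8 HSV [115.  30.  36.]
442 121 zmax 91.3 y -58.5 -35.8 HSV [115.  30.  36.]
444 135 zmax 91.4 y -59.3 -35.8 HSV [110.  29.  37.]
446 128 zmax 91.6 y -59.3 -35.9 HSV [114.  27.  36.]
448 124 zmax 91.0 y -59.2 -35.8 HSV [114.   31.   35.5]
450 79 zmax 90.1 y -57.8 -38.5 HSV [111.  31.  32.]
452 91 zmax 87.9 y -55.4 -39.0 HSV [120.  30.  36.]
454 87 zmax 88.1 y -55.3 -39.0 HSV [110.  27.  40.]
456 38 zmax 85.9 y -51.5 -42.8 HSV [103.   17.5 152.5]
458 112 zmax 87.7 y -55.9 -39.1 HSV [ 25.   24.5 126. ]
460 103 zmax 88.7 y -55.9 -38.4 HSV [ 20. 126. 189.]
462 394 zmax 91.8 y -63.2 -30.6 HSV [100.  45.  46.]
464 260 zmax 93.6 y -64.2 -29.9 HSV [106.  38.  88.]
466 228 zmax 94.3 y -64.9 -29.2 HSV [106.  39. 111.]
468 229 zmax 94.3 y -64.8 -29.2 HSV [106.  38. 114.]
470 229 zmax 94.2 y -64.8 -29.3 HSV [106.  39. 114.]
472 269 zmax 100.4 y -64.7 -29.3 HSV [106.  37. 113.]
474 251 zmax 101.6 y -64.6 -29.4 HSV [105.  35. 113.]
476 253 zmax 101.8 y -64.6 -29.4 HSV [105.  35. 115.]
478 236 zmax 101.8 y -64.6 -29.5 HSV [104.  34. 114.]
480 234 zmax 101.6 y -64.5 -29.6 HSV [105.  36. 114.]
482 214 zmax 101.8 y -64.4 -29.5 HSV [105.  36. 114.]
484 193 zmax 100.0 y -65.1 -29.7 HSV [106.  38. 112.]
486 224 zmax 94.3 y -65.0 -29.0 HSV [106.  38. 112.]
488 246 zmax 94.4 y -64.9 -29.0 HSV [106.  40. 111.]
490 173 zmax 94.1 y -64.9 -29.1 HSV [107.  39. 111.]
```

Request:
{"fn": "arm_command", "kwargs": {"motion": [{"offset": [0.042,0.001,-0.01],"spin": 0},{"offset": [0.041,0,0],"spin": 0},{"offset": [0,0,0.04],"spin": 0},{"offset": [0,0,0.035],"spin": 0},{"offset": [0,0,0.012],"spin": 0}]}}

```text
time_s: 60.52
ee_pos: [438.1, -46.7, 74.9]
ee_rot: [-180.0, 0.3, 0.1]
force: [-0.0, -0.3, 0.4]
gripper_width: 45.0
gripper_force: 0.0
```

Request:
{"fn": "arm_command", "kwargs": {"motion": [{"offset": [0,0,0],"spin": 0},{"offset": [0,0,0],"spin": 0},{"offset": [0,0,0],"spin": 0}]}}

```text
time_s: 60.9
ee_pos: [439.9, -47.0, 78.2]
ee_rot: [180.0, -0.2, 0.0]
force: [0.0, 0.1, -0.0]
gripper_width: 45.0
gripper_force: 0.0
```

Request:
{"fn": "arm_command", "kwargs": {"motion": [{"offset": [0,0,0],"spin": 0},{"offset": [0,0,0],"spin": 0},{"offset": [0,0,0],"spin": 0},{"offset": [0,0,0],"spin": 0},{"offset": [0,0,0],"spin": 0}], "jaw": 0.0}}

```text
time_s: 61.52
ee_pos: [439.1, -47.1, 77.3]
ee_rot: [180.0, -0.0, 0.1]
force: [0.2, -2.6, 3.5]
gripper_width: 22.6
gripper_force: 60.0
```

Request:
{"fn": "arm_command", "kwargs": {"motion": [{"offset": [-0.01,0,0],"spin": 0},{"offset": [-0.008,0,0],"spin": 0},{"offset": [0,0,0],"spin": 0}]}}

```text
time_s: 61.9
ee_pos: [437.1, -47.2, 78.6]
ee_rot: [180.0, -2.0, -0.1]
force: [34.6, 3.6, -30.7]
gripper_width: 22.6
gripper_force: 60.0
```

Request:
{"fn": "arm_command", "kwargs": {"motion": [{"offset": [-0.002,0,0.001],"spin": 0},{"offset": [-0.002,0,0.001],"spin": 0},{"offset": [-0.002,0,0.001],"spin": 0},{"offset": [0,0,0.001],"spin": 0},{"offset": [0,0,0],"spin": 0}]}}

```text
time_s: 62.52
ee_pos: [437.1, -47.3, 78.2]
ee_rot: [179.9, -2.8, -0.1]
force: [38.0, 8.5, -11.1]
gripper_width: 22.6
gripper_force: 60.0
```

Request:
{"fn": "arm_command", "kwargs": {"motion": [{"offset": [0.003,0,-0.002],"spin": 0},{"offset": [0.003,0,-0.001],"spin": 0},{"offset": [0,0,0],"spin": 0}], "newtons": 12}}

```text
time_s: 62.9
ee_pos: [430.4, -47.2, 78.2]
ee_rot: [180.0, -1.2, -0.0]
force: [15.3, 0.8, -5.0]
gripper_width: 23.6
gripper_force: 12.0
```

Request:
{"fn": "arm_command", "kwargs": {"motion": [{"offset": [0,0,0],"spin": 0},{"offset": [0,0,0],"spin": 0},{"offset": [0,0,0],"spin": 0}], "jaw": 0.032}}

```text
time_s: 63.28
ee_pos: [420.1, -46.8, 75.8]
ee_rot: [-180.0, 0.1, 0.0]
force: [0.3, 0.6, 0.2]
gripper_width: 31.9
gripper_force: 0.0
```

```bash
python3 - <<'E'
from h import *
np.set_printoptions(precision=2,suppress=True)
s=env.state(); print(s['qpos'],s['ee_pos'],s['force'])
c=cam('scene');J,D=env.grab_frame('scene')
for n in ('scene','side'):
    c=cam(n);J,D=env.grab_frame(n)
    m,Rm,e=c; v,u=np.mgrid[:420,:560]
    P=np.stack([(u-m['cx'])/m['fx']*D,(v-m['cy'])/m['fy']*D,D],-1)@Rm.T+e
    k=(P[...,2]>60)&(P[...,2]<140)&(P[...,1]>-120)&(P[...,1]<0)&(P[...,0]>380)&(P[...,0]<480)&(D>0)
    np.set_printoptions(precision=0)
    for x in range(400,480,5):
        q=P[k&(abs(P[...,0]-x)<2.5)]
        if len(q): print(n,x,len(q),q.min(0),q.max(0))
E
```

```text
[ -7.91  14.61 120.99  -0.    44.49  82.05] [420.11 -46.76  75.79] [0.27 0.57 0.21]
scene 400 36 [399. -72.  64.] [402.  -4. 139.]
scene 405 151 [403. -74.  62.] [407.  -5. 137.]
scene 410 60 [408. -67.  63.] [412. -13. 133.]
scene 415 61 [413. -67.  62.] [417. -14. 130.]
scene 420 55 [418. -67.  62.] [422. -15. 140.]
scene 425 45 [423. -68.  65.] [427. -15. 138.]
scene 430 41 [428. -69.  61.] [432. -16. 138.]
scene 435 22 [433. -66.  63.] [437. -16. 104.]
scene 440 3 [438. -64.  61.] [438. -24.  99.]
scene 460 9 [458. -40.  64.] [462. -28.  80.]
scene 465 33 [463. -44.  60.] [467. -26.  88.]
scene 470 10 [468. -30.  61.] [472. -26.  88.]
scene 475 14 [473. -31.  60.] [476. -24.  87.]
side 400 1 [402. -26. 137.] [402. -26. 137.]
side 405 6 [405. -73.  89.] [407. -27. 121.]
side 410 11 [408. -86.  77.] [412. -26. 140.]
side 415 15 [413. -75.  71.] [417. -26. 123.]
side 420 11 [418. -75.  68.] [422. -26. 130.]
side 425 16 [423. -74.  74.] [427. -26. 134.]
side 430 11 [428. -86.  79.] [432. -27. 137.]
side 435 73 [433. -76.  76.] [437. -17. 140.]
side 440 85 [438. -86.  76.] [442. -16. 139.]
side 445 7 [443. -68.  80.] [447. -25. 140.]
side 450 7 [448. -55.  83.] [452. -50.  88.]
side 460 1 [458. -52.  86.] [458. -52.  86.]
side 470 3 [469. -61.  91.] [472. -57.  92.]
side 475 4 [473. -60.  91.] [477. -56.  94.]
```

Request:
{"fn": "arm_command", "kwargs": {"motion": [{"offset": [0,0,-0.03],"spin": 0},{"offset": [-0.03,0,-0.04],"spin": 0},{"offset": [-0.03,0,-0.01],"spin": 0},{"offset": [0,0,0],"spin": 0},{"offset": [0,0,0],"spin": 0}], "jaw": 0.045}}

```text
time_s: 64.05
ee_pos: [361.6, -47.0, 156.0]
ee_rot: [180.0, -0.1, 0.0]
force: [0.3, 0.7, 0.3]
gripper_width: 44.7
gripper_force: 0.0
```

```bash
cat > kn.py <<'E'
from pc import *
import sys
np.set_printoptions(precision=1,suppress=True,linewidth=200)
c,I,D,P,H=load(sys.argv[1]); X,Y,Z=P[...,0],P[...,1],P[...,2]
m=(Z>55)&(Z<105)&(abs(Y+48)<30)&(X>380)&(X<470)
for x in np.arange(400,470,2.):
    k=m&(abs(X-x)<1)
    if k.sum()>3:
        Q=P[k]; print(int(x),len(Q),'zmax',np.percentile(Q[:,2],95).round(1),'y',Q[:,1].min().round(1),Q[:,1].max().round(1),np.median(H[k],0))
E
python3 w.py w27 stroke_knob; python3 kn.py w27
```

```text
64.05 [361.6 -47.  156. ] [180.   -0.1   0. ]
stroke_knob 0.76 [277.8 102.8] [439.2 -48.   91.1]
stroke_knob 0.45 [414.   76.6] [ 454.3 -129.6   92.9]
430 79 zmax 89.6 y -57.9 -36.5 [ 23. 149. 106.]
432 106 zmax 91.4 y -58.6 -35.8 [110.  44.  34.]
434 136 zmax 91.4 y -59.2 -35.9 [114.  31.  38.]
436 117 zmax 91.3 y -59.2 -35.9 [110.  30.  35.]
438 114 zmax 91.4 y -59.2 -35.9 [113.  30.  36.]
440 137 zmax 91.4 y -59.2 -35.9 [115.  29.  38.]
442 118 zmax 91.4 y -59.1 -36.0 [113.5  28.5  35. ]
444 130 zmax 91.6 y -59.1 -36.0 [113.  25.  38.]
446 122 zmax 91.5 y -59.0 -36.1 [113.5  32.   36. ]
448 117 zmax 91.4 y -59.0 -35.9 [114.  32.  36.]
450 80 zmax 90.0 y -57.5 -36.7 [113.   30.   31.5]
452 92 zmax 87.9 y -55.1 -39.2 [116.   29.   38.5]
454 81 zmax 87.9 y -55.1 -39.2 [113.  24.  36.]
456 39 zmax 84.3 y -53.7 -43.0 [101.  16. 159.]
458 98 zmax 87.6 y -55.1 -38.6 [ 48.5  21.5 125. ]
460 100 zmax 88.5 y -55.7 -38.6 [ 20.  127.  186.5]
462 348 zmax 91.4 y -63.4 -30.6 [100.5  43.   50. ]
464 242 zmax 93.5 y -64.2 -29.8 [106.   39.   87.5]
466 227 zmax 94.3 y -64.8 -29.3 [106.  38. 113.]
468 222 zmax 94.3 y -64.7 -29.4 [106.  39. 116.]
```

Request:
{"fn": "arm_command", "kwargs": {"motion": [{"offset": [0.04,0,0],"spin": 0},{"offset": [0.0385,0,0],"spin": 0},{"offset": [0,0,0.04],"spin": 0},{"offset": [0,0,0.035],"spin": 0},{"offset": [0,0,0.007],"spin": 0}]}}

```text
time_s: 64.78
ee_pos: [438.3, -46.6, 71.6]
ee_rot: [-180.0, 0.3, 0.1]
force: [-0.2, -0.9, 1.5]
gripper_width: 44.6
gripper_force: 0.0
```

Request:
{"fn": "arm_command", "kwargs": {"motion": [{"offset": [0,0,0],"spin": 0},{"offset": [0,0,0],"spin": 0},{"offset": [0,0,0],"spin": 0}]}}

```text
time_s: 65.15
ee_pos: [440.3, -47.0, 75.2]
ee_rot: [180.0, -0.1, 0.0]
force: [0.7, -0.6, 0.8]
gripper_width: 44.7
gripper_force: 0.0
```

Request:
{"fn": "arm_command", "kwargs": {"motion": [{"offset": [0,0,0],"spin": 0},{"offset": [0,0,0],"spin": 0},{"offset": [0,0,0],"spin": 0},{"offset": [0,0,0],"spin": 0},{"offset": [0,0,0],"spin": 0}], "jaw": 0.0, "newtons": 14}}

```text
time_s: 65.78
ee_pos: [439.6, -47.1, 74.3]
ee_rot: [180.0, -0.0, 0.1]
force: [-1.0, -0.8, 3.4]
gripper_width: 23.7
gripper_force: 14.0
```

Request:
{"fn": "arm_command", "kwargs": {"motion": [{"offset": [-0.003,0,0.0005],"spin": 0},{"offset": [-0.003,0,0.0005],"spin": 0},{"offset": [0,0,0],"spin": 0}]}}

```text
time_s: 66.15
ee_pos: [439.4, -47.1, 74.4]
ee_rot: [180.0, -0.8, 0.0]
force: [10.5, 0.3, -3.3]
gripper_width: 23.9
gripper_force: 14.0
```

Request:
{"fn": "arm_command", "kwargs": {"motion": [{"offset": [-0.003,0,0.0005],"spin": 0},{"offset": [-0.003,0,0.0005],"spin": 0},{"offset": [0,0,0],"spin": 0}]}}

```text
time_s: 66.53
ee_pos: [438.5, -47.2, 74.6]
ee_rot: [179.9, -1.4, -0.1]
force: [18.8, 3.1, -4.4]
gripper_width: 23.4
gripper_force: 14.0
```

Request:
{"fn": "arm_command", "kwargs": {"motion": [{"offset": [-0.002,0,0.0005],"spin": 0},{"offset": [-0.002,0,0.0005],"spin": 0},{"offset": [0,0,0],"spin": 0}]}}

```text
time_s: 66.9
ee_pos: [437.1, -47.2, 74.6]
ee_rot: [179.9, -1.7, -0.1]
force: [21.9, 3.3, -3.6]
gripper_width: 23.5
gripper_force: 14.0
```

```bash
python3 w.py w28 stroke_knob; python3 kn.py w28
```

```text
66.9 [437.1 -47.2  74.6] [179.9  -1.7  -0.1]
stroke_knob 0.6 [277.3 258.3] [445.2 -47.8  91.2]
420 25 zmax 104.5 y -59.4 -35.5 [ 38.   7. 156.]
422 38 zmax 104.1 y -59.4 -35.6 [ 43.5   7.5 118. ]
424 34 zmax 103.9 y -59.4 -35.6 [60. 11. 54.]
426 31 zmax 103.6 y -59.4 -35.6 [75. 35. 19.]
428 18 zmax 103.3 y -59.4 -35.6 [83.  97.  15.5]
430 14 zmax 103.2 y -59.3 -35.6 [105.  85.  18.]
432 8 zmax 102.3 y -59.3 -35.7 [98.5 51.5 16.5]
440 23 zmax 85.4 y -59.4 -35.7 [98. 33. 24.]
442 122 zmax 90.8 y -59.5 -35.6 [112.  50.  24.]
444 239 zmax 91.6 y -59.5 -35.6 [105.  51.  22.]
446 260 zmax 93.0 y -59.5 -35.5 [105.  55.  21.]
448 311 zmax 95.3 y -59.5 -35.5 [105.  51.  21.]
450 365 zmax 95.6 y -59.5 -35.6 [102.  67.  19.]
452 777 zmax 103.8 y -70.3 -24.6 [105.  58.  24.]
454 1066 zmax 102.2 y -70.1 -24.9 [106.  68.  51.]
456 111 zmax 85.6 y -55.1 -40.5 [100.  18.  96.]
458 38 zmax 87.8 y -55.5 -41.5 [ 23.5  18.  106. ]
460 150 zmax 88.4 y -55.9 -38.5 [ 20. 125. 116.]
462 107 zmax 91.3 y -61.4 -32.7 [ 20. 104.  87.]
464 286 zmax 93.3 y -64.3 -30.1 [105.  36.  55.]
466 355 zmax 93.9 y -64.8 -29.2 [106.  38.  63.]
468 398 zmax 94.2 y -65.3 -29.3 [107.  38.  65.]
```

Request:
{"fn": "arm_command", "kwargs": {"motion": [{"offset": [0,0,0],"spin": 0},{"offset": [0,0,0],"spin": 0},{"offset": [-0.003,0,0.0005],"spin": 0},{"offset": [-0.003,0,0.0005],"spin": 0},{"offset": [0,0,0],"spin": 0}], "newtons": 60}}

```text
time_s: 67.62
ee_pos: [436.9, -47.3, 74.7]
ee_rot: [179.9, -2.4, -0.1]
force: [33.9, 5.5, -7.4]
gripper_width: 22.5
gripper_force: 60.0
```

Request:
{"fn": "arm_command", "kwargs": {"motion": [{"offset": [0,0,0],"spin": 0},{"offset": [0,0,0],"spin": 0},{"offset": [0,0,0],"spin": 0},{"offset": [0,0,0],"spin": 0},{"offset": [0,0,0],"spin": 0}]}}

```text
time_s: 68.25
ee_pos: [436.9, -47.3, 74.6]
ee_rot: [179.9, -2.4, -0.1]
force: [33.2, 6.8, -8.5]
gripper_width: 22.6
gripper_force: 60.0
```

Request:
{"fn": "arm_command", "kwargs": {"motion": [{"offset": [0,0,0],"spin": 0.05},{"offset": [0,0,0],"spin": -0.1},{"offset": [0,0,0],"spin": 0.1},{"offset": [0,0,0],"spin": -0.05},{"offset": [0,0,0],"spin": 0}]}}

```text
time_s: 68.88
ee_pos: [422.6, -47.2, 74.1]
ee_rot: [179.9, -0.7, 0.1]
force: [-1.0, 1.5, 29.8]
gripper_width: 22.6
gripper_force: 60.0
```

Request:
{"fn": "arm_command", "kwargs": {"motion": [{"offset": [0,0,-0.003],"spin": 0},{"offset": [0,0,0],"spin": 0}], "newtons": 20}}

```text
time_s: 69.12
ee_pos: [422.0, -47.3, 73.9]
ee_rot: [180.0, -0.6, -0.0]
force: [8.5, -1.0, -3.3]
gripper_width: 23.5
gripper_force: 20.0
```

Request:
{"fn": "arm_command", "kwargs": {"motion": [{"offset": [0,0,0],"spin": 0},{"offset": [0,0,0],"spin": 0},{"offset": [0,0,-0.04],"spin": 0},{"offset": [0,0,-0.04],"spin": 0},{"offset": [-0.04,0,0],"spin": 0}], "jaw": 0.045}}

```text
time_s: 69.75
ee_pos: [380.7, -47.3, 155.7]
ee_rot: [179.9, -0.4, 0.1]
force: [-0.5, -0.3, -0.5]
gripper_width: 45.0
gripper_force: 0.0
```

Request:
{"fn": "arm_command", "kwargs": {"motion": [{"offset": [-0.04,0,0],"spin": 0},{"offset": [0,0,0],"spin": 0},{"offset": [0,0,0],"spin": 0}]}}

```text
time_s: 70.12
ee_pos: [337.9, -47.0, 153.3]
ee_rot: [180.0, -0.1, 0.0]
force: [-0.9, -0.1, -0.4]
gripper_width: 44.8
gripper_force: 0.0
```

```bash
python3 w.py w29 stroke_knob lock_grip; python3 kn.py w29
```

```text
70.125 [337.9 -47.  153.3] [180.   -0.1   0. ]
stroke_knob 0.61 [278.9  85.2] [425.5 -48.6  91. ]
lock_grip 0.65 [419.7  28.7] [ 456.4 -129.5   92.5]
lock_grip 0.55 [229.    8.8] [479.2 -14.5  47.7]
416 114 zmax 90.5 y -57.5 -36.7 [ 23.  146.5  83. ]
418 134 zmax 91.2 y -58.9 -35.9 [116.  41.  30.]
420 120 zmax 91.5 y -58.8 -36.1 [114.   34.5  35. ]
422 132 zmax 91.2 y -58.8 -36.1 [113.5  32.   35.5]
424 123 zmax 91.5 y -58.8 -36.1 [111.  32.  37.]
426 137 zmax 91.4 y -58.7 -35.4 [114.  27.  37.]
428 127 zmax 91.7 y -58.7 -35.4 [113.  30.  35.]
430 137 zmax 91.5 y -58.6 -35.4 [114.  27.  37.]
432 131 zmax 91.4 y -58.6 -35.4 [114.  31.  36.]
434 125 zmax 91.2 y -58.7 -35.5 [115.  29.  35.]
436 74 zmax 90.3 y -56.0 -38.9 [114.5  32.   31. ]
438 95 zmax 89.0 y -55.5 -39.3 [115.  33.  35.]
440 86 zmax 88.1 y -55.5 -39.3 [120.  24.  37.]
442 33 zmax 84.8 y -51.7 -43.1 [102.  17. 154.]
444 54 zmax 84.2 y -51.7 -43.1 [102.   16.  175.5]
446 53 zmax 84.4 y -51.7 -43.1 [102.  16. 173.]
448 55 zmax 84.2 y -51.7 -43.1 [102.  16. 171.]
450 53 zmax 84.3 y -51.7 -43.1 [103.  16. 171.]
452 53 zmax 84.2 y -51.7 -43.1 [102.  16. 172.]
454 55 zmax 84.3 y -51.7 -43.1 [103.  16. 177.]
456 54 zmax 84.6 y -51.6 -43.1 [103.  16. 174.]
458 145 zmax 87.8 y -55.9 -38.8 [21. 85. 96.]
460 112 zmax 88.6 y -55.9 -38.2 [ 20. 126. 181.]
462 606 zmax 91.6 y -63.5 -30.7 [102.  42.  40.]
464 307 zmax 93.5 y -64.6 -29.6 [106.  38.  84.]
466 259 zmax 94.3 y -65.1 -29.3 [106.  38. 107.]
468 245 zmax 94.4 y -64.5 -29.4 [106.  39. 111.]
```

Request:
{"fn": "arm_command", "kwargs": {"motion": [{"offset": [0,0,-0.055],"spin": 0},{"offset": [0.02,-0.01,-0.055],"spin": 0},{"offset": [0.03,-0.02,-0.05],"spin": 0},{"offset": [0.03,-0.01,0],"spin": 0},{"offset": [0,0,0],"spin": 0}]}}

```text
time_s: 70.9
ee_pos: [419.5, -6.3, 312.9]
ee_rot: [-180.0, 0.0, 0.1]
force: [-0.7, -0.3, -0.5]
gripper_width: 44.7
gripper_force: 0.0
```

Request:
{"fn": "arm_command", "kwargs": {"motion": [{"offset": [0,0,0],"spin": 0}]}}

```text
time_s: 71.03
ee_pos: [416.9, -6.9, 312.3]
ee_rot: [180.0, 0.2, 0.1]
force: [0.3, 0.2, 0.1]
gripper_width: 45.1
gripper_force: 0.0
```

```bash
python3 w.py w30 spice_jar; python3 jars.py w30; python3 tray.py w30; python3 cl.py w30 530 596 -130 -60; python3 cl.py w30 530 596 100 160; python3 -c "
import cv2
I=cv2.imread('pics/w30.png')[:300];cv2.imwrite('pics/w30b.png',cv2.resize(I,None,fx=1.42,fy=1.42))"
```

```text
71.025 [416.9  -6.9 312.3] [180.    0.2   0.1]
spice_jar 0.76 [87.1 56.2] [553.1 206.1  49.3]
yel [ 293   42   53   55 2254] ztop 143.6 bboxctr [527.6 -45.2] [45.1 45.3] mean [527.4 -44.7 142.3]
grn [ 213   39   50   54 1677] ztop 143.6 bboxctr [530.1  27.5] [43.9 43.6] mean [528.7  28.6 142.3]
grn [ 152   41   53   54 1753] ztop 143.5 bboxctr [528.4  80.9] [43.9 45.7] mean [530.6  81.5 142.2]
tray, camera terms; camera x [483.9  -6.9 470.1]
far 1947 med [562.3 -15.6  89.2] p2 [ 546.5 -166.2   86.5] p98 [573.5 145.6  92.5]
near 1970 med [498.2 -13.   89.2] p2 [ 488.2 -165.3   87.1] p98 [510.3 147.9  92.6]
ends+ 62 med [561.7 154.6  89.1] p2 [559.8 148.2  86.9] p98 [564.  160.   90.5]
ends- 93 med [ 563.6 -169.    89. ] p2 [ 561.6 -177.9   86.9] p98 [ 565.7 -160.2   90.9]
block 730 med [529.1  -8.7  89.3] p2 [512.4 -18.9  87.4] p98 [547.2   0.7  91.4]
clamp 776 med [576.3 -91.  141.6] p2 [ 542.6 -103.6  126.4] p98 [581.2 -79.  148.4]
 half 262 med [545.5 -90.9 146.8] p2 [ 542.1 -103.5  129.7] p98 [551.3 -79.  148.7]
 half 514 med [578.1 -91.  137.8] p2 [ 574.5 -103.6  125.8] p98 [581.3 -79.  147.9]
clamp 806 med [575.  126.3 143.2] p2 [541.6 115.2 128.9] p98 [579.9 139.7 151.4]
 half 265 med [544.4 124.9 149.3] p2 [541.3 114.9 131.6] p98 [550.6 139.  151.7]
 half 541 med [576.7 126.8 140.4] p2 [573.1 115.4 128.3] p98 [579.9 139.8 150.6]
```

View pics/w30b.png

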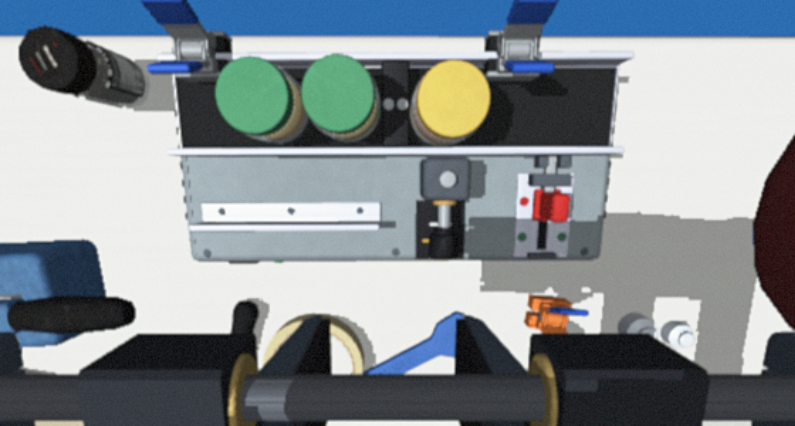

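Request:
{"fn": "arm_command", "kwargs": {"motion": [{"offset": [0.013,0.042,0.03],"spin": 0},{"offset": [0.013,0.042,0.03],"spin": 0},{"offset": [0.013,0.043,0.03],"spin": 0},{"offset": [0,0,0.045],"spin": 0},{"offset": [0,0,0],"spin": 0}]}}

```text
time_s: 71.75
ee_pos: [453.5, -133.7, 175.4]
ee_rot: [-179.9, 0.5, -0.0]
force: [-0.3, 0.5, 0.1]
gripper_width: 44.7
gripper_force: 0.0
```

Request:
{"fn": "arm_command", "kwargs": {"motion": [{"offset": [0,0,0.045],"spin": 0},{"offset": [0,0,0.035],"spin": 0},{"offset": [0,0,0.018],"spin": 0},{"offset": [0,0,0],"spin": 0},{"offset": [0,0,0],"spin": 0}]}}

```text
time_s: 72.38
ee_pos: [457.9, -134.1, 82.0]
ee_rot: [179.9, -0.2, 0.1]
force: [-0.4, -0.6, -0.2]
gripper_width: 45.3
gripper_force: 0.0
```

Request:
{"fn": "arm_command", "kwargs": {"motion": [{"offset": [0,0,0],"spin": 0},{"offset": [0,0,0],"spin": 0},{"offset": [0,0,0],"spin": 0},{"offset": [0,0,0],"spin": 0}], "jaw": 0.0, "newtons": 20}}

```text
time_s: 72.88
ee_pos: [456.6, -134.0, 80.3]
ee_rot: [180.0, -0.0, 0.1]
force: [-0.1, -0.5, 1.2]
gripper_width: 12.6
gripper_force: 20.0
```

Request:
{"fn": "arm_command", "kwargs": {"motion": [{"offset": [-0.007,0,0],"spin": 0},{"offset": [-0.007,0,0],"spin": 0},{"offset": [-0.007,0,0],"spin": 0},{"offset": [-0.006,0,0],"spin": 0},{"offset": [0,0,0],"spin": 0}]}}

```text
time_s: 73.5
ee_pos: [429.3, -134.1, 80.3]
ee_rot: [180.0, -0.0, 0.0]
force: [1.3, -2.3, 0.9]
gripper_width: 13.0
gripper_force: 20.0
```

Request:
{"fn": "arm_command", "kwargs": {"motion": [{"offset": [-0.003,0,0],"spin": 0},{"offset": [-0.002,0,0],"spin": 0},{"offset": [0,0,0],"spin": 0}]}}

```text
time_s: 73.88
ee_pos: [428.9, -134.2, 80.4]
ee_rot: [180.0, -0.5, -0.0]
force: [13.9, 1.1, -7.9]
gripper_width: 12.9
gripper_force: 20.0
```

Request:
{"fn": "arm_command", "kwargs": {"motion": [{"offset": [-0.002,0,0],"spin": 0},{"offset": [-0.002,0,0],"spin": 0},{"offset": [0,0,0],"spin": 0.03},{"offset": [0,0,0],"spin": -0.06},{"offset": [0,0,0],"spin": 0.03}], "newtons": 35}}

```text
time_s: 74.5
ee_pos: [428.6, -134.3, 80.4]
ee_rot: [180.0, -1.0, -0.2]
force: [21.8, 3.9, -17.6]
gripper_width: 12.6
gripper_force: 35.0
```

Request:
{"fn": "arm_command", "kwargs": {"motion": [{"offset": [0,0,0],"spin": 0},{"offset": [0,0,0],"spin": 0},{"offset": [0,0,-0.04],"spin": 0},{"offset": [0,0,-0.05],"spin": 0},{"offset": [-0.03,0,-0.05],"spin": 0}], "jaw": 0.045}}

```text
time_s: 75.12
ee_pos: [390.2, -133.9, 221.3]
ee_rot: [-180.0, 0.1, 0.1]
force: [0.5, -0.1, 0.1]
gripper_width: 45.3
gripper_force: 0.0
```

Request:
{"fn": "arm_command", "kwargs": {"motion": [{"offset": [-0.04,0,0],"spin": 0},{"offset": [0,0,0],"spin": 0},{"offset": [0,0,0],"spin": 0}]}}

```text
time_s: 75.5
ee_pos: [350.2, -133.8, 219.9]
ee_rot: [-180.0, 0.0, 0.0]
force: [0.5, 0.1, -0.0]
gripper_width: 45.2
gripper_force: 0.0
```

```bash
python3 w.py w31 lock_grip; python3 - <<'E'
from pc import *
np.set_printoptions(precision=1,suppress=True)
c,I,D,P,H=load('w31'); X,Y,Z=P[...,0],P[...,1],P[...,2]
red=((H[...,0]<8)|(H[...,0]>172))&(H[...,1]>150)&(H[...,2]>80)
m=red&(Z>87)&(Z<100)&(Y<-100)&(Y>-180)&(X>380)&(X<500);st('top',P[m])
g=(H[...,0]>55)&(H[...,0]<90)&(H[...,1]>80)&(Z<60)&(Y<-100)&(Y>-170)&(X>400)&(X<490)
if g.sum(): st('green marks',P[g])
r=red&(Z<60)&(Y<-100)&(Y>-170)&(X>400)&(X<490)
if r.sum(): st('red marks',P[r])
E
```

```text
75.5 [ 350.2 -133.8  219.9] [-180.    0.    0.]
lock_grip 0.93 [275.4 103.7] [ 429.9 -133.2   93.3]
top 457 med [ 429.  -134.4   92.9] p2 [ 419.1 -140.8   90.1] p98 [ 439.4 -128.1   94.8]
green marks 69 med [ 429.9 -120.    49.5] p2 [ 427.3 -153.6   48. ] p98 [ 431.7 -114.5   50.7]
red marks 276 med [ 433.  -136.7   57.2] p2 [ 417.6 -153.    48.3] p98 [ 461.6 -115.8   59.2]
```

```bash
python3 - <<'E'
from pc import *
np.set_printoptions(precision=1,suppress=True)
for t in ('w3','w31'):
    c,I,D,P,H=load(t); X,Y,Z=P[...,0],P[...,1],P[...,2]
    red=((H[...,0]<8)|(H[...,0]>172))&(H[...,1]>120)&(H[...,2]>60)
    g=(H[...,0]>50)&(H[...,0]<95)&(H[...,1]>60)&(H[...,2]>50)
    R0=(Y<-100)&(Y>-170)&(X>405)&(X<480)
    for n,m in (('red lo',red&(Z<53)&R0&((Y>-122)|(Y<-147))),('grn',g&(Z<53)&R0)):
        k,l,s,ce=cv2.connectedComponentsWithStats(m.astype(np.uint8))
        for i in range(1,k):
            if s[i,4]>6: print(t,n,s[i,4],P[l==i].mean(0))
    m=red&(Z>55)&(Z<62)&R0; st(t+' base',P[m])
    m=red&(Z>89)&R0&(Y<-125); st(t+' top',P[m]); q=P[m]; print((q.min(0)+q.max(0))/2)
E
```

```text
w3 red lo 36 [ 460.  -151.1   49.5]
w3 red lo 33 [ 459.7 -117.4   49.5]
w3 grn 34 [ 430.1 -151.4   49.4]
w3 grn 33 [ 429.8 -117.2   49.3]
w3 base 189 med [ 454.2 -133.4   57.6] p2 [ 444.1 -144.    56.1] p98 [ 471.6 -124.6   60.8]
w3 top 406 med [ 456.1 -134.2   92.8] p2 [ 445.8 -141.    90.2] p98 [ 466.5 -128.2   94.6]
[ 456.3 -134.2   92.2]
w31 red lo 48 [ 459.5 -117.1   49.2]
w31 red lo 45 [ 459.7 -151.2   49.4]
w31 grn 44 [ 429.5 -117.2   49.6]
w31 grn 42 [ 429.8 -151.3   49.4]
w31 base 224 med [ 426.2 -133.6   57.5] p2 [ 416.7 -144.3   56. ] p98 [ 441.4 -124.7   59.3]
w31 top 457 med [ 429.1 -134.4   92.9] p2 [ 419.1 -140.8   90.2] p98 [ 439.5 -128.1   94.8]
[ 429.  -134.1   92.1]
```

Request:
{"fn": "arm_command", "kwargs": {"motion": [{"offset": [0.053,-0.0107,-0.005],"spin": 0},{"offset": [0.053,-0.0107,-0.005],"spin": 0},{"offset": [0.053,-0.0107,0],"spin": 0},{"offset": [0.054,-0.0107,0],"spin": 0},{"offset": [0,0,0],"spin": -0.1745}], "jaw": 0.07, "newtons": 22}}

```text
time_s: 76.22
ee_pos: [567.4, -89.8, 227.8]
ee_rot: [-180.0, 0.1, 10.5]
force: [-0.4, -1.0, -0.3]
gripper_width: 70.1
gripper_force: 0.0
```

Request:
{"fn": "arm_command", "kwargs": {"motion": [{"offset": [0,0,0],"spin": -0.1745},{"offset": [0,0,0],"spin": -0.1745},{"offset": [0,0,0],"spin": -0.1745},{"offset": [0,0,0],"spin": -0.1745},{"offset": [0,0,0],"spin": -0.1745}]}}

```text
time_s: 76.85
ee_pos: [564.1, -90.7, 229.0]
ee_rot: [-179.9, 0.0, 60.4]
force: [-0.5, -0.3, -0.2]
gripper_width: 70.1
gripper_force: 0.0
```

Request:
{"fn": "arm_command", "kwargs": {"motion": [{"offset": [0,0,0],"spin": -0.1745},{"offset": [0,0,0],"spin": -0.1745},{"offset": [0,0,0],"spin": -0.1748},{"offset": [0,0,0],"spin": 0},{"offset": [0,0,0],"spin": 0}]}}

```text
time_s: 77.47
ee_pos: [563.8, -90.8, 229.5]
ee_rot: [-179.9, -0.0, 89.9]
force: [0.4, 0.9, -0.0]
gripper_width: 69.8
gripper_force: 0.0
```

```bash
python3 w.py w32; python3 cl.py w32 530 596 -130 -60;  python3 - <<'E'
from pc import *
np.set_printoptions(precision=1,suppress=True)
c,I,D,P,H=load('w32'); X,Y,Z=P[...,0],P[...,1],P[...,2]
m=(H[...,0]>18)&(H[...,0]<32)&(H[...,1]>110)&(Z>130)&(Z<150); st('yellow',P[m])
m=(X>512)&(X<548)&(abs(Y+9)<25)&(Z>83)&(Z<94); st('block',P[m])
E
```

```text
77.475 [563.8 -90.8 229.5] [-179.9   -0.    89.9]
clamp 1109 med [552.8 -90.5 144.4] p2 [ 542.9 -103.4  126.9] p98 [585.5 -79.4 148.4]
 half 564 med [548.  -90.8 144.4] p2 [ 542.7 -104.   127.5] p98 [552.8 -79.5 148.5]
 half 545 med [580.3 -90.2 144.6] p2 [ 575.2 -102.3  126.5] p98 [585.8 -79.4 148.4]
yellow 3356 med [528.3 -44.6 142.4] p2 [507.7 -65.3 140.7] p98 [548.7 -24.3 143.8]
block 1154 med [530.8  -9.1  89.3] p2 [512.7 -18.7  87.1] p98 [547.7   3.4  91.2]
```

Request:
{"fn": "arm_command", "kwargs": {"motion": [{"offset": [0,0,0.045],"spin": 0},{"offset": [0,0,0.035],"spin": 0},{"offset": [0,0,0.02],"spin": 0},{"offset": [0,0,0],"spin": 0},{"offset": [0,0,0],"spin": 0}]}}

```text
time_s: 78.15
ee_pos: [564.3, -91.1, 131.1]
ee_rot: [179.9, 0.0, 90.0]
force: [-0.7, -0.7, 0.3]
gripper_width: 69.9
gripper_force: 0.0
```

Request:
{"fn": "arm_command", "kwargs": {"motion": [{"offset": [0,0,0],"spin": 0},{"offset": [0,0,0],"spin": 0},{"offset": [0,0,0],"spin": 0},{"offset": [0,0,0],"spin": 0},{"offset": [0,0,0],"spin": 0}], "jaw": 0.01}}

```text
time_s: 78.78
ee_pos: [563.3, -90.9, 130.0]
ee_rot: [-180.0, -0.0, 90.0]
force: [-0.7, -0.4, -0.8]
gripper_width: 22.9
gripper_force: 6.8
```

Request:
{"fn": "arm_command", "kwargs": {"motion": [{"offset": [0,0,0],"spin": 0},{"offset": [0,0,0],"spin": 0},{"offset": [0,0,0],"spin": 0},{"offset": [0,0,0],"spin": 0},{"offset": [0,0,0],"spin": 0}]}}

```text
time_s: 79.4
ee_pos: [563.5, -91.0, 130.1]
ee_rot: [-180.0, 0.0, 90.0]
force: [0.6, 0.4, -0.6]
gripper_width: 16.9
gripper_force: 22.0
```

Request:
{"fn": "arm_command", "kwargs": {"motion": [{"offset": [-0.008,0,0],"spin": 0},{"offset": [-0.01,0,0],"spin": 0},{"offset": [-0.01,0,0],"spin": 0},{"offset": [0,0,0],"spin": 0},{"offset": [0,0,0],"spin": 0}]}}

```text
time_s: 80.03
ee_pos: [563.5, -119.1, 130.1]
ee_rot: [-180.0, -0.0, 90.0]
force: [-0.5, 1.0, -1.8]
gripper_width: 17.2
gripper_force: 22.0
```

Request:
{"fn": "arm_command", "kwargs": {"motion": [{"offset": [0,0,0],"spin": 0},{"offset": [0,0,0],"spin": 0},{"offset": [0,0,0],"spin": 0},{"offset": [0,0,-0.04],"spin": 0},{"offset": [0,0,-0.05],"spin": 0}], "jaw": 0.065}}

```text
time_s: 80.65
ee_pos: [562.8, -118.7, 220.2]
ee_rot: [-179.8, -0.0, 90.1]
force: [0.2, 0.5, 0.3]
gripper_width: 63.2
gripper_force: 0.0
```

Request:
{"fn": "arm_command", "kwargs": {"motion": [{"offset": [-0.005,-0.055,0],"spin": 0},{"offset": [-0.005,-0.055,0],"spin": 0},{"offset": [-0.005,-0.059,0],"spin": 0},{"offset": [0,0,0],"spin": 0},{"offset": [0,0,0],"spin": 0}], "jaw": 0.0}}

```text
time_s: 81.28
ee_pos: [395.5, -134.3, 220.8]
ee_rot: [179.9, 0.0, 90.0]
force: [0.7, -0.5, 0.3]
gripper_width: 17.8
gripper_force: 0.0
```

```bash
python3 w.py w33 lock_grip; python3 cl.py w33 530 596 -150 -60
```

```text
81.275 [ 395.5 -134.3  220.8] [179.9   0.   90. ]
lock_grip 0.81 [314.4 197.3] [ 427.2 -129.6   92.1]
clamp 2032 med [ 576.9 -119.   139.2] p2 [ 542.4 -131.6  124. ] p98 [ 584.3 -107.1  147.3]
 half 658 med [ 544.6 -118.9  143.6] p2 [ 542.1 -131.6  124.1] p98 [ 548.2 -107.2  147.4]
 half 1374 med [ 578.8 -119.1  137.7] p2 [ 574.7 -131.8  123.9] p98 [ 584.7 -107.   147.2]
```

Request:
{"fn": "arm_command", "kwargs": {"motion": [{"offset": [0,0,0.05],"spin": 0},{"offset": [0,0,0.05],"spin": 0},{"offset": [0,0,0.03],"spin": 0},{"offset": [0,0,0.015],"spin": 0},{"offset": [0,0,0],"spin": 0}]}}

```text
time_s: 82.0
ee_pos: [394.9, -133.8, 73.9]
ee_rot: [-179.8, -0.1, 90.1]
force: [0.0, -0.1, 0.3]
gripper_width: 0.1
gripper_force: 0.0
```

Request:
{"fn": "arm_command", "kwargs": {"motion": [{"offset": [0,0.008,0],"spin": 0},{"offset": [0,0.008,0],"spin": 0},{"offset": [0,0.008,0],"spin": 0},{"offset": [0,0.008,0],"spin": 0},{"offset": [0,0,0],"spin": 0}]}}

```text
time_s: 82.62
ee_pos: [427.8, -134.1, 75.3]
ee_rot: [179.9, 0.0, 90.0]
force: [-0.3, -0.5, -0.2]
gripper_width: 0.7
gripper_force: 0.0
```

Request:
{"fn": "arm_command", "kwargs": {"motion": [{"offset": [0,0.004,0],"spin": 0},{"offset": [0,0.003,0],"spin": 0},{"offset": [0,0,0],"spin": 0}]}}

```text
time_s: 83.0
ee_pos: [433.7, -134.0, 75.1]
ee_rot: [180.0, -0.0, 90.0]
force: [-0.8, 0.6, 1.8]
gripper_width: 0.4
gripper_force: 0.8
```

Request:
{"fn": "arm_command", "kwargs": {"motion": [{"offset": [0,0.002,0],"spin": 0},{"offset": [0,0.002,0],"spin": 0},{"offset": [0,0,0],"spin": 0}]}}

```text
time_s: 83.38
ee_pos: [437.8, -134.0, 75.1]
ee_rot: [180.0, -0.0, 90.0]
force: [-2.3, -1.0, 1.9]
gripper_width: 0.8
gripper_force: 1.0
```

Request:
{"fn": "arm_command", "kwargs": {"motion": [{"offset": [0,0.002,0],"spin": 0},{"offset": [0,0.002,0],"spin": 0},{"offset": [0,0,0],"spin": 0}]}}

```text
time_s: 83.75
ee_pos: [438.6, -133.9, 75.1]
ee_rot: [-179.6, -0.0, 90.1]
force: [-10.1, -1.7, 9.5]
gripper_width: 0.5
gripper_force: 5.5
```

Request:
{"fn": "arm_command", "kwargs": {"motion": [{"offset": [0,0.002,0],"spin": 0},{"offset": [0,0.002,0],"spin": 0},{"offset": [0,0,0],"spin": 0}]}}

```text
time_s: 84.12
ee_pos: [439.0, -133.8, 75.1]
ee_rot: [-179.2, -0.1, 90.2]
force: [-19.8, -3.2, 18.5]
gripper_width: 0.4
gripper_force: 10.4
```

Request:
{"fn": "arm_command", "kwargs": {"motion": [{"offset": [0,0,0],"spin": 0.05},{"offset": [0,0,0],"spin": -0.1},{"offset": [0,0,0],"spin": 0.05},{"offset": [0,0,0],"spin": 0}]}}

```text
time_s: 84.62
ee_pos: [438.9, -133.8, 75.1]
ee_rot: [-179.2, -0.1, 90.1]
force: [-18.6, -3.1, 17.8]
gripper_width: 0.3
gripper_force: 10.3
```

Request:
{"fn": "arm_command", "kwargs": {"motion": [{"offset": [0,-0.01,0],"spin": 0},{"offset": [0,-0.04,-0.02],"spin": 0},{"offset": [0,0,-0.05],"spin": 0},{"offset": [0,0,-0.05],"spin": 0},{"offset": [0,0,0],"spin": 0}]}}

```text
time_s: 85.25
ee_pos: [399.0, -135.2, 198.9]
ee_rot: [179.4, 0.2, 90.0]
force: [0.1, -0.0, -0.3]
gripper_width: 0.8
gripper_force: 0.0
```

Request:
{"fn": "arm_command", "kwargs": {"motion": [{"offset": [-0.05,0.025,-0.01],"spin": 0},{"offset": [-0.03,0.02,0],"spin": 0},{"offset": [0,0,0],"spin": 0},{"offset": [0,0,0],"spin": 0}]}}

```text
time_s: 85.75
ee_pos: [440.0, -213.5, 203.9]
ee_rot: [-179.9, -0.1, 90.0]
force: [0.9, 0.7, 0.4]
gripper_width: 0.4
gripper_force: 0.0
```

```bash
cat > lk.py <<'E'
from pc import *
import sys
np.set_printoptions(precision=1,suppress=True)
t=sys.argv[1]
c,I,D,P,H=load(t); X,Y,Z=P[...,0],P[...,1],P[...,2]
red=((H[...,0]<8)|(H[...,0]>172))&(H[...,1]>120)&(H[...,2]>60)
g=(H[...,0]>50)&(H[...,0]<95)&(H[...,1]>60)&(H[...,2]>50)
R0=(Y<-100)&(Y>-170)&(X>405)&(X<480)
for n,m in (('red lo',red&(Z<53)&R0&((Y>-122)|(Y<-147))),('grn',g&(Z<53)&R0)):
    k,l,s,ce=cv2.connectedComponentsWithStats(m.astype(np.uint8))
    for i in range(1,k):
        if s[i,4]>6: print(t,n,s[i,4],P[l==i].mean(0))
m=red&(Z>55)&(Z<62)&R0; st(t+' base',P[m])
m=red&(Z>89)&R0&(Y<-125); st(t+' top',P[m]); q=P[m]; print((q.min(0)+q.max(0))/2)
E
python3 w.py w34 lock_grip; python3 lk.py w34
```

```text
85.75 [ 440.  -213.5  203.9] [-179.9   -0.1   90. ]
lock_grip 0.59 [302.4 102.7] [ 458.3 -132.9   93.3]
w34 red lo 52 [ 459.5 -117.4   49.6]
w34 red lo 44 [ 459.7 -151.2   49.5]
w34 grn 52 [ 429.6 -117.4   49.3]
w34 grn 47 [ 429.9 -151.2   49.6]
w34 base 253 med [ 456.4 -141.    57.5] p2 [ 447.  -144.3   55.8] p98 [ 471.7 -124.    59.3]
w34 top 516 med [ 459.5 -134.5   92.8] p2 [ 449.2 -140.9   90.3] p98 [ 469.7 -128.    94.5]
[ 459.7 -134.4   92.2]
```

Request:
{"fn": "arm_command", "kwargs": {"motion": [{"offset": [0.0315,0.041,-0.01],"spin": 0},{"offset": [0.0315,0.041,0],"spin": 0},{"offset": [0.0315,0.0415,0],"spin": 0},{"offset": [0,0,0],"spin": 0},{"offset": [0,0,0],"spin": 0}], "jaw": 0.07}}

```text
time_s: 86.48
ee_pos: [563.1, -119.1, 214.9]
ee_rot: [-179.9, 0.0, 90.1]
force: [-0.1, 0.3, -1.5]
gripper_width: 47.3
gripper_force: 0.0
```

Request:
{"fn": "arm_command", "kwargs": {"motion": [{"offset": [0,0,0.04],"spin": 0},{"offset": [0,0,0.03],"spin": 0},{"offset": [0,0,0.014],"spin": 0},{"offset": [0,0,0],"spin": 0},{"offset": [0,0,0],"spin": 0}]}}

```text
time_s: 87.1
ee_pos: [564.7, -120.0, 132.5]
ee_rot: [179.9, 0.0, 90.0]
force: [0.1, -0.6, -0.4]
gripper_width: 70.0
gripper_force: 0.0
```

Request:
{"fn": "arm_command", "kwargs": {"motion": [{"offset": [0,0,0],"spin": 0},{"offset": [0,0,0],"spin": 0},{"offset": [0,0,0],"spin": 0},{"offset": [0,0,0],"spin": 0},{"offset": [0,0,0],"spin": 0}], "jaw": 0.01}}

```text
time_s: 87.72
ee_pos: [563.9, -119.4, 130.9]
ee_rot: [-180.0, -0.0, 90.1]
force: [-0.4, 0.3, -0.3]
gripper_width: 22.8
gripper_force: 6.8
```

Request:
{"fn": "arm_command", "kwargs": {"motion": [{"offset": [0,0,0],"spin": 0},{"offset": [0,0,0],"spin": 0},{"offset": [0,0,0],"spin": 0},{"offset": [0,0,0],"spin": 0},{"offset": [0,0,0],"spin": 0}]}}

```text
time_s: 88.35
ee_pos: [564.1, -119.5, 131.1]
ee_rot: [180.0, 0.0, 90.0]
force: [0.2, 0.0, -0.6]
gripper_width: 16.8
gripper_force: 22.0
```

Request:
{"fn": "arm_command", "kwargs": {"motion": [{"offset": [0.01,0,0],"spin": 0},{"offset": [0.01,0,0],"spin": 0},{"offset": [0.0085,0,0],"spin": 0},{"offset": [0,0,0],"spin": 0},{"offset": [0,0,0],"spin": 0}]}}

```text
time_s: 88.98
ee_pos: [564.1, -90.9, 131.1]
ee_rot: [180.0, 0.0, 90.1]
force: [-0.5, 0.5, -1.4]
gripper_width: 16.5
gripper_force: 22.0
```

Request:
{"fn": "arm_command", "kwargs": {"motion": [{"offset": [0,0,0],"spin": 0},{"offset": [0,0,0],"spin": 0},{"offset": [0,0,0],"spin": 0},{"offset": [0,0,-0.04],"spin": 0},{"offset": [0,0,-0.05],"spin": 0}], "jaw": 0.065}}

```text
time_s: 89.6
ee_pos: [563.3, -91.0, 221.2]
ee_rot: [-179.8, -0.0, 90.0]
force: [1.9, -0.2, 0.1]
gripper_width: 63.4
gripper_force: 0.0
```

Request:
{"fn": "arm_command", "kwargs": {"motion": [{"offset": [0,-0.03,0],"spin": 0},{"offset": [0,-0.02,0],"spin": 0},{"offset": [0,0,0],"spin": 0},{"offset": [0,0,0],"spin": 0}]}}

```text
time_s: 90.1
ee_pos: [514.9, -91.2, 221.3]
ee_rot: [179.9, 0.0, 90.0]
force: [-0.2, -0.1, -0.2]
gripper_width: 65.3
gripper_force: 0.0
```

```bash
python3 w.py w35; python3 cl.py w35 530 596 -150 -60; python3 - <<'E'
from pc import *
np.set_printoptions(precision=1,suppress=True)
c,I,D,P,H=load('w35'); X,Y,Z=P[...,0],P[...,1],P[...,2]
m=(H[...,0]>18)&(H[...,0]<32)&(H[...,1]>110)&(Z>130)&(Z<150); st('yellow',P[m])
m=(X>512)&(X<548)&(abs(Y+9)<25)&(Z>83)&(Z<94); st('block',P[m])
E
```

```text
90.1 [514.9 -91.2 221.3] [179.9   0.   90. ]
clamp 1152 med [577.1 -89.7 143.4] p2 [ 542.6 -102.7  124.9] p98 [585.3 -78.9 146.9]
 half 416 med [546.  -90.2 145.1] p2 [ 542.4 -103.3  127.4] p98 [552.3 -79.  147. ]
 half 736 med [579.6 -89.5 140.4] p2 [ 574.9 -102.1  124.4] p98 [585.5 -78.9 146.7]
yellow 3562 med [527.7 -44.3 142.3] p2 [507.3 -65.5 140.8] p98 [547.9 -24.6 143.6]
block 1229 med [529.8  -9.1  89.3] p2 [512.3 -19.1  85.2] p98 [547.3   4.1  91.4]
```

Request:
{"fn": "arm_command", "kwargs": {"motion": [{"offset": [-0.02,-0.028,-0.02],"spin": 0},{"offset": [-0.023,-0.0275,-0.03],"spin": 0},{"offset": [0,0,-0.03],"spin": 0.1745},{"offset": [0,0,0],"spin": 0.1745},{"offset": [0,0,0],"spin": 0.1745}], "jaw": 0.045}}

```text
time_s: 90.78
ee_pos: [459.5, -134.3, 301.5]
ee_rot: [179.9, -0.0, 59.7]
force: [-0.2, -0.3, -0.4]
gripper_width: 45.2
gripper_force: 0.0
```

Request:
{"fn": "arm_command", "kwargs": {"motion": [{"offset": [0,0,0],"spin": 0.1745},{"offset": [0,0,0],"spin": 0.1745},{"offset": [0,0,0],"spin": 0.1745},{"offset": [0,0,0],"spin": 0.1745},{"offset": [0,0,0],"spin": 0.1745}]}}

```text
time_s: 91.4
ee_pos: [459.5, -134.2, 300.9]
ee_rot: [180.0, 0.0, 9.7]
force: [-0.0, -0.2, -0.1]
gripper_width: 44.5
gripper_force: 0.0
```

Request:
{"fn": "arm_command", "kwargs": {"motion": [{"offset": [0,0,0],"spin": 0.1748},{"offset": [0,0,0],"spin": 0},{"offset": [0,0,0],"spin": 0}]}}

```text
time_s: 91.78
ee_pos: [459.0, -134.1, 301.0]
ee_rot: [180.0, 0.0, 0.2]
force: [-0.2, -0.2, 0.3]
gripper_width: 44.8
gripper_force: 0.0
```

```bash
python3 w.py w36; python3 jars.py w36; python3 lk.py w36|tail -1; python3 kn.py w36 | sed -n '1p;10,12p'
```

```text
91.775 [ 459.  -134.1  301. ] [180.    0.    0.2]
yel [ 150   91   55   53 2291] ztop 143.5 bboxctr [527.9 -45.4] [44.  45.3] mean [527.7 -45.8 142.2]
grn [   9   88  117   53 3812] ztop 143.4 bboxctr [530.2  52.8] [44.7 97.7] mean [530.1  53.6 142.1]
[ 459.5 -134.    92.2]
416 13 zmax 90.2 y -58.2 -42.4 [ 36.   7. 190.]
434 41 zmax 92.0 y -59.3 -36.5 [120.  29.  39.]
436 43 zmax 90.2 y -57.1 -38.0 [111.  39.  26.]
438 30 zmax 87.6 y -55.9 -40.9 [109.   30.5  34.5]
```

Request:
{"fn": "arm_command", "kwargs": {"motion": [{"offset": [0,0,0.055],"spin": 0},{"offset": [0,0,0.055],"spin": 0},{"offset": [0,0,0.055],"spin": 0},{"offset": [0,0,0.04],"spin": 0},{"offset": [0,0,0.016],"spin": 0}]}}

```text
time_s: 92.45
ee_pos: [457.1, -133.6, 77.7]
ee_rot: [-179.9, 0.2, 0.1]
force: [0.1, 0.6, 0.1]
gripper_width: 44.8
gripper_force: 0.0
```

Request:
{"fn": "arm_command", "kwargs": {"motion": [{"offset": [0,0,0],"spin": 0},{"offset": [0,0,0],"spin": 0},{"offset": [0,0,0],"spin": 0}]}}

```text
time_s: 92.82
ee_pos: [459.4, -134.3, 81.2]
ee_rot: [180.0, -0.1, 0.1]
force: [-0.5, -0.4, 0.7]
gripper_width: 45.1
gripper_force: 0.0
```

Request:
{"fn": "arm_command", "kwargs": {"motion": [{"offset": [0,0,0],"spin": 0},{"offset": [0,0,0],"spin": 0},{"offset": [0,0,0],"spin": 0},{"offset": [0,0,0],"spin": 0}], "jaw": 0.0, "newtons": 25}}

```text
time_s: 93.32
ee_pos: [458.6, -134.1, 80.2]
ee_rot: [180.0, -0.0, 0.1]
force: [0.4, 1.1, 0.8]
gripper_width: 12.7
gripper_force: 25.0
```

Request:
{"fn": "arm_command", "kwargs": {"motion": [{"offset": [-0.007,0,0],"spin": 0},{"offset": [-0.007,0,0],"spin": 0},{"offset": [-0.007,0,0],"spin": 0},{"offset": [-0.006,0,0],"spin": 0},{"offset": [0,0,0],"spin": 0}]}}

```text
time_s: 93.95
ee_pos: [430.4, -134.2, 80.2]
ee_rot: [180.0, 0.1, 0.1]
force: [-0.3, -1.2, 2.4]
gripper_width: 12.7
gripper_force: 25.0
```

Request:
{"fn": "arm_command", "kwargs": {"motion": [{"offset": [-0.003,0,0],"spin": 0},{"offset": [-0.003,0,0],"spin": 0},{"offset": [-0.002,0,0],"spin": 0},{"offset": [0,0,0],"spin": 0}]}}

```text
time_s: 94.45
ee_pos: [428.1, -134.3, 80.3]
ee_rot: [180.0, -0.6, -0.0]
force: [13.3, 2.5, -10.8]
gripper_width: 12.6
gripper_force: 25.0
```

At the stop. Release, retreat and check everything.

Request:
{"fn": "arm_command", "kwargs": {"motion": [{"offset": [0,0,0],"spin": 0},{"offset": [0,0,0],"spin": 0},{"offset": [0,0,0],"spin": 0},{"offset": [0,0,-0.04],"spin": 0},{"offset": [0,0,-0.05],"spin": 0}], "jaw": 0.045}}

```text
time_s: 95.08
ee_pos: [422.3, -133.8, 170.3]
ee_rot: [-179.9, 0.2, 0.0]
force: [0.8, -0.6, -0.4]
gripper_width: 45.2
gripper_force: 0.0
```

Request:
{"fn": "arm_command", "kwargs": {"motion": [{"offset": [0,0,-0.05],"spin": 0},{"offset": [0,-0.05,-0.05],"spin": 0},{"offset": [0,-0.05,-0.02],"spin": 0},{"offset": [-0.02,-0.03,-0.02],"spin": 0},{"offset": [0,0,0],"spin": 0}]}}

```text
time_s: 95.7
ee_pos: [402.8, -8.6, 305.8]
ee_rot: [180.0, -0.2, 0.2]
force: [0.0, 0.2, 0.1]
gripper_width: 45.2
gripper_force: 0.0
```

Request:
{"fn": "arm_command", "kwargs": {"motion": [{"offset": [0,0,0],"spin": 0},{"offset": [0,0,0],"spin": 0}]}}

```text
time_s: 95.95
ee_pos: [403.4, -10.6, 303.5]
ee_rot: [180.0, 0.1, -0.0]
force: [-0.0, 0.2, 0.4]
gripper_width: 45.5
gripper_force: 0.0
```

```bash
python3 w.py w37 spice_jar brown_jar; python3 jars.py w37; python3 tray.py w37;  python3 lk.py w37; python3 kn.py w37 | sed -n '1p;10,12p'; python3 cl.py w37 530 596 -130 -60|head -1; python3 cl.py w37 530 596 100 160|head -1
```

```text
95.95 [403.4 -10.6 303.5] [180.    0.1  -0. ]
spice_jar 0.9 [79.3 47.2] [548.7 207.8  44.3]
yel [ 290   23   54   58 2472] ztop 143.5 bboxctr [527.1 -45.2] [45.3 45.6] mean [527.2 -44.7 142.2]
grn [ 143   21   55   57 1907] ztop 143.5 bboxctr [528.6  80.5] [44.3 44.6] mean [530.5  81.5 142.2]
grn [ 205   20   54   57 1868] ztop 143.5 bboxctr [529.7  27.4] [44.2 44.9] mean [528.2  28.2 142.2]
tray, camera terms; camera x [470.2 -10.7 461.4]
far 1998 med [562.3 -23.1  89.2] p2 [ 546.9 -167.6   86.6] p98 [574.4 140.2  92.5]
near 2168 med [498.2 -12.5  89.2] p2 [ 487.5 -166.1   86.9] p98 [510.7 146.7  92.7]
ends+ 51 med [562.2 154.4  89.3] p2 [561.  148.4  87.8] p98 [564.2 160.4  90.4]
ends- 118 med [ 563.7 -168.6   89.1] p2 [ 561.4 -177.7   86.6] p98 [ 566.3 -160.5   90.9]
block 800 med [529.6  -8.5  89.3] p2 [512.7 -18.5  86.9] p98 [547.2   3.6  91.4]
w37 red lo 21 [ 459.6 -117.    49.4]
w37 red lo 22 [ 459.8 -151.2   49.4]
w37 grn 21 [ 429.4 -117.6   49.4]
w37 base 126 med [ 431.1 -126.7   57.8] p2 [ 417.7 -142.6   56. ] p98 [ 441.8 -123.8   61.4]
w37 top 240 med [ 430.7 -132.9   93. ] p2 [ 420.2 -139.2   89.7] p98 [ 440.  -127.6   94.9]
[ 429.6 -133.6   92.1]
416 13 zmax 91.1 y -57.4 -37.8 [35. 35. 97.]
434 44 zmax 91.2 y -58.4 -36.6 [113.   32.5  36.5]
436 35 zmax 89.4 y -56.7 -38.5 [113.  38.  30.]
438 30 zmax 87.8 y -54.6 -39.7 [120.   31.5  36. ]
clamp 283 med [544.8 -90.2 145.4] p2 [ 541.9 -103.3  125.6] p98 [552.6 -78.8 147.3]
clamp 261 med [543.8 124.  149.6] p2 [541.1 114.8 114.4] p98 [557.2 139.1 151.6]
```

```bash
python3 -c "
from workcell import env
print(env.job_done())"
```

```text
the job is handed in; nothing more can be done
None
```

The job is handed in. At my last camera check the three jars stood closed up (two left of the block, one right), a clamp bit the far rail behind each end jar, the rod was at its middle click and the lock was out at the green marks. My first push of the lock stopped about 3 mm short, so I slid one clamp aside, pushed the lock fully in, set the clamp back and pulled the lock out again. The judge's result was not shown.

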